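# Put the rock-lesson kit away

### The job

The rock lesson is over: put the kit away. Pick up each magnifier by its handle as it lies, push its lens rim against the near wall of the white tray so that it turns upright in your grip with the eye at the top, and hang it by the eye on a free peg of the rack, one to a peg; do this for one magnifier, then for the other. Stack all the rock slabs squarely into one pile in the middle of the cork mat, long sides along the mat's, and leave the other things on the table where they are.

Things in the scene. Friction and masses are not known exactly. Their poses are not given: they have to be found in the camera images.
- mag_red_mid (a point): Red hand magnifier, 160 long, 10 thick, 60 g, both faces alike: round lens 64 across, flat handle 28 wide, eye (16 mm hole) near the handle's end. Point: middle of its length, half-way up. x runs from lens to eye, z square to its faces. Along x: lens rim ends at -80, lens centre -48, handle -18 to +80, eye +66. Grip across the handle, best at +36 to +44; the lens end is heavier.
- mag_red_eye (a point): Centre of the eye of the red magnifier (axes as the magnifier's).
- mag_blue_mid (a point): Blue hand magnifier, 160 long, 10 thick, 60 g, both faces alike: round lens 64 across, flat handle 28 wide, eye (16 mm hole) near the handle's end. Point: middle of its length, half-way up. x runs from lens to eye, z square to its faces. Along x: lens rim ends at -80, lens centre -48, handle -18 to +80, eye +66. Grip across the handle, best at +36 to +44; the lens end is heavier.
- mag_blue_eye (a point): Centre of the eye of the blue magnifier (axes as the magnifier's).
- slab_grey_mid (a point): Rock slab, light grey, 78 x 50 x 14 (x, y, z), about 160 g; this point is its centre. It lies flat; grip it across its 50 width. It may be absent.
- slab_orange_mid (a point): Rock slab, orange-brown, 78 x 50 x 14 (x, y, z), about 160 g; this point is its centre. It lies flat; grip it across its 50 width. It may be absent.
- slab_white_mid (a point): Rock slab, white marble, 78 x 50 x 14 (x, y, z), about 160 g; this point is its centre. It lies flat; grip it across its 50 width. It may be absent.
- slab_dark_mid (a point): Rock slab, near-black, 78 x 50 x 14 (x, y, z), about 160 g; this point is its centre. It lies flat; grip it across its 50 width. It may be absent.
- mat_top (a point): Centre of the top of the thin cork mat fixed to the table, on which the pile belongs: 106 x 80, 3 thick (x, y, z); x is its long side.
- tray_wall (a point): Middle of the foot of the near outer wall of the fixed white tray, at table height. Wall upright, flat, 28 high, 220 long along y; x points from the open table in front into the tray. The rock in the tray is 35 high, 30 or more behind the wall face. A held magnifier's lens rim is caught by the wall while the hand moves up and over it in an arc, so it turns in the fingers; it may ride up the wall 1 cm.
- peg0 (a point): Root of a brass peg on the fixed wooden rack, on the peg's axis at the rail's face, 195 above the table. x points to the rack's back, y along the rail. The peg, 6 in diameter, 65 long, sticks out to -x and rises 8 degrees (tip at x -64, z +9 from here). Three pegs, 110 apart; the rail's top is 7 above this point. One magnifier to a peg, any peg.
- peg1 (a point): Root of a brass peg on the fixed wooden rack, on the peg's axis at the rail's face, 195 above the table. x points to the rack's back, y along the rail. The peg, 6 in diameter, 65 long, sticks out to -x and rises 8 degrees (tip at x -64, z +9 from here). Three pegs, 110 apart; the rail's top is 7 above this point. One magnifier to a peg, any peg.
- peg2 (a point): Root of a brass peg on the fixed wooden rack, on the peg's axis at the rail's face, 195 above the table. x points to the rack's back, y along the rail. The peg, 6 in diameter, 65 long, sticks out to -x and rises 8 degrees (tip at x -64, z +9 from here). Three pegs, 110 apart; the rail's top is 7 above this point. One magnifier to a peg, any peg.
- pebble: Brown pebble, 48 across, 26 high; a bystander, origin under its centre.
- tin: Standing yellow tin, 28 across, 90 high; a bystander, origin under its centre.
- dish: Clear plastic dish, 84 across, 16 high; a bystander, origin under its centre.
- eraser: Green eraser 55 x 24 x 13; a bystander, origin under its centre.

How it is judged:
By the outcome, as a careful person would: the job done as asked, in the order asked, and still so for the second after the job is handed in, with the robot touching nothing.
Of slab_grey, slab_orange, slab_white, slab_dark only 2 to 4 are there at a start; the rules pass over those that are not, and their reading is None.
At some moment in a run one of slab_grey, slab_orange, slab_white, slab_dark may be knocked a few centimetres aside while the robot is not near it.
It also fails if it takes over 210 s, if anything falls off the work surface, if the arm or the gripper's body presses on something with over 40 N, if the wrist force passes 120 N, or if a joint passes its speed limit or range.

### The arm

A 6-joint arm with a two-finger parallel gripper is mounted at the origin on the work surface. World frame = base frame: x ahead of the robot, y to its left, z up, the work surface at z = 0. Lengths are in m, angles in rad, forces in N, time in s.
With the tool pointing down it reaches from about 0.3 to 0.875 m from the base axis. Payload 6.4 kg.
Tool frame: the origin (TCP) lies between the finger pads; the fingertips stand ctrl.tip_extent ahead of it and the grasp point (between the pads) is the TCP (ctrl.tip_extent is the distance from the TCP to the fingertips, in m); z points along the fingers, y is the line along which they close (so a half turn about z gives the same grasp; the last joint's range is limited). The gripper opens to 85 mm and grips with 20 to 120 N. Pads are 22 mm wide; open, the fingers measure 114 mm over their backs; the gripper's body (76 mm by 85 mm) begins 54 mm behind the grasp point. The pads swing forward as they close: fully open they stand 13 mm farther back than shut.
Start: joints at [-1.539, 0.181, 1.607, -0, 1.354, -0.206], TCP at [0.135, -0.559, 0.25] pointing down, gripper open.
Joint ranges: [-2.99, 2.99], [-0.89, 2.07], [0.3, 2.58], [-1.14, 4.28], [0, 2.63], [-3.12, 3.12]. Speed limits (rad/s): [2.57, 2.57, 3.01, 3.14, 3.14, 3.14].

### API

Orientations are given as a unit quaternion [w, x, y, z].
In Python, from bench import ctrl gives the robot as it stands.
- The arm moves only by the tool send_rows, never from a script. Its arguments are lists of equal length, an entry for each row: "dr": the turn, a rotation vector about the tool's x, y, z in units of 6 degrees (1.0 is 6 degrees), a list of three; "xyz": the shift along the tool's x, y, z in cm, a list of three; "jaw": the opening in per cent of the stroke, from 0 (shut) to 100 (fully open). In form: {"dr": [[wx, wy, wz], ...], "xyz": [[dx, dy, dz], ...], "jaw": [jaw, ...]}. A call has exactly 8 rows; each row is the pose to reach, as a shift and turn from the pose commanded when the call began, along the tool's axes at that moment; what a row does not reach only later rows make up. A row lasts 1/8 s, in which the tool goes at most 62.5 mm and 10.7 degrees, less where a joint would pass 70% of its speed; a pose out of reach is approached as far as the arm can. A call with a gripper value outside its range is refused whole. The fingers move at their own pace and stop on an object; the grip force is fixed at half the most. Time passes only in rows, so rows that repeat a pose let the fingers close, or fill a call up. It gives the time, the measured TCP pose, the force, the opening and the grip force at its end, in the units of the state.
- ctrl.get_obs(): the state, without advancing time (a new reading comes with each control period).
- ctrl.camera(name): name is "scene" or "top" or "wrist"; returns the picture (384x512x3 uint8, red, green, blue); there is no depth.
- ctrl.calibration(name): a dict with "camera_matrix" (3x3 intrinsics, pixels), "D" ([k1, k2, p1, p2, k3] as OpenCV has them; the pictures are not rectified), "world_from_camera" (4x4, takes a point from camera to world coordinates). Camera axes: x right, y up, looking along -z (the intrinsics and any distortion apply to the point x, -y, -z); pixel columns grow to the right and rows downward; lengths in m; the calibration is good to about 2 mm. A picture is of the moment at which its call begins: read the wrist's pose just before it. calibration takes no time and is no camera call; for the wrist camera it gives the pose at the moment of the call.
- ctrl.hand_in(): hands the job in; it is judged then, once.
The state is a dict: "time_s": time; "q": joint angles; "dq": joint speeds; "joint_efforts": joint torques, N m; "eef_pos": TCP position; "eef_rot": TCP orientation; "wrist_force": force on the tool from outside, world axes, zero at the start; "torque": the same for the moment, N m; "opening": opening from 0.0 (shut) to 1.0 (fully open); "grasp_force": force on a finger pad.
Only numpy, scipy, OpenCV 4.12 (cv2) and the standard library are available. Lean on these libraries where they do the work, as an engineer would, in place of code of your own. Each camera call takes 0.05 s, during which the arm holds its last target. There are 200 camera calls.

## Working session

There is one attempt and no reset: what is moved stays moved. The work goes in short steps, Python scripts to look and compute and a tool call to move; the robot and the scene stay as the last step left them, time stands still between calls to the robot, and variables do not carry over. Pictures are saved under pics/ and viewed, at most 14 in all, crops included, and the job is handed in when it is done.

Besides the shell and the picture viewer there is one more tool, called after "Call:" by a JSON object that holds its "method" and its "body". send_rows: Moves the arm, as the interface text tells. Its arguments: {"type":"object","properties":{"dr":{"type":"array","items":{"type":"array","items":{"type":"number"}}},"xyz":{"type":"array","items":{"type":"array","items":{"type":"number"}}},"jaw":{"type":"array","items":{"type":"number"}}},"required":["dr","xyz","jaw"]}

```bash
ls; mkdir -p pics
cat > h.py <<'E'
import numpy as np, cv2
from scipy.spatial.transform import Rotation as R
from bench import ctrl
def cal(n):
    c=ctrl.calibration(n); return np.array(c["camera_matrix"],float),np.array(c["D"],float),np.array(c["world_from_camera"],float)
def pix2w(n,uv,z,c=None):
    K,D,T=c or cal(n)
    p=cv2.undistortPoints(np.array(uv,float).reshape(-1,1,2),K,D).reshape(-1,2)
    d=np.c_[p[:,0],-p[:,1],-np.ones(len(p))]@T[:3,:3].T; o=T[:3,3]
    return o+d*((z-o[2])/d[:,2])[:,None]
def w2pix(n,P,c=None):
    K,D,T=c or cal(n)
    P=np.array(P,float).reshape(-1,3); q=(P-T[:3,3])@T[:3,:3]; q=q*[1,-1,-1]
    return cv2.projectPoints(q,np.zeros(3),np.zeros(3),K,D)[0].reshape(-1,2)
def shot(n,f,crop=None,s=1.5):
    im=ctrl.camera(n)[:,:,::-1]
    if crop: x0,y0,x1,y1=crop; im=im[y0:y1,x0:x1]
    cv2.imwrite(f"pics/{f}.png",cv2.resize(im,None,fx=s,fy=s,interpolation=cv2.INTER_CUBIC))
def pose():
    o=ctrl.get_obs(); w,x,y,z=o["eef_rot"]; return np.array(o["eef_pos"]),R.from_quat([x,y,z,w])
E
python3 - <<'E'
from h import *
print(ctrl.tip_extent); o=ctrl.get_obs(); print({k:np.round(v,3) for k,v in o.items()})
for n in("top","scene","wrist"):
    shot(n,n+"0",s=1.56); K,D,T=cal(n); print(n,K.round(1).tolist(),D,T.round(3).tolist())
E
```

```text
pics
0.019
{'time_s': np.float64(0.0), 'q': array([-1.539,  0.182,  1.608, -0.   ,  1.354, -0.206]), 'dq': array([-0.   ,  0.   ,  0.   , -0.001,  0.   ,  0.   ]), 'joint_efforts': array([ 1.0000e-03, -4.4487e+01, -3.5134e+01, -0.0000e+00,  9.0000e-03,
        0.0000e+00]), 'eef_pos': array([ 0.135, -0.558,  0.249]), 'eef_rot': array([-0.001,  0.993,  0.119,  0.   ]), 'wrist_force': array([-0.375, -0.797, -0.769]), 'torque': array([ 0.026, -0.031,  0.036]), 'grasp_force': np.float64(0.0), 'opening': np.float64(0.995)}
top [[388.2, 0.0, 250.4], [0.0, 388.2, 185.7], [0.0, 0.0, 1.0]] [-0.00811668  0.          0.          0.          0.        ] [[0.011, 0.992, -0.128, 0.384], [-1.0, 0.013, 0.015, 0.058], [0.017, 0.128, 0.992, 1.341], [0.0, 0.0, 0.0, 1.0]]
scene [[387.7, 0.0, 254.6], [0.0, 387.7, 193.0], [0.0, 0.0, 1.0]] [-0.00172765  0.          0.          0.          0.        ] [[0.786, -0.372, 0.494, 1.166], [0.619, 0.471, -0.629, -0.747], [0.001, 0.8, 0.601, 0.891], [0.0, 0.0, 0.0, 1.0]]
wrist [[269.1, 0.0, 258.4], [0.0, 269.1, 193.7], [0.0, 0.0, 1.0]] [-0.02435665  0.          0.          0.          0.        ] [[0.235, 0.932, 0.276, 0.206], [-0.972, 0.226, 0.066, -0.542], [-0.001, -0.283, 0.959, 0.373], [0.0, 0.0, 0.0, 1.0]]
```

View pics/top0.png

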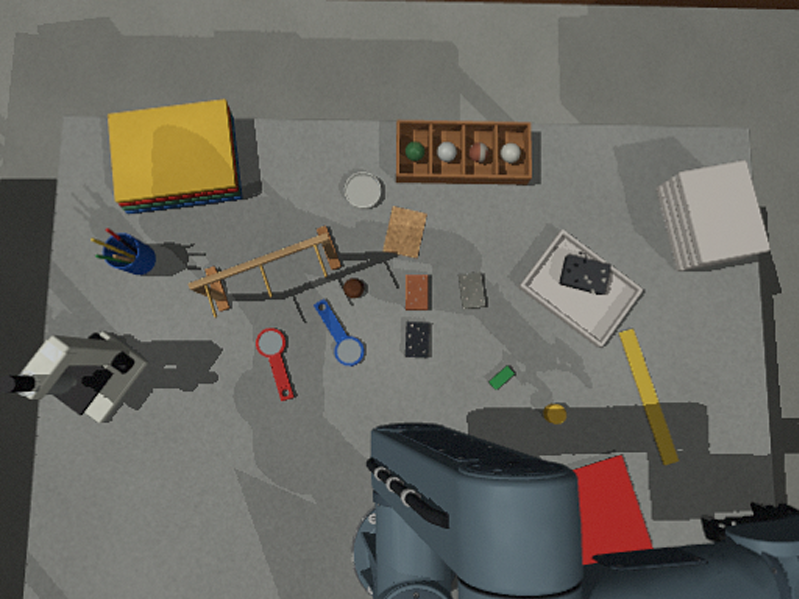

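View pics/scene0.png

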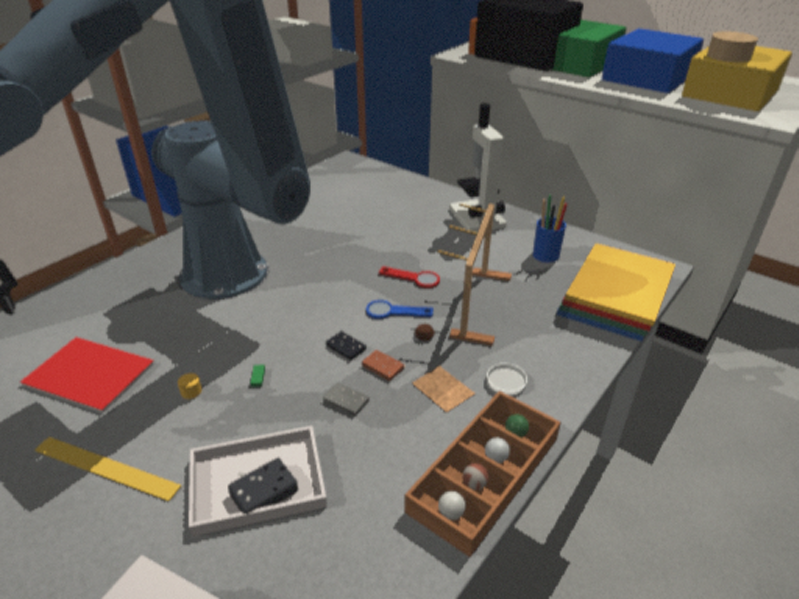

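The top view shows red lens (271,342) and eye (288,395), and blue lens (349,350) and eye (321,303). The slabs are orange (418,292), grey (472,290) and dark (418,339), with no white one. The mat is at (405,231), the tray's near wall runs (521,286)–(603,345), and the rail runs (192,288)–(330,235). I'll enlarge that region.

Run:
```python
from h import *
shot("top","top1",(110,120,270,270),5)
shot("top","top2",(230,120,420,240),4.2)
```

```text
(no output)
```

View pics/top1.png

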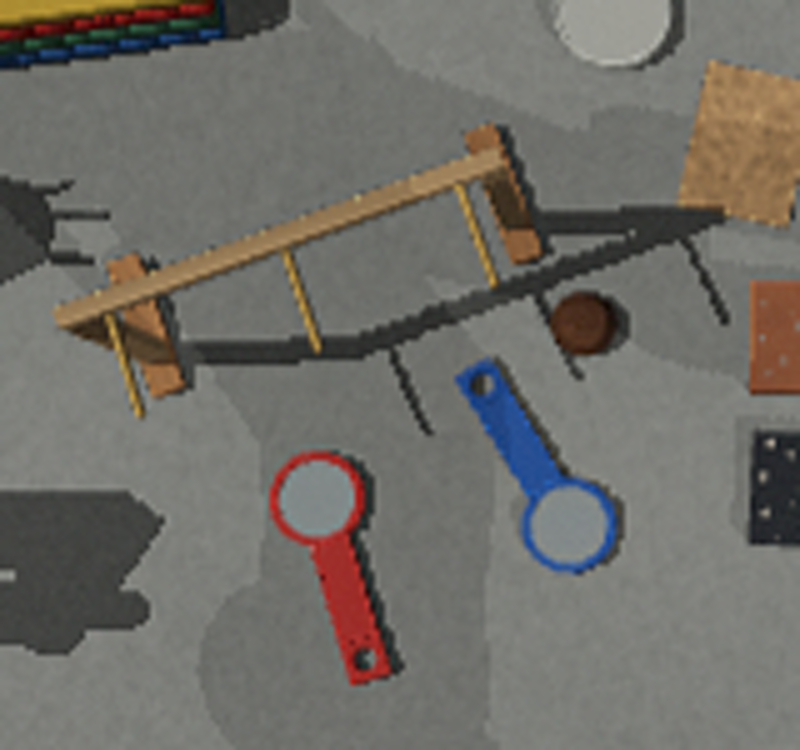

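View pics/top2.png

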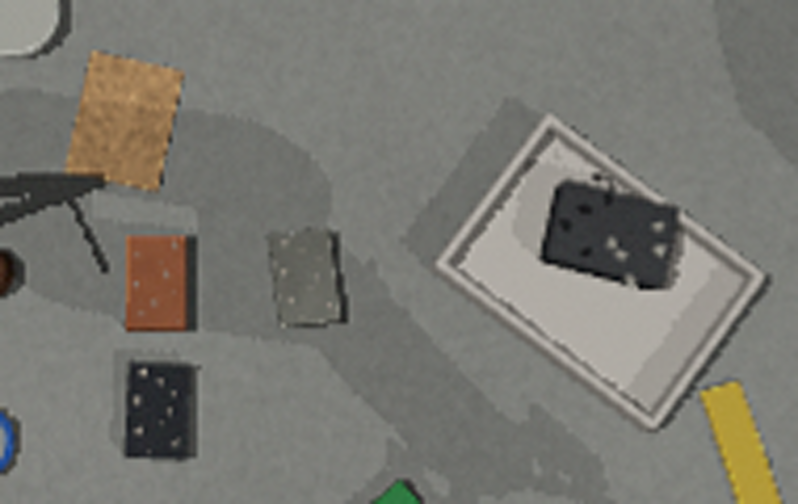

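```bash
cat > m0.py <<'E'
from h import *
def A(p): return (np.array(p,float)+.5)/5-.5+[110,120]
def B(p): return (np.array(p,float)+.5)/4.2-.5+[230,120]
def f(n,p,z): 
    P=pix2w("top",p,z); print(n,P.round(4)[:,:2].tolist()); return P
def ax(n,a,b): d=(b-a)[:2]; print("  ",n,"len",np.linalg.norm(d).round(4),"ang",np.degrees(np.arctan2(d[1],d[0])).round(1))
for n,p in dict(red=[(318,497),(365,658)],blue=[(570,525),(483,383)]).items():
    P=f(n,A(p),.010); ax("lens->eye (114)",*P)
for n,p in dict(pL=[(108,315),(140,415)],pM=[(286,250),(319,350)],pR=[(460,185),(495,285)]).items():
    r=f(n,A(p[:1]),.195);t=f(n,A(p[1:]),.204);ax("tip->root",t[0],r[0])
for n,p,z in [("orange",[(126,236),(188,236),(188,329),(126,329)],.014),("dark",[(127,361),(195,363),(195,457),(126,457)],.014),("grey",[(270,232),(334,229),(343,320),(282,326)],.014),("mat",[(92,51),(184,70),(159,189),(67,170)],.003),("tray",[(550,115),(768,275),(655,430),(437,263)],.028)]:
    P=f(n,B(p),z); print("  mid",P.mean(0)); ax("e0",P[0],P[1]);ax("e1",P[3],P[0]);ax("e2",P[3],P[2])
E
python3 m0.py
```

```text
red [[0.4382, 0.2996], [0.3302, 0.2641]]
   lens->eye (114) len 0.1137 ang -161.8
blue [[0.4212, 0.1276], [0.5177, 0.1893]]
   lens->eye (114) len 0.1146 ang 32.6
pL [[0.5368, 0.3942]]
pL [[0.4769, 0.37]]
   tip->root len 0.0647 ang 22.0
pM [[0.5773, 0.2904]]
pM [[0.5165, 0.2669]]
   tip->root len 0.0652 ang 21.1
pR [[0.6183, 0.1878]]
pR [[0.5565, 0.1645]]
   tip->root len 0.066 ang 20.7
orange [[0.5905, 0.0062], [0.5911, -0.045], [0.5142, -0.0452], [0.5135, 0.0056]]
  mid [ 0.55232197 -0.0195885   0.014     ]
   e0 len 0.0511 ang -89.2
   e1 len 0.0769 ang 0.4
   e2 len 0.0508 ang -89.3
dark [[0.4873, 0.0046], [0.4864, -0.051], [0.4101, -0.0511], [0.4095, 0.0048]]
  mid [ 0.44830652 -0.023189    0.014     ]
   e0 len 0.0555 ang -91.0
   e1 len 0.0779 ang -0.2
   e2 len 0.0559 ang -89.4
grey [[0.5954, -0.1127], [0.5986, -0.1657], [0.5231, -0.1724], [0.5176, -0.1223]]
  mid [ 0.55867466 -0.14327657  0.014     ]
   e0 len 0.0531 ang -86.5
   e1 len 0.0784 ang 7.0
   e2 len 0.0505 ang -83.7
mat [[0.7495, 0.0356], [0.7343, -0.042], [0.6322, -0.0215], [0.6472, 0.0554]]
  mid [0.69081024 0.00688159 0.003     ]
   e0 len 0.0792 ang -101.1
   e1 len 0.1042 ang -11.0
   e2 len 0.0784 ang -101.1
tray [[0.6942, -0.3434], [0.563, -0.5197], [0.4355, -0.4221], [0.5694, -0.2474]]
  mid [ 0.56552363 -0.38315338  0.028     ]
   e0 len 0.2197 ang -126.7
   e1 len 0.1575 ang -37.6
   e2 len 0.2201 ang -127.5
```

Every size agrees to within 1–2 mm: 114 mm lens-to-eye, 110 mm peg spacing, tray wall 220 mm. I'll grip red at about (0.355, 0.272) with yaw 18.2°. Next is a helper that works out the move numbers.

```bash
cat >> h.py <<'E'
def ori(yaw,tilt=0):
    """tool down, tool x at yaw (deg); tilt: then turned about tool y (deg)"""
    return R.from_euler('z',yaw,degrees=True)*R.from_quat([1,0,0,0])*R.from_euler('y',tilt,degrees=True)
def go(*wps):
    """wps: (x,y,z,yaw[,tilt]) -> prints dr (6deg), xyz (cm) rel. to the pose now"""
    p,r=pose()
    o=ctrl.get_obs(); print("t",round(float(o["time_s"]),2),"now",p.round(4),"yaw",np.degrees(np.arctan2(*r.as_matrix()[[1,0],0])).round(1),"tiltz",r.as_matrix()[:,2].round(3),"F",np.round(o["wrist_force"],1),"open",round(float(o["opening"]),3),"g",round(float(o["grasp_force"]),1))
    for w in wps:
        d=r.inv()*ori(*w[3:]); print("dr",(d.as_rotvec(degrees=True)/6).round(2).tolist(),"xyz",(r.inv().apply(np.array(w[:3])-p)*100).round(2).tolist())
E
python3 - <<'E'
from h import *
go((.42,-.15,.25,15),(.40,.10,.2,18.2),(.355,.272,.12,18.2))
E
```

```text
t 0.25 now [ 0.1355 -0.5586  0.2499] yaw 13.6 tiltz [-0.     0.001 -1.   ] F [ 0.1 -0.2 -0.3] open 0.999 g 0.0
dr [-0.01, -0.0, -0.23] xyz [37.28, -33.0, 0.02]
dr [-0.01, -0.0, -0.76] xyz [41.22, -57.77, 5.04]
dr [-0.01, -0.0, -0.76] xyz [40.9, -75.54, 13.06]
```

Call:
{"method": "send_rows", "body": {"dr": [[0,0,0],[0,0,0],[0,0,-0.2],[0,0,-0.2],[0,0,-0.2],[0,0,-0.2],[0,0,-0.2],[0,0,-0.2]], "xyz": [[4.5,-4,0],[9,-8,0],[14,-12.5,0],[19,-17,0],[24,-21,0],[29,-25.5,0],[33,-29.5,0],[37.3,-33,0]], "jaw": [55,55,55,55,55,55,55,55]}}

```text
time_s: 1.25
eef_pos: [0.4194, -0.1506, 0.2506]
eef_rot: [0.0, 0.992, 0.129, 0.0]
wrist_force: [0.6, -0.6, 0.8]
opening: 0.554
grasp_force: 0.0
```

Run:
```python
from h import *
go((.40,.10,.2,18.2),(.355,.272,.12,18.2))
```

```text
t 1.25 now [ 0.4194 -0.1506  0.2506] yaw 14.8 tiltz [ 0.001 -0.001 -1.   ] F [ 0.6 -0.6  0.8] open 0.554 g 0.0
dr [0.01, -0.01, -0.57] xyz [4.53, -24.73, 5.04]
dr [0.01, -0.01, -0.57] xyz [4.57, -42.51, 13.03]
```

Call:
{"method": "send_rows", "body": {"dr": [[0,0,-0.3],[0,0,-0.57],[0,0,-0.57],[0,0,-0.57],[0,0,-0.57],[0,0,-0.57],[0,0,-0.57],[0,0,-0.57]], "xyz": [[1,-6,1],[2,-12,2.5],[3,-18,4],[4,-24,6],[4.5,-30,8],[4.57,-36,10.5],[4.57,-42.5,13],[4.57,-42.5,13]], "jaw": [55,55,55,55,55,55,55,55]}}

```text
time_s: 2.25
eef_pos: [0.3515, 0.2723, 0.1187]
eef_rot: [0.0, 0.987, 0.161, -0.002]
wrist_force: [0.3, 0.6, -0.5]
opening: 0.545
grasp_force: 0.0
```

Run:
```python
from h import *
go((.355,.272,.03,18.2))
c=cal("wrist"); shot("wrist","w1")
L=np.array([.4382,.2996,.01]);E=np.array([.3302,.2641,.01])
print(w2pix("wrist",[L,E,L+(E-L)*88/114],c)*1.5)
```

```text
t 2.25 now [0.3515 0.2723 0.1187] yaw 18.5 tiltz [-0.003 -0.001 -1.   ] F [ 0.3  0.6 -0.5] open 0.545 g 0.0
dr [-0.0, 0.03, 0.05] xyz [0.35, 0.14, 8.87]
[[390.40453244 135.28508471]
 [389.0844025  331.5605449 ]
 [389.35647835 291.34618209]]
```

View pics/w1.png

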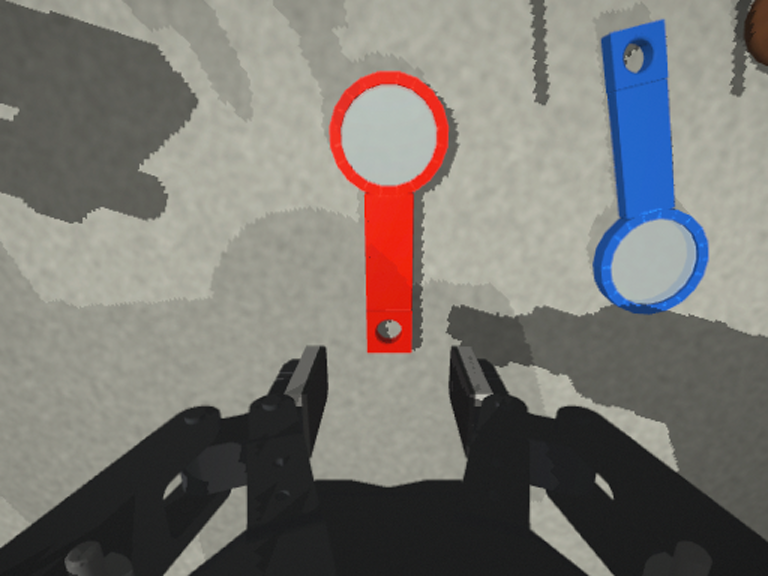

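The wrist view shows the red lens at (389,133) and its eye at (389,330), within 2 px of the prediction. Descending.

Call:
{"method": "send_rows", "body": {"dr": [[0,0,0.05],[0,0,0.05],[0,0,0.05],[0,0,0.05],[0,0,0.05],[0,0,0.05],[0,0,0.05],[0,0,0.05]], "xyz": [[0.35,0.14,1.5],[0.35,0.14,3.5],[0.35,0.14,5.5],[0.35,0.14,7.5],[0.35,0.14,8.9],[0.35,0.14,9.2],[0.35,0.14,9.5],[0.35,0.14,9.5]], "jaw": [55,55,55,55,55,55,55,55]}}

```text
time_s: 3.3
eef_pos: [0.3582, 0.2699, 0.0256]
eef_rot: [-0.0, 0.988, 0.156, 0.0]
wrist_force: [-0.0, -0.2, 0.3]
opening: 0.55
grasp_force: 0.0
```

Run:
```python
from h import *
go((.355,.272,.02,18.2))
c=cal("wrist"); shot("wrist","w2")
```

```text
t 3.3 now [0.3582 0.2699 0.0256] yaw 17.9 tiltz [ 0.001  0.    -1.   ] F [-0.  -0.2  0.3] open 0.55 g 0.0
dr [-0.0, -0.01, -0.04] xyz [-0.24, -0.3, 0.56]
```

View pics/w2.png

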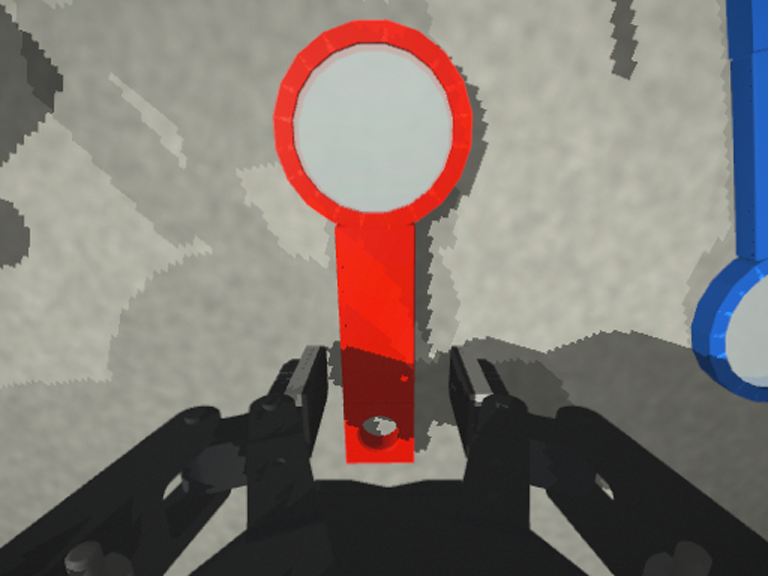

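Call:
{"method": "send_rows", "body": {"dr": [[0,0,0],[0,0,0],[0,0,0],[0,0,0],[0,0,0],[0,0,0],[0,0,0],[0,0,0]], "xyz": [[-0.2,-0.3,0],[-0.2,-0.3,0.2],[-0.2,-0.3,0.4],[-0.2,-0.3,0.4],[-0.2,-0.3,0.4],[-0.2,-0.3,0.4],[-0.2,-0.3,0.4],[-0.2,-0.3,0.4]], "jaw": [55,55,55,45,45,40,40,40]}}

```text
time_s: 4.35
eef_pos: [0.355, 0.2721, 0.0213]
eef_rot: [-0.0, 0.988, 0.156, 0.0]
wrist_force: [-0.9, -0.5, 0.2]
opening: 0.403
grasp_force: 0.0
```

Call:
{"method": "send_rows", "body": {"dr": [[0,0,0],[0,0,0],[0,0,0],[0,0,0],[0,0,0],[0,0,0],[0,0,0],[0,0,0]], "xyz": [[0,0,0],[0,0,0],[0,0,0],[0,0,0],[0,0,0],[0,0,0],[0,0,0],[0,0,0]], "jaw": [30,20,10,0,0,0,0,0]}}

```text
time_s: 5.35
eef_pos: [0.3552, 0.2722, 0.0217]
eef_rot: [-0.0, 0.988, 0.156, 0.0]
wrist_force: [-1.7, 0.1, 5.8]
opening: 0.299
grasp_force: 58.8
```

Run:
```python
from h import *
go((.40,.12,.16,0))
```

```text
t 5.35 now [0.3552 0.2722 0.0217] yaw 17.9 tiltz [ 0.  0. -1.] F [-1.7  0.1  5.8] open 0.299 g 58.8
dr [-0.0, -0.0, 2.99] xyz [-0.42, 15.86, -13.83]
```

```bash
cat >> h.py <<'E'
W=np.array([.5025,-.335,0]); PSI=-37.4; N=np.array([np.cos(np.radians(PSI)),np.sin(np.radians(PSI)),0])
def wall(s,zr,th,tilt,flip=0,ext=.0167,off=0.):
    """tool wp: rim s before wall face at height zr, mag lens-down angle th, tool leaning tilt; flip=1: tool x away from lens"""
    t=np.radians(th); C=W-s*N+off*np.array([-N[1],N[0],0])+[0,0,zr]
    P=C-.12*np.cos(t)*N+[0,0,.12*np.sin(t)]
    yaw=PSI+180*flip; tl=-tilt if not flip else tilt
    return (*(P-ext*ori(yaw,tl).as_matrix()[:,2]),yaw,tl)
E
python3 - <<'E'
from h import *
print(pix2w("top",np.array([[556,407],[502,377]])/1.56,.05))
for w in [wall(.03,.03,35,35),wall(0,.012,35,35)]: print(np.round(w,4))
go((.36,.262,.16,10),(.40,.12,.16,-10))
E
```

```text
[[ 0.30599852 -0.31312749  0.05      ]
 [ 0.36751098 -0.19961403  0.05      ]]
[  0.4082  -0.2629   0.1125 -37.4    -35.    ]
[  0.432   -0.2811   0.0945 -37.4    -35.    ]
t 5.35 now [0.3552 0.2722 0.0217] yaw 17.9 tiltz [ 0.  0. -1.] F [-1.7  0.1  5.8] open 0.299 g 58.8
dr [-0.0, -0.0, 1.32] xyz [0.15, 1.12, -13.83]
dr [-0.0, -0.0, 4.66] xyz [-0.42, 15.86, -13.83]
```

Call:
{"method": "send_rows", "body": {"dr": [[0,0,0],[0,0,0],[0,0,0],[0,0,0],[0,0,0],[0,0,0],[0,0,0],[0,0,0]], "xyz": [[0,0,-0.5],[0,0,-1.5],[0,0,-3.5],[0,0,-6],[0,0,-8.5],[0,0,-11.5],[0,0,-13.8],[0,0,-13.8]], "jaw": [0,0,0,0,0,0,0,0]}}

```text
time_s: 6.35
eef_pos: [0.3562, 0.2726, 0.1614]
eef_rot: [-0.001, 0.988, 0.156, 0.002]
wrist_force: [0.3, -0.3, -0.7]
opening: 0.303
grasp_force: 59.2
```

Run:
```python
from h import *
go((.40,.0,.16,-20),wall(.03,.03,35,35),)
```

```text
t 6.35 now [0.3562 0.2726 0.1614] yaw 18.0 tiltz [ 0.004  0.002 -1.   ] F [ 0.3 -0.3 -0.7] open 0.303 g 59.2
dr [-0.02, -0.04, 6.33] xyz [-4.24, 27.28, 0.11]
dr [2.79, -5.41, 8.94] xyz [-11.59, 52.55, 4.81]
```

Call:
{"method": "send_rows", "body": {"dr": [[0,0,0.5],[0,0,1.3],[0,0,2.3],[0,0,3.3],[0,0,4.3],[0,0,5.3],[0,0,6.3],[0,0,6.3]], "xyz": [[-0.2,2,0],[-0.8,6,0],[-1.5,10.5,0],[-2.2,15,0],[-3,20,0],[-3.8,24.5,0],[-4.2,27.3,0],[-4.2,27.3,0]], "jaw": [0,0,0,0,0,0,0,0]}}

```text
time_s: 7.35
eef_pos: [0.3988, -0.0019, 0.1584]
eef_rot: [-0.0, 0.985, -0.174, -0.001]
wrist_force: [1.1, 0.6, -0.2]
opening: 0.302
grasp_force: 59.2
```

Run:
```python
from h import *
go((.40,-.2,.16,-37.4,-15),wall(.03,.03,35,35))
```

```text
t 7.35 now [ 0.3988 -0.0019  0.1584] yaw -20.1 tiltz [-0.001  0.    -1.   ] F [ 1.1  0.6 -0.2] open 0.302 g 59.2
dr [0.38, -2.47, 2.87] xyz [6.91, 18.56, -0.16]
dr [0.89, -5.78, 2.8] xyz [9.84, 24.19, 4.58]
```

Call:
{"method": "send_rows", "body": {"dr": [[0.05,-0.4,0.5],[0.15,-1,1.2],[0.25,-1.7,2],[0.38,-2.5,2.87],[0.5,-3.5,2.85],[0.7,-4.5,2.8],[0.89,-5.78,2.8],[0.89,-5.78,2.8]], "xyz": [[1,2.5,0],[2.8,7,0],[4.8,13,0],[6.9,18.6,0],[8,21,1.2],[9,23,3],[9.84,24.2,4.58],[9.84,24.2,4.58]], "jaw": [0,0,0,0,0,0,0,0]}}

```text
time_s: 8.35
eef_pos: [0.4082, -0.2599, 0.1078]
eef_rot: [-0.099, 0.903, -0.303, -0.289]
wrist_force: [1.3, 0.4, -0.7]
opening: 0.302
grasp_force: 59.3
```

Run:
```python
from h import *
shot("wrist","w3")
go(wall(.02,.012,35,35),wall(.005,.012,35,35),wall(-.005,.012,35,35))
```

```text
t 8.4 now [ 0.4089 -0.2599  0.1103] yaw -37.0 tiltz [-0.459  0.35  -0.816] F [ 0.2  0.4 -0.6] open 0.303 g 59.3
dr [0.01, 0.05, 0.05] xyz [1.83, 0.29, 0.64]
dr [0.01, 0.05, 0.05] xyz [3.06, 0.29, -0.23]
dr [0.01, 0.05, 0.05] xyz [3.87, 0.3, -0.81]
```

View pics/w3.png

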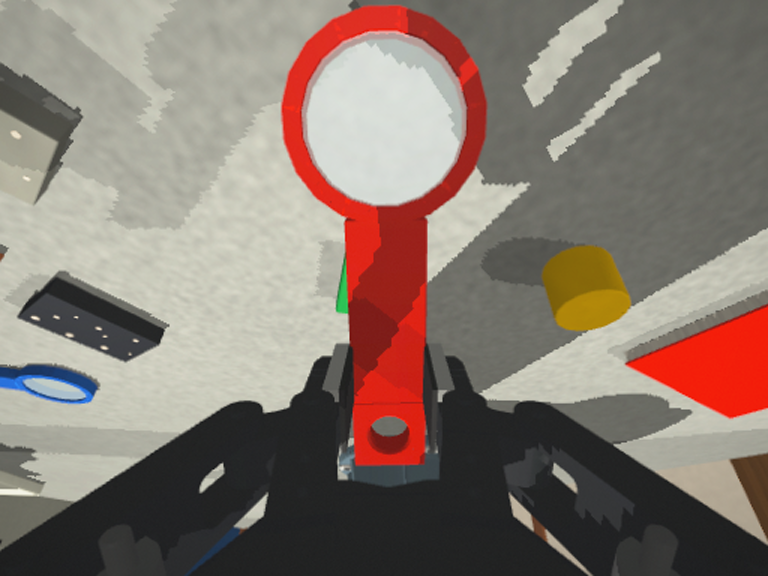

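The magnifier is still square in the grip (lens at 385,115; eye at 390,432), with the green eraser and tin visible behind it. Now I'll push gently to feel for the wall.

Call:
{"method": "send_rows", "body": {"dr": [[0,0,0],[0,0,0],[0,0,0],[0,0,0],[0,0,0],[0,0,0],[0,0,0],[0,0,0]], "xyz": [[0.6,0.1,0.2],[1.2,0.2,0.4],[1.8,0.3,0.64],[2.2,0.3,0.35],[2.6,0.3,0.1],[3.06,0.3,-0.23],[3.06,0.3,-0.23],[3.06,0.3,-0.23]], "jaw": [0,0,0,0,0,0,0,0]}}

```text
time_s: 9.4
eef_pos: [0.4287, -0.2799, 0.0977]
eef_rot: [-0.096, 0.904, -0.304, -0.285]
wrist_force: [0.4, -0.7, -1.1]
opening: 0.304
grasp_force: 59.3
```

Run:
```python
from h import *
go(wall(.0,.012,35,35),wall(-.003,.012,35,35),wall(-.006,.012,35,35))
```

```text
t 9.4 now [ 0.4287 -0.2799  0.0977] yaw -37.2 tiltz [-0.456  0.347 -0.82 ] F [ 0.4 -0.7 -1.1] open 0.304 g 59.3
dr [0.01, -0.01, 0.03] xyz [0.46, -0.11, 0.07]
dr [0.01, -0.01, 0.03] xyz [0.71, -0.11, -0.1]
dr [0.01, -0.01, 0.03] xyz [0.95, -0.11, -0.28]
```

Call:
{"method": "send_rows", "body": {"dr": [[0,0,0],[0,0,0],[0,0,0],[0,0,0],[0,0,0],[0,0,0],[0,0,0],[0,0,0]], "xyz": [[0.1,0,0],[0.2,0,0],[0.3,-0.05,0],[0.4,-0.1,0],[0.46,-0.1,0],[0.46,-0.1,0],[0.46,-0.1,0],[0.46,-0.1,0]], "jaw": [0,0,0,0,0,0,0,0]}}

```text
time_s: 10.4
eef_pos: [0.4309, -0.2804, 0.0954]
eef_rot: [-0.097, 0.903, -0.304, -0.287]
wrist_force: [-7.0, 3.5, 3.6]
opening: 0.302
grasp_force: 59.1
```

Run:
```python
from h import *
shot("scene","s3",(60,250,260,384),4)
go(wall(.0,.012,35,35),wall(-.003,.012,35,35),wall(-.006,.012,35,35))
```

```text
t 10.45 now [ 0.4309 -0.2804  0.0954] yaw -37.2 tiltz [-0.459  0.349 -0.817] F [-6.6  4.   2.9] open 0.303 g 59.1
dr [0.01, 0.04, 0.03] xyz [0.16, -0.01, -0.01]
dr [0.01, 0.04, 0.03] xyz [0.4, -0.01, -0.18]
dr [0.01, 0.04, 0.03] xyz [0.65, -0.01, -0.35]
```

View pics/s3.png

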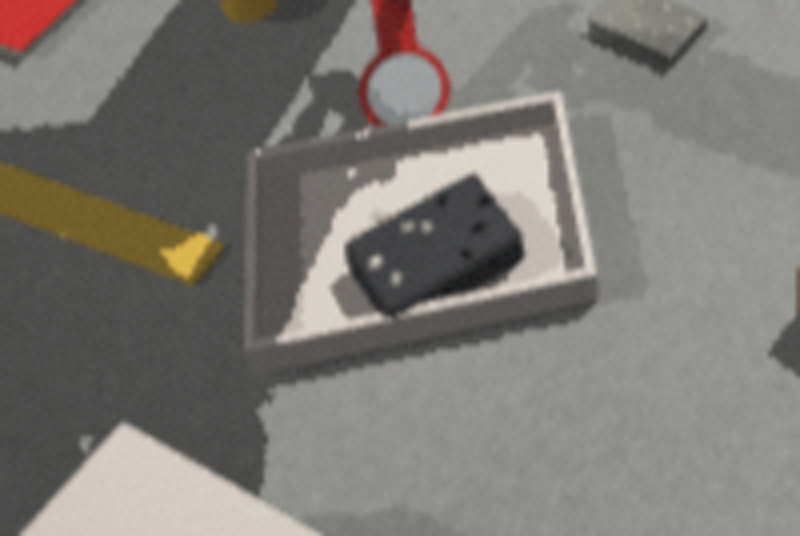

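Contact came within about 1 mm of the predicted face, at about 8 N. Now the arc.

```bash
cat >> h.py <<'E'
def arc(t0,t1,k0,k1,zr=.012,flip=0,n=8,press=.0):
    go(*[wall(.005*np.sin(np.radians(a))-press,zr,a,b,flip) for a,b in zip(np.linspace(t0,t1,n+1)[1:],np.linspace(k0,k1,n+1)[1:])])
E
python3 - <<'E'
from h import *
arc(35,65,35,16,n=6)
E
```

```text
t 10.45 now [ 0.4309 -0.2804  0.0954] yaw -37.2 tiltz [-0.459  0.349 -0.817] F [-6.6  4.   2.9] open 0.303 g 59.1
dr [0.01, 0.57, 0.03] xyz [-0.16, -0.01, -0.87]
dr [0.01, 1.1, 0.03] xyz [-0.14, -0.01, -1.88]
dr [0.01, 1.62, 0.03] xyz [-0.03, -0.0, -2.87]
dr [0.01, 2.15, 0.03] xyz [0.16, -0.0, -3.84]
dr [0.01, 2.68, 0.03] xyz [0.45, -0.0, -4.77]
dr [0.01, 3.21, 0.03] xyz [0.83, 0.0, -5.66]
```

Call:
{"method": "send_rows", "body": {"dr": [[0,0.57,0],[0,1.1,0],[0,1.6,0],[0,2.15,0],[0,2.7,0],[0,3.2,0],[0,3.2,0],[0,3.2,0]], "xyz": [[-0.1,0,-0.87],[-0.08,0,-1.88],[0,0,-2.87],[0.2,0,-3.84],[0.48,0,-4.77],[0.85,0,-5.66],[0.85,0,-5.66],[0.85,0,-5.66]], "jaw": [0,0,0,0,0,0,0,0]}}

```text
time_s: 11.45
eef_pos: [0.4636, -0.3052, 0.1365]
eef_rot: [-0.044, 0.939, -0.316, -0.13]
wrist_force: [-0.3, 0.1, -1.2]
opening: 0.299
grasp_force: 59.0
```

Run:
```python
from h import *
arc(65,90,16,0,n=6)
go(wall(.003,.012,90,-3))
shot("wrist","w4")
```

```text
t 11.45 now [ 0.4636 -0.3052  0.1365] yaw -37.2 tiltz [-0.216  0.165 -0.962] F [-0.3  0.1 -1.2] open 0.299 g 59.0
dr [-0.0, 0.41, 0.03] xyz [0.42, 0.0, -0.52]
dr [-0.0, 0.86, 0.03] xyz [1.05, 0.0, -1.01]
dr [-0.0, 1.3, 0.03] xyz [1.72, 0.01, -1.44]
dr [-0.0, 1.74, 0.03] xyz [2.42, 0.01, -1.81]
dr [-0.0, 2.19, 0.03] xyz [3.15, 0.01, -2.12]
dr [-0.0, 2.63, 0.03] xyz [3.9, 0.01, -2.37]
t 11.45 now [ 0.4636 -0.3052  0.1365] yaw -37.2 tiltz [-0.216  0.165 -0.962] F [-0.3  0.1 -1.2] open 0.299 g 59.0
dr [-0.0, 3.13, 0.03] xyz [4.01, 0.01, -2.4]
```

View pics/w4.png

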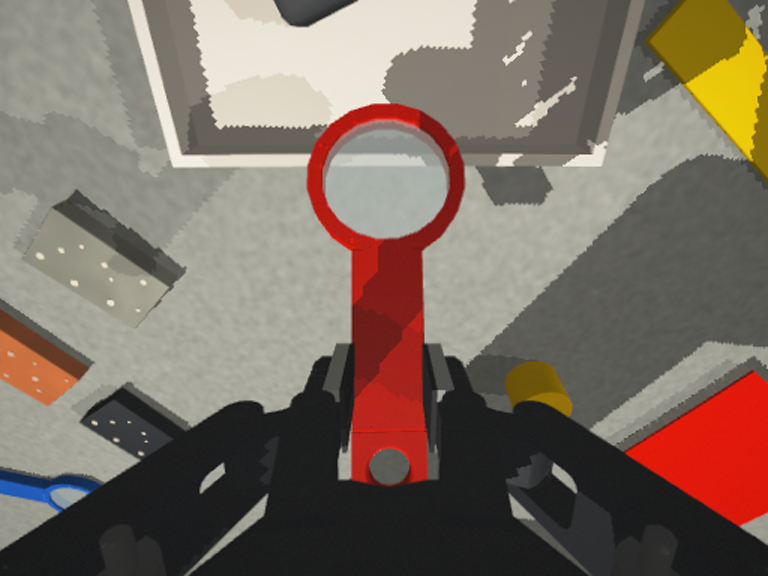

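```bash
cat >> h.py <<'E'
def magrel(flip=0,ext=.0167,phis=range(0,95,10)):
    """predicted 1.5x wrist pixels of lens centre, far rim, eye for in-grip angle phi (lens toward fingertips)"""
    p,r=pose(); c=cal("wrist"); sx=-1 if flip else 1
    for f in phis:
        t=np.radians(f); d=np.array([sx*np.cos(t),0,np.sin(t)]); P=np.array([0,0,ext])
        Q=p+r.apply([P+.088*d,P+.12*d,P-.026*d]); print(f,(w2pix("wrist",Q,c)*1.5).round(0).tolist(),"rim z",Q[1][2].round(3),"s",((W-Q[1])@N).round(3))
E
python3 - <<'E'
from h import *
magrel()
E
```

```text
0 [[388.0, 122.0], [388.0, 9.0], [388.0, 427.0]] rim z 0.088 s -0.062
10 [[388.0, 131.0], [388.0, 38.0], [388.0, 433.0]] rim z 0.068 s -0.054
20 [[388.0, 145.0], [388.0, 69.0], [388.0, 438.0]] rim z 0.05 s -0.044
30 [[388.0, 163.0], [388.0, 100.0], [388.0, 440.0]] rim z 0.034 s -0.03
40 [[388.0, 183.0], [388.0, 132.0], [388.0, 441.0]] rim z 0.021 s -0.014
50 [[388.0, 205.0], [388.0, 163.0], [388.0, 439.0]] rim z 0.011 s 0.005
60 [[388.0, 227.0], [388.0, 194.0], [388.0, 435.0]] rim z 0.004 s 0.024
70 [[388.0, 251.0], [388.0, 224.0], [388.0, 428.0]] rim z 0.001 s 0.045
80 [[388.0, 275.0], [388.0, 255.0], [388.0, 418.0]] rim z 0.001 s 0.066
90 [[388.0, 299.0], [388.0, 285.0], [388.0, 407.0]] rim z 0.005 s 0.086
```

```bash
cat >> h.py <<'E'
def magfit(lens,rim,eye,flip=0,ext=.0167,c=None,pr=None,vary=True):
    """fit in-grip angle, slide along the handle, ext from 1.5x wrist pixel rows (v)"""
    from scipy.optimize import least_squares
    p,r=pr or pose(); c=c or cal("wrist"); sx=-1 if flip else 1
    def f(q):
        t=q[0]; d=np.array([sx*np.cos(t),0,np.sin(t)]); P=np.array([0,0,q[2]])
        n=np.array([-sx*np.sin(t),0,np.cos(t)])*-.005*1
        Q=p+r.apply([P+(.088+q[1])*d,P+(.12+q[1])*d+n,P-(.026-q[1])*d+n])
        return np.r_[(w2pix("wrist",Q,c)*1.5)[:,1]-[lens,rim,eye],(q[2]-ext)*2000]
    s=least_squares(f,[.5,0,ext]); print("phi",np.degrees(s.x[0]).round(1),"slide mm",(s.x[1]*1e3).round(1),"ext",(s.x[2]*1e3).round(1),"res",s.fun.round(1)); return s.x
E
python3 - <<'E'
from h import *
magfit(178,105,467)
p,r=pose(); print((W-p)@N)
go((.42,-.272,.16,-37.4,-16))
E
```

```text
phi 28.7 slide mm -8.3 ext 16.7 res [ 0.2 -0.1 -0.1 -0. ]
0.04910884168590022
t 11.5 now [ 0.4635 -0.3052  0.1363] yaw -37.2 tiltz [-0.217  0.166 -0.962] F [0.6 1.  0.9] open 0.305 g 59.0
dr [0.0, -0.03, 0.03] xyz [-5.91, -0.01, -0.79]
```

The fit is clean: the magnifier turned 28.7° in the grip and slid 8 mm, and the rim rode over the wall. I'll back off, lean the tool so the lens points steeply down, and push again lower.

Call:
{"method": "send_rows", "body": {"dr": [[0,0,0],[0,0,0],[0,0,0],[0,-0.5,0],[0,-1.5,0],[0,-2.5,0],[0,-3.5,0],[0,-3.5,0]], "xyz": [[0,0,-0.5],[-0.5,0,-1.5],[-1.5,0,-2],[-2.5,0,-2],[-3.5,0,-2],[-4,0,-2],[-4.5,0,-2],[-4.5,0,-2]], "jaw": [0,0,0,0,0,0,0,0]}}

```text
time_s: 12.5
eef_pos: [0.4334, -0.2824, 0.1674]
eef_rot: [-0.101, 0.899, -0.303, -0.299]
wrist_force: [0.3, 0.1, -0.9]
opening: 0.299
grasp_force: 59.0
```

```bash
python3 - <<'E'
import re
s=open('h.py').read()
s=s.replace("off=0.):","off=0.,Rr=.112):").replace("-.12*np.cos(t)*N+[0,0,.12*np.sin(t)]","-Rr*np.cos(t)*N+[0,0,Rr*np.sin(t)]")
open('h.py','w').write(s)
E
python3 - <<'E'
from h import *
go(wall(.02,.03,69,40),wall(.02,.008,69,40),wall(.0045,.008,69,40))
E
```

```text
t 12.5 now [ 0.4334 -0.2824  0.1674] yaw -37.2 tiltz [-0.477  0.363 -0.801] F [ 0.3  0.1 -0.9] open 0.299 g 59.0
dr [0.01, -0.53, 0.03] xyz [4.2, -0.0, -0.64]
dr [0.01, -0.53, 0.03] xyz [5.52, 0.0, 1.12]
dr [0.01, -0.53, 0.03] xyz [6.76, 0.01, 0.19]
```

Call:
{"method": "send_rows", "body": {"dr": [[0,-0.2,0],[0,-0.5,0],[0,-0.53,0],[0,-0.53,0],[0,-0.53,0],[0,-0.53,0],[0,-0.53,0],[0,-0.53,0]], "xyz": [[1.5,0,-0.3],[3,0,-0.6],[4.2,0,-0.6],[4.9,0,0.2],[5.5,0,1.1],[6,0,0.8],[6.5,0,0.4],[6.5,0,0.4]], "jaw": [0,0,0,0,0,0,0,0]}}

```text
time_s: 13.5
eef_pos: [0.4734, -0.3127, 0.1265]
eef_rot: [-0.109, 0.891, -0.3, -0.323]
wrist_force: [-1.2, 0.7, -0.8]
opening: 0.3
grasp_force: 59.0
```

Run:
```python
from h import *
arc(69,92,40,20,zr=.008,n=7,press=.003)
```

```text
t 13.5 now [ 0.4734 -0.3127  0.1265] yaw -37.2 tiltz [-0.511  0.389 -0.767] F [-1.2  0.7 -0.8] open 0.3 g 59.0
dr [0.01, 0.46, 0.03] xyz [0.74, 0.0, -0.82]
dr [0.01, 0.94, 0.03] xyz [1.01, 0.01, -1.34]
dr [0.01, 1.42, 0.03] xyz [1.31, 0.01, -1.84]
dr [0.01, 1.89, 0.03] xyz [1.64, 0.01, -2.31]
dr [0.01, 2.37, 0.03] xyz [2.0, 0.01, -2.75]
dr [0.01, 2.84, 0.03] xyz [2.39, 0.01, -3.16]
dr [0.01, 3.32, 0.03] xyz [2.81, 0.01, -3.55]
```

Call:
{"method": "send_rows", "body": {"dr": [[0,0.3,0],[0,0.7,0],[0,1.1,0],[0,1.5,0],[0,1.9,0],[0,2.35,0],[0,2.85,0],[0,3.3,0]], "xyz": [[0.6,0,-0.6],[0.85,0,-1.05],[1.1,0,-1.5],[1.38,0,-1.95],[1.65,0,-2.31],[2,0,-2.75],[2.4,0,-3.16],[2.81,0,-3.55]], "jaw": [0,0,0,0,0,0,0,0]}}

```text
time_s: 14.5
eef_pos: [0.5087, -0.3396, 0.1361]
eef_rot: [-0.055, 0.933, -0.314, -0.164]
wrist_force: [-2.4, 0.7, -1.1]
opening: 0.287
grasp_force: 58.9
```

```bash
cat >> h.py <<'E'
def vis(f,color,flip=0):
    """coloured blob rows in the wrist picture along the middle column (1.5x px): for the in-grip angle"""
    pr=pose(); c=cal("wrist"); im=ctrl.camera("wrist"); cv2.imwrite(f"pics/{f}.png",cv2.resize(im[:,:,::-1],None,fx=1.5,fy=1.5)); 
    a=im.astype(int); m=(a[:,:,0]-np.maximum(a[:,:,1],a[:,:,2])>60) if color=="red" else (a[:,:,2]-a[:,:,0]>60)
    m=m[:,235:285].sum(1)>6
    v=np.where(m)[0]; runs=np.split(v,np.where(np.diff(v)>1)[0]+1); print("rows",[( (r[0])*1.5,(r[-1]+1)*1.5) for r in runs]); return pr,c
E
python3 - <<'E'
from h import *
vis("w5","red"); go(); magrel(phis=range(30,100,10))
E
```

```text
rows [(np.float64(253.5), np.float64(265.5)), (np.float64(295.5), np.float64(481.5))]
t 14.55 now [ 0.5091 -0.3397  0.1365] yaw -37.2 tiltz [-0.269  0.205 -0.941] F [ 0.   1.5 -1.4] open 0.282 g 58.9
30 [[388.0, 163.0], [388.0, 100.0], [388.0, 440.0]] rim z 0.029 s -0.08
40 [[388.0, 183.0], [388.0, 132.0], [388.0, 441.0]] rim z 0.017 s -0.063
50 [[388.0, 205.0], [388.0, 163.0], [388.0, 439.0]] rim z 0.008 s -0.044
60 [[388.0, 227.0], [388.0, 194.0], [388.0, 435.0]] rim z 0.003 s -0.024
70 [[388.0, 251.0], [388.0, 224.0], [388.0, 428.0]] rim z 0.001 s -0.003
80 [[388.0, 275.0], [388.0, 255.0], [388.0, 418.0]] rim z 0.003 s 0.018
90 [[388.0, 299.0], [388.0, 285.0], [388.0, 407.0]] rim z 0.008 s 0.038
```

View pics/w5.png

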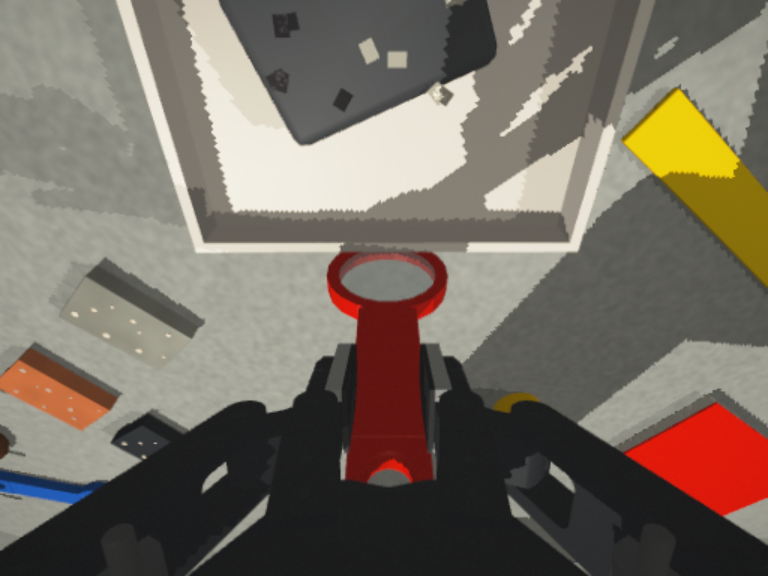

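The lens is now caught in front of the wall (centre 387,277; far rim row 252; eye about row 470). I'll fit the angle and continue.

Run:
```python
from h import *
magfit(277,252,470)
arc(92,92,18,0,zr=.010,n=4,press=.0)
```

```text
phi 75.6 slide mm -20.8 ext 16.7 res [ 5.1 -4.2 -0.6 -0.1]
t 14.55 now [ 0.5091 -0.3397  0.1365] yaw -37.2 tiltz [-0.269  0.205 -0.941] F [ 0.   1.5 -1.4] open 0.282 g 58.9
dr [0.0, 1.05, 0.03] xyz [-0.55, 0.03, 0.02]
dr [0.0, 1.8, 0.03] xyz [-0.68, 0.02, 0.04]
dr [-0.0, 2.55, 0.03] xyz [-0.81, 0.02, 0.07]
dr [-0.0, 3.3, 0.03] xyz [-0.94, 0.02, 0.11]
```

Call:
{"method": "send_rows", "body": {"dr": [[0,0.5,0],[0,1,0],[0,1.5,0],[0,2,0],[0,2.5,0],[0,3,0],[0,3.3,0],[0,3.3,0]], "xyz": [[-0.1,0,0],[-0.2,0,0],[-0.3,0,0],[-0.4,0,0.03],[-0.5,0,0.06],[-0.6,0,0.1],[-0.7,0,0.1],[-0.7,0,0.1]], "jaw": [0,0,0,0,0,0,0,0]}}

```text
time_s: 15.55
eef_pos: [0.5032, -0.3354, 0.1379]
eef_rot: [-0.001, 0.948, -0.319, -0.001]
wrist_force: [-0.4, -1.0, 0.3]
opening: -0.004
grasp_force: 0.0
```

Run:
```python
from h import *
pr,c=vis("w6","red"); im=cv2.imread("pics/w6.png"); cv2.imwrite("pics/w6c.png",cv2.resize(im[220:520,220:560],None,fx=2,fy=2))
go((.5,-.33,.22,-37.4))
```

```text
Traceback (most recent call last):
  File "h.py", line 60, in vis
    v=np.where(m)[0]; runs=np.split(v,np.where(np.diff(v)>1)[0]+1); print("rows",[( (r[0])*1.5,(r[-1]+1)*1.5) for r in runs]); return pr,c
                                                                                     ~^^^
IndexError: index 0 is out of bounds for axis 0 with size 0
```

The red magnifier has dropped out of the grip. I'll raise the arm clear and locate the magnifier by colour.

Call:
{"method": "send_rows", "body": {"dr": [[0,0,0],[0,0,0],[0,0,0],[0,0,0],[0,0,0],[0,0,0],[0,0,0],[0,0,0]], "xyz": [[0,0,-3],[0,0,-7],[0,0,-11],[-2,-4,-13],[-4,-9,-14],[-6,-14,-14],[-8,-19,-14],[-8,-24,-14]], "jaw": [0,0,0,30,55,55,55,55]}}

```text
time_s: 16.6
eef_pos: [0.5855, -0.0943, 0.2784]
eef_rot: [-0.001, 0.948, -0.319, -0.002]
wrist_force: [1.0, -1.0, -0.3]
opening: 0.554
grasp_force: 0.0
```

```bash
cat >> h.py <<'E'
def blobs(cam,color,z,amin=60):
    c=cal(cam); im=ctrl.camera(cam); a=im.astype(int)
    m={"red":a[:,:,0]-np.maximum(a[:,:,1],a[:,:,2])>70,"blue":a[:,:,2]-a[:,:,0]>50}[color].astype(np.uint8)
    n,l,st,ce=cv2.connectedComponentsWithStats(m)
    for i in range(1,n):
        if st[i,4]<amin: continue
        cs=cv2.findContours((l==i).astype(np.uint8),cv2.RETR_EXTERNAL,cv2.CHAIN_APPROX_NONE)[0][0]
        r=cv2.minAreaRect(cs); b=cv2.boxPoints(r); print(color,"area",st[i,4],"cen",ce[i].round(1),"rect",np.round(pix2w(cam,b,z,c)[:,:2],3).tolist())
    return im
E
python3 - <<'E'
from h import *
go()
im=blobs("top","red",.01)
cv2.imwrite("pics/t2.png",cv2.resize(im[110:310,200:440,::-1],None,fx=3.2,fy=3))
E
```

```text
t 16.6 now [ 0.5855 -0.0943  0.2784] yaw -37.2 tiltz [-0.003  0.004 -1.   ] F [ 1.  -1.  -0.3] open 0.554 g 0.0
red area 3022 cen [386.7 330.4] rect [[0.156, -0.314], [0.205, -0.463], [0.001, -0.526], [-0.045, -0.379]]
```

View pics/t2.png

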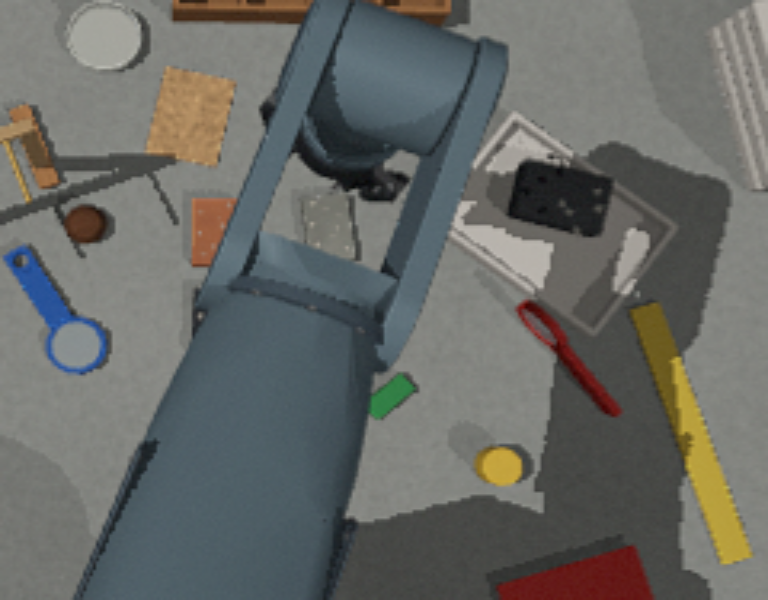

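Run:
```python
from h import *
def seg(cam):
    c=cal(cam); im=ctrl.camera(cam); a=im.astype(int)
    m=(a[:,:,0]>1.8*np.maximum(a[:,:,1],a[:,:,2]))&(a[:,:,0]>60)
    n,l,st,ce=cv2.connectedComponentsWithStats(m.astype(np.uint8))
    for i in range(1,n):
        if st[i,4]<60 or st[i,4]>1500: continue
        cs=cv2.findContours((l==i).astype(np.uint8),cv2.RETR_EXTERNAL,cv2.CHAIN_APPROX_NONE)[0][0]
        r=cv2.minAreaRect(cs); print(cam,st[i].tolist(),ce[i].round(1),"box px",cv2.boxPoints(r).round(1).tolist())
        if cam=="top": print(pix2w(cam,cv2.boxPoints(r),.02,c)[:,:2].round(3).tolist())
for k in range(2): seg("top")
seg("scene")
go((.48,-.33,.2,-40),(.48,-.36,.2,-60))
```

```text
top [76, 120, 77, 12, 168] [115.1 125.7] box px [[75.80000305175781, 129.8000030517578], [152.0, 119.69999694824219], [152.3000030517578, 122.0999984741211], [76.19999694824219, 132.1999969482422]]
[[0.743, 0.647], [0.783, 0.384], [0.774, 0.383], [0.734, 0.645]]
top [361, 211, 33, 38, 212] [378.  229.3] box px [[360.1000061035156, 213.39999389648438], [366.0, 208.5], [396.20001220703125, 244.5], [390.3999938964844, 249.39999389648438]]
[[0.464, -0.338], [0.481, -0.359], [0.36, -0.459], [0.344, -0.438]]
top [76, 120, 77, 12, 167] [116.2 125.6] box px [[76.0, 129.8000030517578], [152.0, 119.69999694824219], [152.3000030517578, 122.0999984741211], [76.30000305175781, 132.1999969482422]]
[[0.743, 0.646], [0.783, 0.384], [0.774, 0.383], [0.734, 0.645]]
top [361, 210, 33, 39, 211] [377.9 229.1] box px [[360.1000061035156, 213.39999389648438], [365.79998779296875, 208.39999389648438], [396.3999938964844, 244.3000030517578], [390.6000061035156, 249.1999969482422]]
[[0.464, -0.338], [0.481, -0.358], [0.361, -0.459], [0.344, -0.439]]
scene [361, 192, 56, 20, 179] [388.3 201.5] box px [[360.20001220703125, 194.5], [361.20001220703125, 191.39999389648438], [416.5, 208.39999389648438], [415.5, 211.5]]
scene [96, 269, 56, 17, 366] [120.  278.1] box px [[95.5999984741211, 271.29998779296875], [150.6999969482422, 268.1000061035156], [151.5, 282.20001220703125], [96.4000015258789, 285.3999938964844]]
t 16.8 now [ 0.5856 -0.0954  0.2776] yaw -37.1 tiltz [-0.004  0.004 -1.   ] F [-0.6 -0.5 -0.2] open 0.556 g 0.0
dr [-0.0, 0.05, 0.49] xyz [5.77, 25.08, 7.71]
dr [0.0, 0.05, 3.82] xyz [7.58, 27.48, 7.7]
```

It has settled on its edge, leaning on the wall. I'll tip it flat by sweeping shut fingers at z≈45 mm from behind the lens top, away from the wall.

Run:
```python
from h import *
go((.499,-.402,.16,-37.4),(.499,-.402,.064,-37.4),(.402,-.327,.064,-37.4))
```

```text
t 16.8 now [ 0.5856 -0.0954  0.2776] yaw -37.1 tiltz [-0.004  0.004 -1.   ] F [-0.6 -0.5 -0.2] open 0.556 g 0.0
dr [-0.01, 0.05, 0.05] xyz [11.65, 29.69, 11.68]
dr [-0.01, 0.05, 0.05] xyz [11.7, 29.69, 21.28]
dr [-0.01, 0.05, 0.05] xyz [-0.56, 29.56, 21.35]
```

Call:
{"method": "send_rows", "body": {"dr": [[0,0,0],[0,0,0],[0,0,0],[0,0,0],[0,0,0],[0,0,0],[0,0,0],[0,0,0]], "xyz": [[2,5,1],[4,10,3],[6,15,5],[8,20,8],[10,25,10],[11.7,29.7,11.7],[11.7,29.7,13],[11.7,29.7,15]], "jaw": [0,0,0,0,0,0,0,0]}}

```text
time_s: 17.8
eef_pos: [0.4973, -0.4038, 0.1262]
eef_rot: [-0.001, 0.947, -0.32, -0.002]
wrist_force: [-0.8, 0.9, 0.9]
opening: -0.002
grasp_force: 0.0
```

Run:
```python
from h import *
go((.499,-.402,.064,-37.4),(.402,-.327,.064,-37.4))
```

```text
t 17.8 now [ 0.4973 -0.4038  0.1262] yaw -37.3 tiltz [-0.003  0.004 -1.   ] F [-0.8  0.9  0.9] open -0.002 g 0.0
dr [-0.01, 0.05, 0.01] xyz [0.05, -0.24, 6.22]
dr [-0.01, 0.05, 0.01] xyz [-12.21, -0.32, 6.28]
```

Call:
{"method": "send_rows", "body": {"dr": [[0,0,0],[0,0,0],[0,0,0],[0,0,0],[0,0,0],[0,0,0],[0,0,0],[0,0,0]], "xyz": [[0,0,2],[0,0,4.5],[0,0,6.1],[0,0,6.1],[-0.8,0,6.1],[-1.6,0,6.1],[-2.4,0,6.1],[-3.2,0,6.1]], "jaw": [0,0,0,0,0,0,0,0]}}

```text
time_s: 18.8
eef_pos: [0.4717, -0.3829, 0.0661]
eef_rot: [-0.001, 0.948, -0.319, -0.002]
wrist_force: [-0.0, -0.7, 0.3]
opening: -0.001
grasp_force: 0.0
```

Call:
{"method": "send_rows", "body": {"dr": [[0,0,0],[0,0,0],[0,0,0],[0,0,0],[0,0,0],[0,0,0],[0,0,0],[0,0,0]], "xyz": [[-0.8,0,0],[-1.6,0,0],[-2.4,0,0],[-3.2,0,0],[-4.2,0,0],[-5.4,0,0],[-6.6,0,0],[-7.6,0,0]], "jaw": [0,0,0,0,0,0,0,0]}}

```text
time_s: 19.8
eef_pos: [0.4108, -0.3366, 0.0661]
eef_rot: [-0.001, 0.948, -0.319, -0.003]
wrist_force: [0.1, -0.5, 0.3]
opening: 0.001
grasp_force: 0.0
```

Call:
{"method": "send_rows", "body": {"dr": [[0,0,0],[0,0,0],[0,0,0],[0,0,0],[0,0,0],[0,0,0],[0,0,0],[0,0,0]], "xyz": [[-0.5,0,0],[-1.5,0,0],[-1.5,0,-2],[-1.5,0,-6],[-2,-5,-10],[-3,-10,-12],[-3,-15,-14],[-3,-20,-14]], "jaw": [0,0,0,0,0,30,55,55]}}

```text
time_s: 20.8
eef_pos: [0.5108, -0.1596, 0.2088]
eef_rot: [-0.001, 0.948, -0.319, -0.0]
wrist_force: [1.3, 0.4, 0.0]
opening: 0.548
grasp_force: 0.0
```

```bash
cat >> h.py <<'E'
def segred(cam="top",z=.01,lo=60,hi=1500):
    c=cal(cam); im=ctrl.camera(cam); a=im.astype(int)
    m=(a[:,:,0]>1.8*np.maximum(a[:,:,1],a[:,:,2]))&(a[:,:,0]>60)
    n,l,st,ce=cv2.connectedComponentsWithStats(m.astype(np.uint8))
    for i in range(1,n):
        if st[i,4]<lo or st[i,4]>hi: continue
        cs=cv2.findContours((l==i).astype(np.uint8),cv2.RETR_EXTERNAL,cv2.CHAIN_APPROX_NONE)[0][0]
        r=cv2.minAreaRect(cs); print(cam,st[i].tolist(),ce[i].round(1),pix2w(cam,cv2.boxPoints(r),z,c)[:,:2].round(3).tolist())
    return im
E
python3 - <<'E'
from h import *
go(); im=segred(); cv2.imwrite("pics/t3.png",cv2.resize(im[150:310,280:440,::-1],None,fx=3.7,fy=3.7))
E
```

```text
t 20.8 now [ 0.5108 -0.1596  0.2088] yaw -37.2 tiltz [-0.     0.002 -1.   ] F [1.3 0.4 0. ] open 0.548 g 0.0
top [76, 120, 76, 12, 155] [115.  125.7] [[0.745, 0.651], [0.785, 0.39], [0.778, 0.389], [0.738, 0.649]]
top [356, 218, 33, 36, 280] [373.4 238.6] [[0.415, -0.309], [0.451, -0.353], [0.346, -0.439], [0.31, -0.394]]
```

Call:
{"method": "send_rows", "body": {"dr": [[0,0,0],[0,0,0],[0,0,0],[0,0,0],[0,0,0],[0,0,0],[0,0,0],[0,0,0]], "xyz": [[-2,-5,0],[-4,-10,0],[-5,-15,0],[-5,-20,0],[-5,-25,0],[-5,-25,0],[-5,-25,0],[-5,-25,0]], "jaw": [55,55,55,55,55,55,55,55]}}

```text
time_s: 21.85
eef_pos: [0.62, 0.0679, 0.2068]
eef_rot: [-0.001, 0.948, -0.32, -0.003]
wrist_force: [0.3, -0.6, 0.6]
opening: 0.552
grasp_force: 0.0
```

Run:
```python
from h import *
go(); im=segred(); cv2.imwrite("pics/t3.png",cv2.resize(im[170:290,290:430,::-1],None,fx=5,fy=5))
```

```text
t 21.85 now [0.62   0.0679 0.2068] yaw -37.3 tiltz [-0.005  0.004 -1.   ] F [ 0.3 -0.6  0.6] open 0.552 g 0.0
top [76, 120, 77, 12, 174] [115.6 125.7] [[0.746, 0.651], [0.787, 0.387], [0.777, 0.385], [0.736, 0.649]]
top [349, 216, 40, 38, 331] [370.2 236.2] [[0.424, -0.288], [0.468, -0.332], [0.355, -0.445], [0.312, -0.4]]
```

View pics/t3.png

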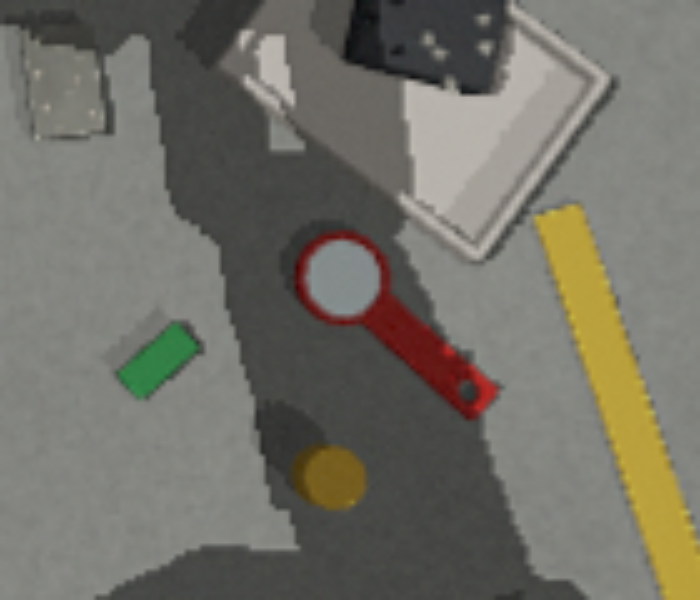

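The magnifier is flat again (lens at 342,278; eye at 469,390), clear of the tin. Before regripping I'll work out from the earlier pictures where in the pads it slipped.

Run:
```python
from h import *
p,r=pose(); K,D,T=cal("wrist"); o=r.inv().apply(T[:3,3]-p); M=r.as_matrix().T@T[:3,:3]
print("cam in tool",o.round(4),"axis",(-M[:,2]).round(3))
def pt(v,w,mm):
    d=mm*1e-3*K[0,0]*1.5/w; y=(v/1.5-K[1,2])/K[1,1]*d; return o+M@np.array([0,-y,-d])
for n,l,e in [("w3",(117,204),(432,70)),("w4",(178,157),(467,77)),("w5",(280,120),(472,90))]:
    L=pt(l[0],l[1],64);E=pt(e[0],e[1],28); d=L-E
    print(n,"lens",(L*1e3).round(0)[[0,2]],"eye",(E*1e3).round(0)[[0,2]],"len",(np.linalg.norm(d)*1e3).round(0),"phi",np.degrees(np.arctan2(d[2],d[0])).round(1))
q=(np.array([(342,278),(469,390)])+.5)/5-.5+[290,170]
P=pix2w("top",q,.01); d=P[1]-P[0]; print(P,np.linalg.norm(d),np.degrees(np.arctan2(d[1],d[0])),"grip",P[0]+d*88/114)
```

```text
cam in tool [ 7.250e-02 -1.000e-04 -1.229e-01] axis [-0.284 -0.     0.959]
w3 lens [89. 14.] eye [-28.  16.] len 116.0 phi -0.9
w4 lens [70. 48.] eye [-31.  -0.] len 111.0 phi 25.6
w5 lens [17. 85.] eye [-17. -18.] len 109.0 phi 71.8
[[ 0.42419106 -0.33298052  0.01      ]
 [ 0.34904439 -0.41828553  0.01      ]] 0.11368362284799435 -131.37738827649068 grip [ 0.3661831 -0.39883    0.01     ]
```

```bash
cat >> h.py <<'E'
def state(color="red",f=None):
    """held magnifier in the tool frame from ring/handle widths in the wrist picture (no pose needed beyond the camera mount)"""
    im=ctrl.camera("wrist"); p,r=pose(); K,D,T=cal("wrist"); o=r.inv().apply(T[:3,3]-p); M=r.as_matrix().T@T[:3,:3]
    if f: cv2.imwrite(f"pics/{f}.png",cv2.resize(im[:,:,::-1],None,fx=1.5,fy=1.5))
    a=im.astype(float); ch=0 if color=="red" else 2; ot=[1,2] if ch==0 else [0]
    m=(a[:,:,ch]>1.7*a[:,:,ot].max(2))&(a[:,:,ch]>50); m=m.astype(np.uint8)
    n,l,st,ce=cv2.connectedComponentsWithStats(m)
    k=[i for i in range(1,n) if st[i,0]<262<st[i,0]+st[i,2] and st[i,4]>80]
    ext={}
    for i in k:
        for v in np.where((l==i).any(1))[0]:
            u=np.where(l[v]==i)[0]; a0,b0=ext.get(v,(999,-1)); ext[v]=(min(a0,u[0]),max(b0,u[-1]+1))
    vs=np.array(sorted(ext)); w=np.array([ext[v][1]-ext[v][0] for v in vs]); c=np.array([sum(ext[v])/2 for v in vs])
    print("rows",vs[0],vs[-1]," ".join(f"{v}:{x}@{y:.0f}" for v,x,y in list(zip(vs,w,c))[::6]))
    def pt(v,w,mm):
        d=mm*1e-3*K[0,0]/w; y=(v-K[1,2])/K[1,1]*d; return (o+M@np.array([0,-y,-d]))*1e3
    j=np.argmax(w); j=int(np.mean(np.where(w>=w[j]-1)[0])); L=pt(vs[j]+.5,w[j],64)
    print("lens row",vs[j],"w",w[j],L.round(1)[[0,2]])
    return L,[(v,x,pt(v+.5,x,28)[[0,2]].round(1).tolist()) for v,x in zip(vs,w) if v>vs[j] and x<.75*w[j] or v>270][::5]
E
python3 - <<'E'
from h import *
go((.50,-.15,.2,5),(.366,-.399,.12,48.6))
E
```

```text
t 21.9 now [0.6201 0.0678 0.207 ] yaw -37.3 tiltz [-0.004  0.004 -1.   ] F [0.3 0.1 0.1] open 0.551 g 0.0
dr [-0.03, 0.05, -7.05] xyz [3.65, 24.61, 0.67]
dr [-0.05, 0.04, -14.32] xyz [8.12, 52.54, 8.62]
```

Call:
{"method": "send_rows", "body": {"dr": [[0,0,-1],[0,0,-2.5],[0,0,-4],[0,0,-5.5],[0,0,-7],[0,0,-8.5],[0,0,-10],[0,0,-11.5]], "xyz": [[0.8,5,0],[1.6,11,0],[2.4,17,0],[3.5,23,0],[4.4,29,0],[5.2,35,0],[6,41,0],[7,46,2]], "jaw": [55,55,55,55,55,55,55,55]}}

```text
time_s: 22.9
eef_pos: [0.3967, -0.343, 0.1881]
eef_rot: [-0.0, 0.961, 0.275, -0.001]
wrist_force: [0.8, -0.6, -1.0]
opening: 0.552
grasp_force: 0.0
```

Run:
```python
from h import *
go((.366,-.399,.06,48.6))
```

```text
t 22.9 now [ 0.3967 -0.343   0.1881] yaw 32.0 tiltz [-0.001  0.    -1.   ] F [ 0.8 -0.6 -1. ] open 0.552 g 0.0
dr [-0.01, 0.01, -2.77] xyz [-5.56, 3.14, 12.81]
```

Call:
{"method": "send_rows", "body": {"dr": [[0,0,-1],[0,0,-2],[0,0,-2.77],[0,0,-2.77],[0,0,-2.77],[0,0,-2.77],[0,0,-2.77],[0,0,-2.77]], "xyz": [[-2,1,1],[-4,2,3],[-5.5,3.1,5],[-5.5,3.1,7],[-5.5,3.1,9],[-5.5,3.1,11],[-5.5,3.1,12.5],[-5.5,3.1,12.8]], "jaw": [55,55,55,55,55,55,55,55]}}

```text
time_s: 23.9
eef_pos: [0.3663, -0.394, 0.0572]
eef_rot: [-0.004, 0.912, 0.41, -0.001]
wrist_force: [-0.8, 0.6, -0.5]
opening: 0.549
grasp_force: 0.0
```

Run:
```python
from h import *
L,h=state("red"); print(h[:6])
go((.366,-.399,.0215,48.6))
P=[[.4242,-.333,.01],[.349,-.4183,.01],[.3662,-.3988,.01]]; print(w2pix("wrist",P).round(1))
```

```text
rows 36 280 36:20@266 42:53@266 48:67@266 54:81@266 60:89@266 66:96@265 72:101@266 78:104@265 84:107@266 90:107@266 96:107@266 102:107@266 108:103@266 114:99@266 120:94@265 126:86@265 132:77@266 138:63@266 144:46@265 150:44@265 156:43@264 162:43@264 168:43@264 174:43@264 180:43@264 186:42@264 192:42@264 198:42@264 204:42@264 210:42@264 216:41@264 222:41@264 228:41@264 234:40@264 240:40@264 246:40@264 252:39@264 258:39@264 264:39@264 270:39@264 276:38@263
lens row 92 w 107 [84.7 48.6]
[(np.int64(130), np.int64(80), [66.9, -26.4]), (np.int64(135), np.int64(71), [64.3, -14.7]), (np.int64(140), np.int64(58), [60.1, 8.9]), (np.int64(145), np.int64(43), [52.7, 54.0]), (np.int64(150), np.int64(44), [50.1, 49.1]), (np.int64(155), np.int64(43), [46.5, 52.1])]
t 23.95 now [ 0.3666 -0.3943  0.0575] yaw 48.4 tiltz [-0.005  0.005 -1.   ] F [-0.1  0.7 -0.1] open 0.549 g 0.0
dr [-0.07, -0.01, -0.04] xyz [-0.39, 0.3, 3.6]
[[262.4  93.9]
 [262.4 262.8]
 [262.4 229.4]]
```

Call:
{"method": "send_rows", "body": {"dr": [[0,0,0],[0,0,0],[0,0,0],[0,0,0],[0,0,0],[0,0,0],[0,0,0],[0,0,0]], "xyz": [[-0.35,0.4,0.5],[-0.35,0.4,1.5],[-0.35,0.4,2.5],[-0.35,0.4,3.2],[-0.35,0.4,3.6],[-0.35,0.4,3.6],[-0.35,0.4,3.6],[-0.35,0.4,3.6]], "jaw": [55,55,55,55,55,45,40,40]}}

```text
time_s: 24.95
eef_pos: [0.3678, -0.3998, 0.0224]
eef_rot: [-0.002, 0.912, 0.41, -0.001]
wrist_force: [0.4, -0.2, 0.1]
opening: 0.403
grasp_force: 0.0
```

Run:
```python
from h import *
go((.366,-.399,.0205,48.6))
```

```text
t 24.95 now [ 0.3678 -0.3998  0.0224] yaw 48.4 tiltz [-0.004  0.004 -1.   ] F [ 0.4 -0.2  0.1] open 0.403 g 0.0
dr [-0.05, -0.0, -0.03] xyz [-0.06, -0.19, 0.19]
```

Call:
{"method": "send_rows", "body": {"dr": [[0,0,0],[0,0,0],[0,0,0],[0,0,0],[0,0,0],[0,0,0],[0,0,0],[0,0,0]], "xyz": [[0,0,0.12],[0,0,0.25],[0,0,0.25],[0,0,0.25],[0,0,0.25],[0,0,0.25],[0,0,0.25],[0,0,0.25]], "jaw": [40,40,40,0,0,0,0,0]}}

```text
time_s: 25.95
eef_pos: [0.3677, -0.3998, 0.0198]
eef_rot: [-0.003, 0.912, 0.41, -0.001]
wrist_force: [0.5, 0.1, 3.7]
opening: 0.301
grasp_force: 59.5
```

Call:
{"method": "send_rows", "body": {"dr": [[0,0,0],[0,0,0],[0,0,0],[0,0,0],[0,0,0],[0,0,0],[0,0,0],[0,0,0]], "xyz": [[0,0,0],[0,0,0],[0,0,-0.5],[0,0,-2],[0,0,-4.5],[0,0,-7.5],[0,0,-10.5],[0,0,-12]], "jaw": [0,0,0,0,0,0,0,0]}}

```text
time_s: 26.95
eef_pos: [0.3685, -0.4008, 0.1419]
eef_rot: [-0.001, 0.912, 0.41, -0.001]
wrist_force: [-0.2, 0.0, -0.4]
opening: 0.304
grasp_force: 59.1
```

Run:
```python
from h import *
go((.38,-.28,.16,-5),(.38,-.26,.16,-37.4,-20))
L,h=state("red"); print(h)
```

```text
t 26.95 now [ 0.3685 -0.4008  0.1419] yaw 48.4 tiltz [-0.003  0.002 -1.   ] F [-0.2  0.  -0.4] open 0.304 g 59.1
dr [-0.02, 0.02, 8.9] xyz [9.8, -7.17, -1.79]
dr [2.48, -2.66, 14.15] xyz [11.29, -8.49, -1.79]
rows 3 312 3:25@258 9:57@258 15:77@258 21:91@258 27:105@258 33:111@258 39:119@258 45:125@258 51:131@258 57:133@258 63:137@258 69:139@258 75:139@258 81:139@258 87:138@258 93:137@258 99:133@258 105:128@258 111:123@258 117:117@258 123:109@258 129:99@258 135:86@258 141:69@258 147:55@258 153:56@258 159:56@258 165:55@258 171:55@258 177:55@258 183:54@258 189:54@258 195:53@258 201:53@258 207:53@258 213:53@258 219:53@258 225:52@259 231:52@259 237:48@259 243:48@259 249:48@259 255:48@259 261:48@259 267:48@259 273:48@259 279:50@259 285:49@260 291:48@259 297:48@259 303:48@259 309:47@260
lens row 77 w 139 [88.5 11.1]
[(np.int64(126), np.int64(103), [69.1, -47.6]), (np.int64(131), np.int64(96), [67.5, -42.5]), (np.int64(136), np.int64(83), [65.1, -30.4]), (np.int64(141), np.int64(69), [61.7, -12.2]), (np.int64(146), np.int64(54), [56.2, 17.8]), (np.int64(151), np.int64(56), [54.4, 12.1]), (np.
[... 742 characters left out ...]
8), [3.9, 20.5]), (np.int64(241), np.int64(48), [1.1, 19.7]), (np.int64(246), np.int64(48), [-1.7, 18.9]), (np.int64(251), np.int64(48), [-4.5, 18.0]), (np.int64(256), np.int64(48), [-7.3, 17.2]), (np.int64(261), np.int64(48), [-10.1, 16.4]), (np.int64(266), np.int64(48), [-12.9, 15.6]), (np.int64(271), np.int64(48), [-15.7, 14.7]), (np.int64(276), np.int64(50), [-14.9, 8.4]), (np.int64(281), np.int64(49), [-19.4, 10.3]), (np.int64(286), np.int64(48), [-24.1, 12.2]), (np.int64(291), np.int64(48), [-26.9, 11.4]), (np.int64(296), np.int64(48), [-29.7, 10.6]), (np.int64(301), np.int64(48), [-32.5, 9.8]), (np.int64(306), np.int64(47), [-37.6, 11.7]), (np.int64(311), np.int64(47), [-40.4, 10.9])]
```

The grip is good: mid-handle, lens 88.5 mm ahead, angle 0. On to the wall, this time starting with a 45° lean and only a light press.

```bash
sed -i 's/ext=.0167,off=0.,Rr=.112/ext=.0155,off=0.,Rr=.12/' h.py
python3 - <<'E'
from h import *
go((.39,-.25,.18,-37.4))
E
```

```text
t 27.0 now [ 0.3689 -0.4014  0.1431] yaw 48.4 tiltz [-0.002  0.    -1.   ] F [0.6 0.2 0.9] open 0.307 g 59.1
dr [-0.0, 0.02, 14.3] xyz [12.72, -8.48, -3.69]
```

Call:
{"method": "send_rows", "body": {"dr": [[0,0,0.5],[0,0,2],[0,0,3.6],[0,0,5.3],[0,0,7],[0,0,8.7],[0,0,10.4],[0,0,12]], "xyz": [[1,-1,-3],[2,-1.8,-4],[4,-3,-4],[6,-4.5,-4],[8,-6,-4],[10,-7.5,-4],[11.5,-9,-4],[12.5,-9.5,-4]], "jaw": [0,0,0,0,0,0,0,0]}}

```text
time_s: 28.0
eef_pos: [0.3795, -0.242, 0.1791]
eef_rot: [-0.002, 0.978, -0.207, -0.003]
wrist_force: [0.6, -0.3, -1.0]
opening: 0.301
grasp_force: 59.3
```

Run:
```python
from h import *
go((.39,-.25,.18,-37.4),wall(.04,.04,45,45))
```

```text
t 28.0 now [ 0.3795 -0.242   0.1791] yaw -23.9 tiltz [-0.006  0.006 -1.   ] F [ 0.6 -0.3 -1. ] open 0.301 g 59.3
dr [-0.02, 0.08, 2.25] xyz [1.28, 0.31, -0.1]
dr [0.86, -7.39, 2.14] xyz [3.97, 0.88, 4.3]
```

Call:
{"method": "send_rows", "body": {"dr": [[0,0,1],[0,0,2.2],[0.1,-1,2.2],[0.3,-2.5,2.2],[0.5,-4,2.2],[0.7,-5.7,2.15],[0.86,-7.4,2.14],[0.86,-7.4,2.14]], "xyz": [[0.5,0.1,0],[1.3,0.3,0],[1.8,0.4,0.5],[2.4,0.5,1.5],[3,0.6,2.5],[3.5,0.8,3.5],[4,0.9,4.3],[4,0.9,4.3]], "jaw": [0,0,0,0,0,0,0,0]}}

```text
time_s: 29.0
eef_pos: [0.4115, -0.2663, 0.1302]
eef_rot: [-0.124, 0.874, -0.293, -0.368]
wrist_force: [-0.7, 1.0, -1.2]
opening: 0.31
grasp_force: 59.3
```

Run:
```python
from h import *
go(wall(.03,.012,45,45),wall(.01,.012,45,45),wall(.006,.012,45,45),wall(.0035,.012,45,45),wall(.002,.012,45,45))
```

```text
t 29.0 now [ 0.4115 -0.2663  0.1302] yaw -37.1 tiltz [-0.57   0.432 -0.699] F [-0.7  1.  -1.2] open 0.31 g 59.3
dr [0.03, 0.11, 0.04] xyz [2.31, -0.06, 0.84]
dr [0.03, 0.11, 0.04] xyz [3.71, -0.05, -0.59]
dr [0.03, 0.11, 0.04] xyz [3.99, -0.05, -0.88]
dr [0.03, 0.11, 0.04] xyz [4.17, -0.05, -1.06]
dr [0.03, 0.11, 0.04] xyz [4.27, -0.05, -1.16]
```

Call:
{"method": "send_rows", "body": {"dr": [[0,0,0],[0,0.1,0],[0,0.1,0],[0,0.1,0],[0,0.1,0],[0,0.1,0],[0,0.1,0],[0,0.1,0]], "xyz": [[1,0,0.3],[2,-0.05,0.6],[2.4,-0.05,0.75],[3,-0.05,0.15],[3.6,-0.05,-0.48],[3.8,-0.05,-0.68],[4,-0.05,-0.88],[4,-0.05,-0.88]], "jaw": [0,0,0,0,0,0,0,0]}}

```text
time_s: 30.0
eef_pos: [0.4406, -0.2879, 0.1147]
eef_rot: [-0.12, 0.878, -0.295, -0.359]
wrist_force: [-3.3, 1.3, 0.1]
opening: 0.304
grasp_force: 59.2
```

Run:
```python
from h import *
go(wall(.0035,.012,45,45)); arc(45,66,45,24,n=8,press=.001)
```

```text
t 30.0 now [ 0.4406 -0.2879  0.1147] yaw -37.1 tiltz [-0.559  0.422 -0.714] F [-3.3  1.3  0.1] open 0.304 g 59.2
dr [0.04, -0.09, 0.03] xyz [0.51, -0.02, 0.46]
t 30.0 now [ 0.4406 -0.2879  0.1147] yaw -37.1 tiltz [-0.559  0.422 -0.714] F [-3.3  1.3  0.1] open 0.304 g 59.2
dr [0.04, 0.34, 0.03] xyz [0.52, -0.01, -0.14]
dr [0.04, 0.78, 0.03] xyz [0.48, -0.01, -0.68]
dr [0.04, 1.22, 0.04] xyz [0.47, -0.01, -1.21]
dr [0.04, 1.66, 0.04] xyz [0.48, -0.01, -1.73]
dr [0.04, 2.09, 0.04] xyz [0.52, -0.0, -2.24]
dr [0.04, 2.53, 0.04] xyz [0.59, -0.0, -2.75]
dr [0.04, 2.97, 0.04] xyz [0.68, 0.0, -3.24]
dr [0.04, 3.41, 0.04] xyz [0.79, 0.0, -3.73]
```

Call:
{"method": "send_rows", "body": {"dr": [[0,0,0],[0,0,0],[0,0.3,0],[0,0.78,0],[0,1.22,0],[0,1.66,0],[0,2.1,0],[0,2.5,0]], "xyz": [[0.2,0,0.2],[0.45,0,0.43],[0.52,0,-0.14],[0.48,0,-0.68],[0.47,0,-1.21],[0.48,0,-1.73],[0.52,0,-2.24],[0.59,0,-2.75]], "jaw": [0,0,0,0,0,0,0,0]}}

```text
time_s: 31.0
eef_pos: [0.4596, -0.3022, 0.1306]
eef_rot: [-0.08, 0.917, -0.308, -0.239]
wrist_force: [-0.9, 4.0, -0.7]
opening: 0.303
grasp_force: 59.1
```

Run:
```python
from h import *
L,h=state("red",'w7'); print(h[4::3])
arc(58,86,30,4,n=8,press=.001)
```

```text
rows 77 322 77:32@259 83:58@259 89:74@259 95:84@259 101:92@259 107:97@258 113:102@259 119:102@259 125:103@258 131:100@259 137:96@259 143:94@259 149:88@259 155:78@259 161:68@259 167:51@258 173:46@259 179:46@259 185:47@260 191:48@259 197:48@259 203:48@259 209:48@259 215:48@259 221:48@259 227:48@259 233:46@259 239:46@259 245:46@259 251:46@259 257:47@258 263:47@258 269:48@259 275:48@259 281:50@259 287:51@258 293:52@259 299:52@259 305:52@259 311:52@259 317:52@259
lens row 121 w 102 [68.3 51.6]
[(np.int64(177), np.int64(46), [35.8, 36.7]), (np.int64(192), np.int64(48), [28.9, 27.6]), (np.int64(207), np.int64(48), [20.5, 25.1]), (np.int64(222), np.int64(48), [12.1, 22.6]), (np.int64(237), np.int64(46), [0.8, 26.4]), (np.int64(252), np.int64(47), [-6.3, 20.7]), (np.int64(267), np.int64(48), [-13.0, 15.2]), (np.int64(282), np.int64(50), [-17.7, 7.3]), (np.int64(297), np.int64(52), [-21.9, -0.0]), (np.int64(312), np.int64(52), [-29.7, -2.3])]
t 31.05 now [ 0.4601 -0.3027  0.1316] yaw -37.1 tiltz [-0.388  0.292 -0.874] F [-3.2  1.1  0.1] open 0.301 g 59.1
dr [0.03, 0.38, 0.04] xyz [-0.02, -0.01, 0.04]
dr [0.03, 0.93, 0.04] xyz [0.29, -0.0, -0.55]
dr [0.03, 1.47, 0.04] xyz [0.64, -0.0, -1.12]
dr [0.03, 2.01, 0.05] xyz [1.03, 0.0, -1.65]
dr [0.03, 2.55, 0.05] xyz [1.45, 0.01, -2.14]
dr [0.03, 3.09, 0.05] xyz [1.91, 0.01, -2.6]
dr [0.03, 3.63, 0.05] xyz [2.4, 0.01, -3.02]
dr [0.03, 4.18, 0.05] xyz [2.92, 0.02, -3.41]
```

φ is about 27°, with about 10 mm of slide along the handle, so the wall turns it best when the lens already points steeply down. I'll back off, lean further, and finish with a nearly pure rotation about the pads.

Run:
```python
from h import *
a=dict(Rr=.110)
go(wall(.03,.03,65,35,**a),wall(.03,.03,78,50,**a),wall(.012,.012,78,50,**a))
```

```text
t 31.05 now [ 0.4601 -0.3027  0.1316] yaw -37.1 tiltz [-0.388  0.292 -0.874] F [-3.2  1.1  0.1] open 0.301 g 59.1
dr [0.04, -0.99, 0.04] xyz [-1.77, -0.01, -0.25]
dr [0.04, -3.49, 0.03] xyz [0.3, 0.0, -2.0]
dr [0.04, -3.49, 0.03] xyz [2.75, 0.01, -1.3]
```

Call:
{"method": "send_rows", "body": {"dr": [[0,0,0],[0,-0.3,0],[0,-1,0],[0,-1.8,0],[0,-2.6,0],[0,-3.5,0],[0,-3.5,0],[0,-3.5,0]], "xyz": [[-0.6,0,0],[-1.2,0,-0.1],[-1.8,0,-0.3],[-1.1,0,-0.9],[-0.4,0,-1.5],[0.3,0,-2],[0.3,0,-2],[0.3,0,-2]], "jaw": [0,0,0,0,0,0,0,0]}}

```text
time_s: 32.05
eef_pos: [0.4695, -0.3097, 0.1461]
eef_rot: [-0.135, 0.858, -0.288, -0.403]
wrist_force: [0.1, -0.6, 0.5]
opening: 0.303
grasp_force: 59.4
```

Run:
```python
from h import *
L,h=state("red",'w8'); print(h[4::4])
a=dict(Rr=.110)
go(wall(.02,.012,78,50,**a),wall(.009,.012,78,50,**a),wall(.005,.012,78,50,**a))
```

```text
rows 71 322 71:21@260 77:52@260 83:71@260 89:82@260 95:92@260 101:97@260 107:102@260 113:104@260 119:105@260 125:105@260 131:102@260 137:98@260 143:94@260 149:86@260 155:78@260 161:66@260 167:48@260 173:47@260 179:47@260 185:48@260 191:49@260 197:49@260 203:49@260 209:49@260 215:49@260 221:49@260 227:49@260 233:46@259 239:46@259 245:46@259 251:46@259 257:47@258 263:46@259 269:46@259 275:48@259 281:50@259 287:51@258 293:51@258 299:51@258 305:51@258 311:51@258 317:52@258
lens row 118 w 105 [70.3 46.9]
[(np.int64(175), np.int64(47), [37.8, 33.5]), (np.int64(195), np.int64(49), [28.3, 23.8]), (np.int64(215), np.int64(49), [17.4, 20.6]), (np.int64(235), np.int64(46), [2.1, 26.5]), (np.int64(255), np.int64(47), [-7.9, 19.9]), (np.int64(275), np.int64(48), [-17.4, 13.6]), (np.int64(295), np.int64(51), [-22.6, 2.5]), (np.int64(315), np.int64(52), [-31.1, -3.0])]
t 32.1 now [ 0.4696 -0.3097  0.1468] yaw -37.1 tiltz [-0.614  0.463 -0.64 ] F [-0.6  0.  -0.6] open 0.302 g 59.4
dr [0.05, 0.04, 0.03] xyz [2.0, 0.01, 0.29]
dr [0.05, 0.04, 0.03] xyz [2.7, 0.02, -0.55]
dr [0.05, 0.04, 0.03] xyz [2.96, 0.02, -0.86]
```

View pics/w8.png

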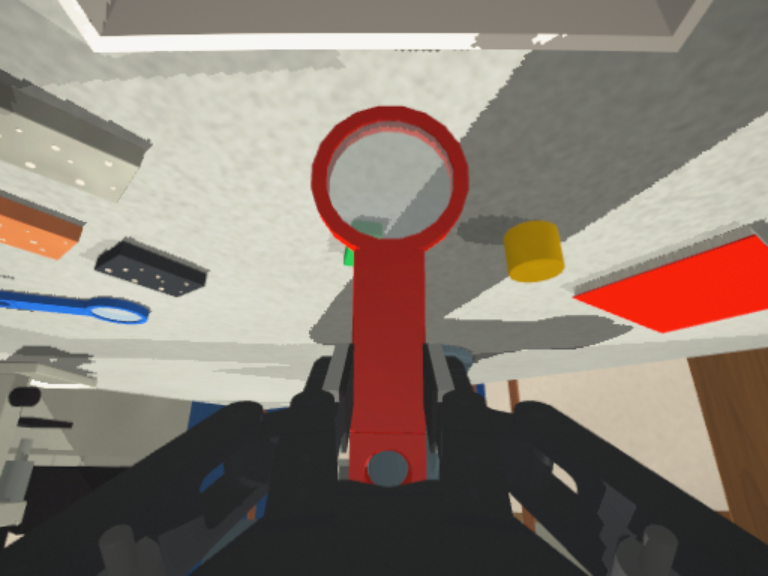

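It's square in the grip: lens (388,180), eye (390,467), φ≈28°, pivot to rim ≈112 mm. Pushing in lightly.

Call:
{"method": "send_rows", "body": {"dr": [[0,0,0],[0,0,0],[0,0,0],[0,0,0],[0,0,0],[0,0,0],[0,0,0],[0,0,0]], "xyz": [[0.7,0,0.1],[1.4,0,0.2],[2,0,0.29],[2.3,0,-0.1],[2.6,0,-0.4],[2.75,0,-0.6],[2.9,0,-0.8],[2.9,0,-0.8]], "jaw": [0,0,0,0,0,0,0,0]}}

```text
time_s: 33.1
eef_pos: [0.4892, -0.3246, 0.1292]
eef_rot: [-0.135, 0.858, -0.288, -0.403]
wrist_force: [-0.1, 0.9, -0.9]
opening: 0.305
grasp_force: 59.4
```

Run:
```python
from h import *
a=dict(Rr=.112)
go(wall(.005,.012,78,50,**a),*[wall(.0045,.012,t,k,**a) for t,k in [(80,45),(82,40),(84,35),(85,30),(86,25),(87,20),(87,15)]])
```

```text
t 33.1 now [ 0.4892 -0.3246  0.1292] yaw -37.1 tiltz [-0.615  0.464 -0.638] F [-0.1  0.9 -0.9] open 0.305 g 59.4
dr [0.05, 0.06, 0.03] xyz [-0.15, 0.01, -0.18]
dr [0.04, 0.89, 0.03] xyz [-0.06, 0.02, -0.56]
dr [0.04, 1.73, 0.03] xyz [0.0, 0.02, -0.87]
dr [0.04, 2.56, 0.03] xyz [0.08, 0.02, -1.17]
dr [0.04, 3.39, 0.04] xyz [0.06, 0.02, -1.29]
dr [0.04, 4.23, 0.04] xyz [0.05, 0.02, -1.4]
dr [0.04, 5.06, 0.04] xyz [0.05, 0.02, -1.5]
dr [0.04, 5.89, 0.04] xyz [-0.07, 0.02, -1.42]
```

Call:
{"method": "send_rows", "body": {"dr": [[0,0.45,0],[0,0.9,0],[0,1.3,0],[0,1.73,0],[0,2.15,0],[0,2.56,0],[0,3,0],[0,3.4,0]], "xyz": [[-0.08,0,-0.35],[-0.06,0,-0.56],[-0.03,0,-0.72],[0,0,-0.87],[0.04,0,-1.02],[0.08,0,-1.17],[0.07,0,-1.23],[0.06,0,-1.29]], "jaw": [0,0,0,0,0,0,0,0]}}

```text
time_s: 34.1
eef_pos: [0.4967, -0.33, 0.1369]
eef_rot: [-0.082, 0.916, -0.307, -0.246]
wrist_force: [-1.8, 3.4, -0.1]
opening: 0.3
grasp_force: 59.0
```

Run:
```python
from h import *
L,h=state("red",'w9'); print(h[4::4])
a=dict(Rr=.112)
go(*[wall(.0045,.012,t,k,**a) for t,k in [(85,30),(86,25),(87,20),(87,15),(87,10),(87,5),(87,0)]])
```

```text
rows 132 321 132:56@259 138:71@260 144:80@259 150:86@259 156:87@260 162:87@260 168:85@260 174:81@260 180:75@260 186:65@260 192:47@260 198:43@260 204:43@260 210:44@259 216:44@259 222:45@260 228:46@259 234:44@259 240:44@259 246:44@259 252:44@259 258:46@259 264:46@259 270:46@259 276:48@259 282:50@259 288:52@259 294:54@259 300:54@259 306:55@258 312:55@258 318:56@259
lens row 159 w 87 [40.8 73.8]
[(np.int64(206), np.int64(44), [16.4, 38.8]), (np.int64(226), np.int64(46), [7.2, 28.3]), (np.int64(246), np.int64(44), [-8.0, 31.6]), (np.int64(266), np.int64(46), [-16.2, 21.4]), (np.int64(286), np.int64(50), [-19.8, 6.6]), (np.int64(306), np.int64(55), [-21.1, -8.0])]
t 34.15 now [ 0.4968 -0.33    0.1375] yaw -37.1 tiltz [-0.398  0.3   -0.867] F [-1.1  1.3 -1.9] open 0.297 g 59.1
dr [0.03, -0.02, 0.04] xyz [0.11, 0.05, -0.01]
dr [0.03, 0.82, 0.05] xyz [0.14, 0.05, -0.11]
dr [0.03, 1.65, 0.05] xyz [0.17, 0.05, -0.2]
dr [0.03, 2.48, 0.05] xyz [0.04, 0.05, -0.17]
dr [0.02, 3.32, 0.05] xyz [-0.09, 0.05, -0.13]
dr [0.02, 4.15, 0.05] xyz [-0.22, 0.05, -0.08]
dr [0.02, 4.98, 0.05] xyz [-0.34, 0.05, -0.02]
```

Call:
{"method": "send_rows", "body": {"dr": [[0,0.3,0],[0,0.6,0],[0,0.9,0],[0,1.25,0],[0,1.6,0],[0,2,0],[0,2.5,0],[0,2.5,0]], "xyz": [[-0.1,0,0.05],[-0.17,0,0.03],[-0.24,0,0.02],[-0.31,0,0],[-0.38,0,0],[-0.45,0,0],[-0.53,0,0],[-0.53,0,0]], "jaw": [0,0,0,0,0,0,0,0]}}

```text
time_s: 35.15
eef_pos: [0.4936, -0.3279, 0.1401]
eef_rot: [-0.041, 0.94, -0.315, -0.123]
wrist_force: [-0.5, 1.1, -0.4]
opening: 0.286
grasp_force: 58.9
```

Run:
```python
from h import *
L,h=state("red",'w10'); print(h[4::4])
go((.45,-.3,.2,-37.4,-10))
```

```text
rows 156 322 156:42@260 162:63@260 168:75@260 174:81@260 180:82@260 186:81@260 192:78@260 198:72@260 204:61@260 210:41@260 216:42@259 222:43@260 228:44@259 234:44@259 240:43@258 246:42@259 252:44@259 258:44@259 264:44@259 270:46@259 276:46@259 282:48@259 288:50@259 294:52@259 300:54@259 306:56@259 312:57@258 318:58@259
lens row 180 w 82 [23.  81.3]
[(np.int64(224), np.int64(43), [3.7, 39.4]), (np.int64(244), np.int64(42), [-10.7, 39.4]), (np.int64(264), np.int64(44), [-19.1, 28.5]), (np.int64(284), np.int64(49), [-20.7, 9.8]), (np.int64(304), np.int64(56), [-18.6, -9.7])]
t 35.2 now [ 0.4937 -0.328   0.1401] yaw -37.1 tiltz [-0.206  0.154 -0.966] F [-1.8  1.5  0.1] open 0.29 g 59.0
dr [0.02, 0.82, 0.05] xyz [-6.55, 0.41, -4.46]
```

The fit shows φ≈65°, with the handle near the pad edge because it pivots about one pad corner. More pushing would drop it again. The tool can lean 20–25° to make it fully upright, so I'll lift gently and check that it holds.

Call:
{"method": "send_rows", "body": {"dr": [[0,0,0],[0,0,0],[0,0,0],[0,0,0],[0,0,0],[0,0,0],[0,0,0],[0,0,0]], "xyz": [[-0.1,0,0],[-0.3,0,-0.2],[-0.6,0,-0.7],[-1,0,-1.5],[-1.4,0,-2.5],[-1.8,0,-3.7],[-2.2,0,-5],[-2.5,0,-6]], "jaw": [0,0,0,0,0,0,0,0]}}

```text
time_s: 36.2
eef_pos: [0.4871, -0.3231, 0.2054]
eef_rot: [-0.041, 0.94, -0.315, -0.123]
wrist_force: [-0.6, -0.3, -1.2]
opening: 0.284
grasp_force: 58.9
```

Run:
```python
from h import *
L,h=state("red",'w11'); print(h[-2:])
go((.45,-.2,.26,20,-15),(.40,.05,.28,100,-15),(.38,.15,.3,180,-15))
im=cv2.imread("pics/w11.png"); cv2.imwrite("pics/w11c.png",cv2.resize(im[200:520,200:580],None,fx=2,fy=1.87))
```

```text
rows 139 322 139:15@260 145:53@260 151:70@260 157:78@260 163:83@260 169:86@260 175:84@260 181:81@260 187:78@260 193:68@260 199:53@260 205:41@260 211:43@260 217:43@260 223:44@259 229:44@259 235:44@259 241:42@259 247:42@259 253:44@259 259:44@259 265:44@259 271:46@259 277:46@259 283:48@259 289:50@259 295:52@259 301:54@259 307:55@258 313:56@258 319:57@258
lens row 168 w 85 [33.4 76.7]
[(np.int64(316), np.int64(57), [-22.7, -13.3]), (np.int64(321), np.int64(38), [-73.9, 40.5])]
t 36.25 now [ 0.4875 -0.3234  0.2067] yaw -37.1 tiltz [-0.204  0.153 -0.967] F [ 0.8 -0.2  0.7] open 0.292 g 58.9
dr [-2.43, -0.03, -9.2] xyz [-11.45, -7.58, -2.5]
dr [-5.86, -0.0, -22.08] xyz [-30.4, -24.5, 0.4]
dr [6.12, -0.03, 23.02] xyz [-38.29, -31.27, 0.4]
```

View pics/w11c.png

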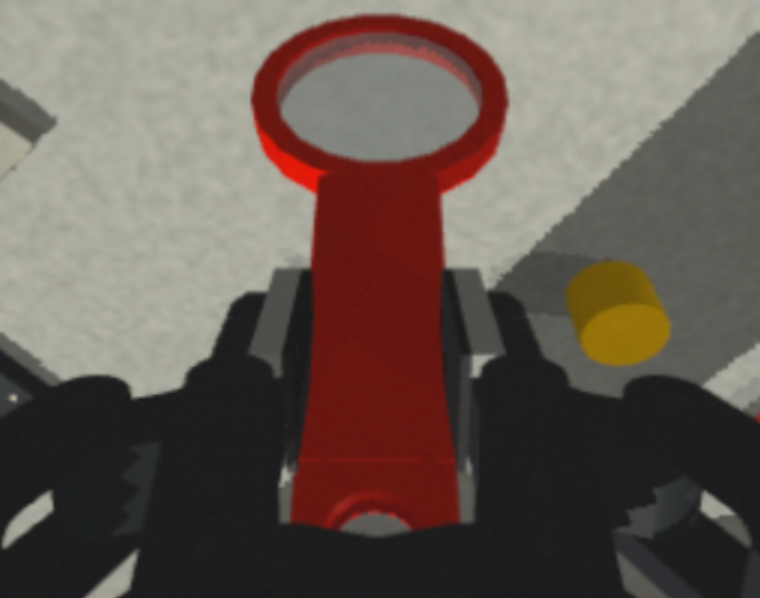

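The magnifier hangs securely but canted (φ≈58°). Leaning the tool 24° and facing away from the rack puts the eye square to the rising peg. From here I work by numbers only, carrying it to the middle peg.

```bash
cat >> h.py <<'E'
PEG={"L":([.5368,.3942,.195],[.4769,.370,.204]),"M":([.5773,.2904,.195],[.5165,.2669,.204]),"R":([.6183,.1878,.195],[.5565,.1645,.204])}
PY=21.4
def hang(peg,d,dz,eye,tilt,flip=0,lat=0.):
    """tool wp with the eye (tool frame x,z in m) d from the root along the peg, dz above its axis. flip 0: tool x away from rack"""
    r=np.array(PEG[peg][0]); a=np.radians(PY); u=np.array([-np.cos(a),-np.sin(a),np.tan(np.radians(8))])*np.cos(np.radians(8))
    yaw=PY+180*(1-flip); E=r+u*d+[0,0,dz]+lat*np.array([-np.sin(a),np.cos(a),0])
    return (*(E-ori(yaw,tilt).apply([eye[0],0,eye[1]])),yaw,tilt)
E
python3 - <<'E'
from h import *
go((.46,-.20,.26,23,-15))
print(np.round(hang("M",.10,0,(-.031,-.0174),-24),3))
E
```

```text
t 36.25 now [ 0.4875 -0.3234  0.2067] yaw -37.1 tiltz [-0.204  0.153 -0.967] F [ 0.8 -0.2  0.7] open 0.292 g 58.9
dr [-2.56, -0.03, -9.68] xyz [-10.68, -8.18, -2.71]
[ 4.650e-01  2.470e-01  1.800e-01  2.014e+02 -2.400e+01]
```

Call:
{"method": "send_rows", "body": {"dr": [[-0.2,0,-0.6],[-0.5,0,-1.8],[-0.85,0,-3.2],[-1.2,0,-4.6],[-1.6,0,-6],[-2,0,-7.4],[-2.35,0,-8.8],[-2.55,0,-9.7]], "xyz": [[-0.5,-0.4,-0.5],[-1.8,-1.3,-1.2],[-3.3,-2.5,-2],[-4.8,-3.7,-2.7],[-6.5,-5,-2.7],[-8.2,-6.3,-2.7],[-9.8,-7.5,-2.7],[-10.7,-8.2,-2.7]], "jaw": [0,0,0,0,0,0,0,0]}}

```text
time_s: 37.25
eef_pos: [0.4592, -0.1981, 0.2579]
eef_rot: [0.025, 0.971, 0.201, -0.127]
wrist_force: [0.4, 0.5, -0.0]
opening: 0.29
grasp_force: 59.0
```

Run:
```python
from h import *
L,h=state("red"); print(h[-3:])
go((.43,-.05,.28,83,-15))
```

```text
rows 139 324 139:18@260 145:54@260 151:70@260 157:79@260 163:84@260 169:86@260 175:84@260 181:81@260 187:78@260 193:68@260 199:51@260 205:42@259 211:43@260 217:43@260 223:44@259 229:44@259 235:44@259 241:43@258 247:42@259 253:44@259 259:44@259 265:44@259 271:46@259 277:46@259 283:49@258 289:50@259 295:52@259 301:55@258 307:61@262 313:62@261 319:62@261
lens row 169 w 86 [33.1 74.1]
[(np.int64(311), np.int64(62), [-12.8, -21.6]), (np.int64(316), np.int64(62), [-15.0, -22.2]), (np.int64(321), np.int64(39), [-70.1, 36.2])]
t 37.3 now [ 0.4591 -0.197   0.2582] yaw 23.6 tiltz [-0.236 -0.099 -0.967] F [ 0.7  1.7 -1. ] open 0.288 g 59.0
dr [-2.58, -0.04, -9.56] xyz [2.56, -14.64, -2.88]
```

Holding steady. Continuing the turn.

Call:
{"method": "send_rows", "body": {"dr": [[-0.3,0,-1.2],[-0.65,0,-2.4],[-1,0,-3.6],[-1.3,0,-4.8],[-1.65,0,-6],[-2,0,-7.2],[-2.3,0,-8.4],[-2.58,0,-9.56]], "xyz": [[0.3,-1.5,-0.4],[0.6,-3.3,-0.8],[0.9,-5.2,-1.2],[1.2,-7.2,-1.6],[1.6,-9.2,-2],[2,-11.2,-2.4],[2.3,-13,-2.7],[2.56,-14.6,-2.9]], "jaw": [0,0,0,0,0,0,0,0]}}

```text
time_s: 38.3
eef_pos: [0.4317, -0.0519, 0.2796]
eef_rot: [0.086, 0.745, 0.655, -0.096]
wrist_force: [-0.2, 0.2, -0.6]
opening: 0.29
grasp_force: 59.1
```

Run:
```python
from h import *
go((.41,.10,.28,143,-15))
```

```text
t 38.3 now [ 0.4317 -0.0519  0.2796] yaw 82.6 tiltz [-0.031 -0.254 -0.967] F [-0.2  0.2 -0.6] open 0.29 g 59.1
dr [-2.57, -0.01, -9.72] xyz [14.28, -4.09, -3.83]
```

Call:
{"method": "send_rows", "body": {"dr": [[-0.3,0,-1.2],[-0.65,0,-2.4],[-1,0,-3.6],[-1.3,0,-4.8],[-1.65,0,-6],[-2,0,-7.2],[-2.3,0,-8.5],[-2.57,0,-9.7]], "xyz": [[1.5,-0.4,-0.4],[3.3,-0.9,-0.9],[5.2,-1.5,-1.4],[7.2,-2,-1.9],[9.2,-2.6,-2.4],[11.2,-3.2,-3],[13,-3.7,-3.5],[14.3,-4.1,-3.8]], "jaw": [0,0,0,0,0,0,0,0]}}

```text
time_s: 39.3
eef_pos: [0.4103, 0.1003, 0.2796]
eef_rot: [0.123, 0.316, 0.94, -0.041]
wrist_force: [-0.0, 0.1, -0.8]
opening: 0.285
grasp_force: 59.1
```

Run:
```python
from h import *
go((.40,.222,.26,201.4,-24),hang("M",.11,0,(-.031,-.0174),-24))
```

```text
t 39.3 now [0.4103 0.1003 0.2796] yaw 142.9 tiltz [ 0.206 -0.155 -0.966] F [-0.   0.1 -0.8] open 0.285 g 59.1
dr [-3.24, -1.37, -9.21] xyz [8.4, 9.08, -0.2]
dr [-3.24, -1.37, -9.21] xyz [7.31, 14.13, 8.19]
```

Call:
{"method": "send_rows", "body": {"dr": [[-0.3,-0.1,-1],[-0.75,-0.3,-2.1],[-1.2,-0.5,-3.3],[-1.6,-0.65,-4.5],[-2,-0.8,-5.7],[-2.4,-1,-6.9],[-2.8,-1.2,-8.1],[-3.24,-1.37,-9.2]], "xyz": [[0.9,1,0],[2,2.1,0],[3.1,3.3,0],[4.2,4.5,0],[5.3,5.7,-0.1],[6.4,6.9,-0.2],[7.5,8.1,-0.2],[8.4,9.1,-0.2]], "jaw": [0,0,0,0,0,0,0,0]}}

```text
time_s: 40.3
eef_pos: [0.4004, 0.222, 0.2597]
eef_rot: [0.204, -0.181, 0.961, 0.038]
wrist_force: [1.0, -0.3, -0.5]
opening: 0.29
grasp_force: 59.0
```

Run:
```python
from h import *
L,h=state("red",'w12'); print(h[-4:])
go(hang("M",.11,0,(-.031,-.0174),-24))
# eye from scene/top: red silhouette extents
for cam in("top","scene"):
    im=ctrl.camera(cam); a=im.astype(int); m=(a[:,:,0]>1.8*np.maximum(a[:,:,1],a[:,:,2]))&(a[:,:,0]>60)
    n,l,st,ce=cv2.connectedComponentsWithStats(m.astype(np.uint8))
    print(cam,[ (st[i].tolist(),ce[i].round(0).tolist()) for i in range(1,n) if st[i,4]>15])
    p,r=pose(); print("pred eye/lens/top",w2pix(cam,p+r.apply([[-.031,0,-.0174],[.029,0,.079],[-.0385,0,-.029]])).round(1).tolist())
    cv2.imwrite(f"pics/{cam}5.png",im[:,:,::-1])
```

```text
rows 138 322 138:3@256 144:52@260 150:68@260 156:78@260 162:84@260 168:86@260 174:84@260 180:82@260 186:78@260 192:69@260 198:56@260 204:41@260 210:43@260 216:43@260 222:44@259 228:45@260 234:44@259 240:43@260 246:42@259 252:44@259 258:44@259 264:44@259 270:46@259 276:46@259 282:48@259 288:50@259 294:52@259 300:54@259 306:55@258 312:56@258 318:56@258
lens row 169 w 86 [32.6 74.2]
[(np.int64(305), np.int64(55), [-21.2, -7.7]), (np.int64(310), np.int64(56), [-22.0, -10.5]), (np.int64(315), np.int64(57), [-22.7, -13.2]), (np.int64(320), np.int64(49), [-40.9, 4.0])]
t 40.35 now [0.4001 0.2225 0.2592] yaw -158.4 tiltz [ 0.378  0.15  -0.914] F [-0.3  0.  -1.7] open 0.29 g 59.0
dr [0.02, -0.0, 0.03] xyz [-2.3, -0.17, 9.49]
top [([100, 120, 53, 9, 121], [127.0, 124.0]), ([87, 128, 12, 3, 23], [92.0, 129.0]), ([76, 130, 9, 2, 16], [80.0, 130.0]), ([175, 218, 13, 14, 91], [181.0, 224.0]), ([355, 292, 64, 77, 3122], [387.0, 330.0])]
pred eye/lens/top [[180.5, 221.6], [188.4, 228.0], [179.4, 220.7]]
scene [([252, 116, 11, 39, 124], [257.0, 135.0]), ([357, 131, 6, 16, 23], [360.0, 138.0]), ([361, 191, 56, 21, 181], [388.0, 202.0]), ([14, 217, 84, 46, 2163], [56.0, 239.0])]
pred eye/lens/top [[259.6, 119.2], [255.2, 146.8], [260.2, 115.7]]
```

The scene view agrees with the predicted eye position to 1 px. Descending to face the peg.

Call:
{"method": "send_rows", "body": {"dr": [[0,0,0],[0,0,0],[0,0,0],[0,0,0],[0,0,0],[0,0,0],[0,0,0],[0,0,0]], "xyz": [[-0.2,0,1],[-0.5,-0.1,2.5],[-0.9,-0.15,4],[-1.2,-0.15,5.5],[-1.6,-0.15,7],[-2,-0.15,8.5],[-2.3,-0.15,9.5],[-2.3,-0.15,9.5]], "jaw": [0,0,0,0,0,0,0,0]}}

```text
time_s: 41.45
eef_pos: [0.4566, 0.2415, 0.1814]
eef_rot: [0.203, -0.179, 0.962, 0.038]
wrist_force: [-0.5, -0.4, -1.7]
opening: 0.293
grasp_force: 59.0
```

Run:
```python
from h import *
e=(-.032,-.0185)
go(hang("M",.09,0,e,-24),hang("M",.07,0,e,-24),hang("M",.055,0,e,-24),hang("M",.03,0,e,-24))
# detect peg tips & eye in scene
c=cal("scene"); im=ctrl.camera("scene"); cv2.imwrite("pics/s6.png",im[:,:,::-1])
p,r=pose(); print("eye px",w2pix("scene",p+r.apply([[e[0],0,e[1]]])),"peg px",w2pix("scene",PEG["M"],c).round(1).tolist())
h=cv2.cvtColor(im,cv2.COLOR_RGB2HSV)
t,ro=w2pix("scene",PEG["M"],c)[[1,0]]
for f in np.linspace(-.3,1,14):
    q=t+(ro-t)*f; x=int(round(q[0])); y=int(round(q[1])); print(round(f,1),(x,y),[im[yy,x].tolist() for yy in range(y-3,y+4)])
```

```text
t 41.45 now [0.4566 0.2415 0.1814] yaw -158.9 tiltz [ 0.377  0.146 -0.914] F [-0.5 -0.4 -1.7] open 0.293 g 59.0
dr [-0.02, -0.02, -0.04] xyz [-1.62, 0.16, 1.12]
dr [-0.02, -0.02, -0.04] xyz [-3.31, 0.17, 2.18]
dr [-0.02, -0.02, -0.04] xyz [-4.59, 0.17, 2.97]
dr [-0.02, -0.02, -0.04] xyz [-6.71, 0.18, 4.29]
eye px [[275.5617052  141.29075796]] peg px [[305.4, 149.7], [287.5, 144.7]]
-0.3 (282, 143) [[126, 126, 123], [129, 128, 125], [130, 132, 129], [131, 131, 128], [130, 130, 125], [128, 129, 126], [126, 126, 123]]
-0.2 (284, 144) [[103, 104, 102], [87, 85, 83], [108, 109, 107], [124, 125, 121], [133, 134, 130], [130, 132, 128], [131, 131, 127]]
-0.1 (286, 144) [[63, 65, 62], [60, 60, 58], [61, 62, 61], [73, 75, 73], [107, 105, 103], [124, 125, 121], [126, 126, 122]]
0.0 (287, 145) [[57, 57, 55], [63, 62, 60], [69, 66, 57], [81, 74, 67], [79, 77, 75], [77, 78, 77], [73, 73, 69]]
0.1 (289, 145) [[60, 61, 59], [74, 69, 61], [125, 103, 71], [132, 106, 68], [89, 75, 55], [63, 62, 56], [61, 61, 61]]
0.2 (291, 146) [[60, 60, 57], [82, 77, 61], [111, 94, 63], [103, 86, 55], [69, 61, 53], [6
[... 288 characters left out ...]
], [80, 76, 66], [123, 103, 70], [125, 102, 65], [86, 74, 56], [71, 68, 65], [81, 80, 78]]
0.6 (298, 148) [[88, 87, 79], [100, 90, 77], [113, 97, 66], [95, 80, 52], [80, 75, 68], [78, 75, 74], [79, 81, 79]]
0.7 (300, 148) [[107, 108, 101], [124, 120, 110], [147, 128, 98], [142, 117, 77], [96, 86, 68], [80, 80, 76], [80, 80, 79]]
0.8 (302, 149) [[107, 105, 98], [107, 99, 86], [120, 103, 75], [104, 87, 59], [80, 73, 64], [79, 79, 79], [81, 80, 81]]
0.9 (304, 149) [[103, 100, 94], [100, 97, 89], [136, 118, 86], [138, 114, 72], [100, 86, 66], [92, 84, 76], [106, 94, 82]]
1.0 (305, 150) [[98, 96, 88], [119, 110, 86], [129, 112, 79], [119, 99, 71], [140, 116, 88], [178, 145, 110], [192, 153, 113]]
```

Call:
{"method": "send_rows", "body": {"dr": [[0,0,0],[0,0,0],[0,0,0],[0,0,0],[0,0,0],[0,0,0],[0,0,0],[0,0,0]], "xyz": [[-0.8,0.1,0.5],[-1.6,0.16,1.1],[-2.1,0.17,1.45],[-2.6,0.17,1.75],[-3.1,0.17,2.05],[-3.6,0.17,2.36],[-4.1,0.17,2.66],[-4.1,0.17,2.66]], "jaw": [0,0,0,0,0,0,0,0]}}

```text
time_s: 42.5
eef_pos: [0.5015, 0.2608, 0.1747]
eef_rot: [0.204, -0.18, 0.962, 0.038]
wrist_force: [0.3, -0.3, -0.6]
opening: 0.289
grasp_force: 59.0
```

Run:
```python
from h import *
e=(-.032,-.0185)
L,h=state("red","w13"); print(h[-3:])
go(hang("M",.055,0,e,-24),hang("M",.045,0,e,-24),hang("M",.03,0,e,-24))
im=cv2.imread("pics/w13.png")[::1]; c=cal("wrist"); print("peg px in wrist (1.5x)",(w2pix("wrist",PEG["M"],c)*1.5).round(0).tolist())
```

```text
rows 138 324 138:12@260 144:52@260 150:69@260 156:79@260 162:84@260 168:86@260 174:84@260 180:82@260 186:78@260 192:69@260 198:55@260 204:41@260 210:43@260 216:43@260 222:44@259 228:45@260 234:44@259 240:43@260 246:42@259 252:44@259 258:44@259 264:44@259 270:46@259 276:46@259 282:48@259 288:50@259 294:52@259 300:54@259 306:61@262 312:56@258 318:56@258 324:3@256
lens row 168 w 86 [33.3 74.4]
[(np.int64(310), np.int64(55), [-23.7, -8.4]), (np.int64(315), np.int64(57), [-22.7, -13.2]), (np.int64(320), np.int64(49), [-40.9, 3.9])]
t 42.55 now [0.5012 0.2607 0.1746] yaw -158.8 tiltz [ 0.379  0.146 -0.914] F [-0.2 -0.  -0.1] open 0.292 g 59.0
dr [-0.02, -0.01, -0.03] xyz [-0.43, -0.01, 0.39]
dr [-0.02, -0.01, -0.03] xyz [-1.28, -0.01, 0.92]
dr [-0.02, -0.01, -0.03] xyz [-2.55, -0.0, 1.72]
peg px in wrist (1.5x) [[389.0, 540.0], [389.0, 500.0]]
```

Eye is right at the peg tip with no force. I'll insert 15 mm and watch the force.

Call:
{"method": "send_rows", "body": {"dr": [[0,0,0],[0,0,0],[0,0,0],[0,0,0],[0,0,0],[0,0,0],[0,0,0],[0,0,0]], "xyz": [[-0.2,0,0.2],[-0.4,0,0.37],[-0.65,0,0.52],[-0.9,0,0.68],[-1.1,0,0.81],[-1.28,0,0.92],[-1.28,0,0.92],[-1.28,0,0.92]], "jaw": [0,0,0,0,0,0,0,0]}}

```text
time_s: 43.55
eef_pos: [0.5154, 0.2663, 0.1714]
eef_rot: [0.204, -0.18, 0.962, 0.038]
wrist_force: [0.5, -0.4, -1.2]
opening: 0.287
grasp_force: 59.0
```

Run:
```python
from h import *
e=(-.032,-.0185)
L,h=state("red","w14"); print(h[-3:])
go(hang("M",.045,0,e,-24),hang("M",.03,0,e,-24))
```

```text
rows 138 322 138:17@260 144:54@260 150:70@260 156:78@260 162:84@260 168:86@260 174:84@260 180:82@260 186:78@260 192:70@260 198:55@260 204:41@260 210:43@260 216:43@260 222:44@259 228:45@260 234:44@259 240:43@260 246:42@259 252:44@259 258:44@259 264:44@259 270:46@259 276:46@259 282:48@259 288:50@259 294:52@259 300:54@259 306:61@262 312:56@258 318:56@258
lens row 168 w 86 [33.4 74.5]
[(np.int64(310), np.int64(55), [-23.7, -8.4]), (np.int64(315), np.int64(56), [-24.3, -11.2]), (np.int64(320), np.int64(49), [-40.9, 4.0])]
t 43.6 now [0.5154 0.2663 0.1715] yaw -158.8 tiltz [ 0.379  0.147 -0.914] F [ 1.  -0.2 -0.7] open 0.289 g 59.0
dr [-0.02, -0.0, -0.03] xyz [-0.01, -0.01, 0.02]
dr [-0.02, -0.0, -0.03] xyz [-1.28, -0.0, 0.81]
```

No contact and no displacement, so the peg is in the eye. Going to 30 mm from the root, then lowering until the eye rests on the peg.

Call:
{"method": "send_rows", "body": {"dr": [[0,0,0],[0,0,0],[0,0,0],[0,0,0],[0,0,0],[0,0,0],[0,0,0],[0,0,0]], "xyz": [[-0.3,0,0.2],[-0.6,0,0.4],[-0.9,0,0.6],[-1.28,0,0.81],[-1.2,0,0.99],[-1.16,0,1.08],[-1.12,0,1.17],[-1.12,0,1.17]], "jaw": [0,0,0,0,0,0,0,0]}}

```text
time_s: 44.6
eef_pos: [0.5313, 0.2722, 0.1676]
eef_rot: [0.207, -0.18, 0.961, 0.038]
wrist_force: [-0.9, 0.3, 6.3]
opening: 0.292
grasp_force: 59.8
```

Run:
```python
from h import *
e=(-.032,-.0185)
L,h=state("red","w15"); print(h[-3:])
go(hang("M",.03,-.004,e,-24),hang("M",.03,-.007,e,-24))
```

```text
rows 141 322 141:21@262 147:55@260 153:71@260 159:79@260 165:84@260 171:85@260 177:84@260 183:80@260 189:76@260 195:66@260 201:50@260 207:41@260 213:43@260 219:43@260 225:44@259 231:44@259 237:43@260 243:42@259 249:44@259 255:44@259 261:44@259 267:46@259 273:46@259 279:48@259 285:50@259 291:52@259 297:52@259 303:55@258 309:55@258 315:56@258 321:39@260
lens row 171 w 85 [30.8 76.1]
[(np.int64(312), np.int64(56), [-22.9, -10.8]), (np.int64(317), np.int64(56), [-25.3, -11.5]), (np.int64(322), np.int64(28), [-127.6, 98.5])]
t 44.65 now [0.5313 0.2722 0.1676] yaw -158.8 tiltz [ 0.384  0.148 -0.912] F [0.7 0.4 6.5] open 0.289 g 59.8
dr [-0.02, 0.05, -0.03] xyz [0.28, 0.01, 0.13]
dr [-0.02, 0.05, -0.03] xyz [0.4, 0.01, 0.41]
```

The peg now carries it (6.5 N upward). Releasing.

Call:
{"method": "send_rows", "body": {"dr": [[0,0,0],[0,0,0],[0,0,0],[0,0,0],[0,0,0],[0,0,0],[0,0,0],[0,0,0]], "xyz": [[0,0,-0.1],[0,0,-0.1],[0,0,-0.1],[0,0,-0.1],[0,0,-0.1],[0,0,-0.1],[0,0,-0.1],[0,0,-0.1]], "jaw": [30,33,36,40,48,55,60,60]}}

```text
time_s: 45.65
eef_pos: [0.5291, 0.2716, 0.1663]
eef_rot: [0.204, -0.18, 0.962, 0.038]
wrist_force: [-0.1, 0.4, -0.1]
opening: 0.602
grasp_force: 0.0
```

```bash
cat >> h.py <<'E'
def hung(peg,color="red"):
    for cam in("top","scene"):
        im=ctrl.camera(cam); a=im.astype(int); m=(a[:,:,0]>1.8*np.maximum(a[:,:,1],a[:,:,2]))&(a[:,:,0]>60) if color=="red" else (a[:,:,2]>1.7*a[:,:,0])&(a[:,:,2]>50)
        r=np.array(PEG[peg][0]); q=w2pix(cam,[r,PEG[peg][1],r-[.01,0,.04],r-[.02,0,.12]]).round(0)
        x0,y0=(q.min(0)-25).astype(int); x1,y1=(q.max(0)+25).astype(int)
        n,l,st,ce=cv2.connectedComponentsWithStats(m[y0:y1,x0:x1].astype(np.uint8))
        print(cam,"peg root,tip,-40,-120:",q.tolist(),[((st[i,:2]+[x0,y0]).tolist(),st[i,2:].tolist()) for i in range(1,n) if st[i,4]>8])
E
python3 - <<'E'
from h import *
hung("M"); L,h=state("red","w16"); go()
E
```

```text
top peg root,tip,-40,-120: [[167.0, 170.0], [173.0, 190.0], [169.0, 175.0], [174.0, 182.0]] [([165, 175], [21, 12, 88])]
scene peg root,tip,-40,-120: [[305.0, 150.0], [287.0, 145.0], [302.0, 159.0], [298.0, 176.0]] [([296, 144], [5, 21, 76]), ([295, 167], [3, 17, 34])]
rows 169 323 169:19@260 175:55@260 181:71@260 187:77@260 193:79@260 199:78@260 205:75@260 211:71@260 217:60@260 223:39@260 229:40@259 235:41@260 241:42@259 247:44@259 253:44@259 259:46@259 265:46@259 271:48@259 277:49@258 283:50@259 289:51@258 295:69@268 301:83@274 307:84@273 313:55@258 319:54@258
lens row 304 w 84 [-66.9  49.7]
t 45.8 now [0.5291 0.2716 0.1663] yaw -158.8 tiltz [ 0.379  0.147 -0.914] F [-0.1 -0.2 -0.8] open 0.6 g 0.0
```

Call:
{"method": "send_rows", "body": {"dr": [[0,0,0],[0,0,0],[0,0,0],[0,0,0],[0,0,0],[0,0,0],[0,0,0],[0,0,0]], "xyz": [[0.5,0,-0.3],[1.3,0,-0.8],[2.5,0,-1.6],[4,0,-2.5],[6,0,-3.8],[8,0,-5],[10,0,-7],[10.5,0,-11]], "jaw": [60,60,60,60,60,60,60,60]}}

```text
time_s: 46.8
eef_pos: [0.3948, 0.22, 0.2222]
eef_rot: [0.202, -0.18, 0.962, 0.038]
wrist_force: [0.8, 0.5, 0.2]
opening: 0.604
grasp_force: 0.0
```

Run:
```python
from h import *
hung("M"); hung("M"); go((.42,.15,.25,212.6),(.495,.175,.15,212.6),(.42,.15,.25,122.6),(.495,.175,.15,32.6))
```

```text
top peg root,tip,-40,-120: [[167.0, 170.0], [173.0, 190.0], [169.0, 175.0], [174.0, 182.0]] [([165, 175], [22, 17, 155])]
scene peg root,tip,-40,-120: [[305.0, 150.0], [287.0, 145.0], [302.0, 159.0], [298.0, 176.0]] [([295, 144], [6, 20, 70]), ([292, 167], [5, 16, 45])]
top peg root,tip,-40,-120: [[167.0, 170.0], [173.0, 190.0], [169.0, 175.0], [174.0, 182.0]] [([165, 175], [22, 15, 142])]
scene peg root,tip,-40,-120: [[305.0, 150.0], [287.0, 145.0], [302.0, 159.0], [298.0, 176.0]] [([295, 144], [6, 20, 71]), ([294, 167], [4, 16, 40])]
t 47.0 now [0.3979 0.2207 0.225 ] yaw -158.8 tiltz [ 0.382  0.147 -0.913] F [-0.7 -0.4  0.1] open 0.596 g 0.0
dr [-0.41, 4.01, -1.87] xyz [-0.57, -7.4, -2.48]
dr [-0.41, 4.01, -1.87] xyz [-3.69, -7.77, 9.88]
dr [2.75, 3.37, 12.89] xyz [-0.57, -7.4, -2.48]
dr [5.88, 0.6, 27.51] xyz [-3.69, -7.77, 9.88]
```

The red one hangs on the middle peg. Now the blue one, with the same recipe.

Run:
```python
from h import *
go((.40,.15,.24,212.6),(.46,.155,.2,212.6),(.489,.171,.09,212.6))
```

```text
t 47.0 now [0.3979 0.2207 0.225 ] yaw -158.8 tiltz [ 0.382  0.147 -0.913] F [-0.7 -0.4  0.1] open 0.596 g 0.0
dr [-0.41, 4.01, -1.87] xyz [1.54, -6.67, -2.33]
dr [-0.41, 4.01, -1.87] xyz [-2.1, -8.37, 3.69]
dr [-0.41, 4.01, -1.87] xyz [-0.59, -7.92, 15.07]
```

Call:
{"method": "send_rows", "body": {"dr": [[0,0.5,-0.3],[-0.1,1.2,-0.6],[-0.2,2,-1],[-0.3,3,-1.4],[-0.41,4,-1.87],[-0.41,4,-1.87],[-0.41,4,-1.87],[-0.41,4,-1.87]], "xyz": [[0.5,-2,-1],[1,-4,-2],[1.5,-6.5,-2.3],[0,-7.3,0],[-2.1,-8.4,3.7],[-1.6,-8.2,8],[-0.9,-8,13],[-0.6,-7.9,15]], "jaw": [55,55,55,55,55,55,55,55]}}

```text
time_s: 48.0
eef_pos: [0.4859, 0.171, 0.0844]
eef_rot: [-0.005, -0.281, 0.96, 0.001]
wrist_force: [-0.2, 0.0, 0.4]
opening: 0.548
grasp_force: 0.0
```

Run:
```python
from h import *
L,h=state("blue","w17"); print(h[3::5])
go((.4923,.1731,.0225,212.6)); P=[[.4212,.1276,.01],[.5177,.1893,.01]]; print(w2pix("wrist",P).round(1))
hung("M")
```

```text
rows 58 268 58:13@256 64:46@257 70:60@257 76:72@257 82:80@257 88:85@258 94:88@257 100:91@258 106:91@258 112:91@258 118:88@257 124:84@257 130:79@258 136:70@257 142:59@258 148:42@258 154:37@258 160:37@258 166:37@258 172:37@258 178:37@258 184:37@258 190:36@258 196:36@258 202:36@258 208:36@258 214:35@258 220:35@258 226:35@258 232:35@258 238:35@258 244:34@258 250:34@258 256:34@258 262:34@258 268:33@258
lens row 106 w 91 [77.  75.9]
[(np.int64(152), np.int64(37), [44.1, 81.2]), (np.int64(177), np.int64(37), [25.9, 75.8]), (np.int64(202), np.int64(36), [6.0, 75.8]), (np.int64(227), np.int64(35), [-15.1, 75.8]), (np.int64(252), np.int64(34), [-37.4, 75.8])]
t 48.05 now [0.4854 0.1709 0.0832] yaw -147.4 tiltz [-0.011 -0.001 -1.   ] F [-2.3 -1.8 -0.9] open 0.555 g 0.0
dr [0.05, -0.09, -0.0] xyz [-0.76, -0.22, 6.06]
[[255.5 107.2]
 [256.  254.7]]
top peg root,tip,-40,-120: [[167.0, 170.0], [173.0, 190.0], [169.0, 175.0], [174.0, 182.0]] [([165, 175], [10, 16, 59])]
scene peg root,tip,-40,-120: [[305.0, 150.0], [287.0, 145.0], [302.0, 159.0], [298.0, 176.0]] [([295, 144], [6, 20, 65]), ([292, 167], [5, 16, 41])]
```

Call:
{"method": "send_rows", "body": {"dr": [[0,-0.09,0],[0,-0.09,0],[0,-0.09,0],[0,-0.09,0],[0,-0.09,0],[0,-0.09,0],[0,-0.09,0],[0,-0.09,0]], "xyz": [[-0.7,-0.05,1],[-0.7,-0.05,2.5],[-0.7,-0.05,4],[-0.7,-0.05,5.3],[-0.7,-0.05,6],[-0.7,-0.05,6.1],[-0.7,-0.05,6.1],[-0.7,-0.05,6.1]], "jaw": [55,55,55,55,55,45,40,40]}}

```text
time_s: 49.15
eef_pos: [0.495, 0.1745, 0.029]
eef_rot: [0.004, -0.281, 0.96, 0.002]
wrist_force: [1.7, 0.9, 0.1]
opening: 0.4
grasp_force: 0.0
```

Run:
```python
from h import *
go((.4923,.1731,.0198,212.6))
```

```text
t 49.15 now [0.495  0.1745 0.029 ] yaw -147.4 tiltz [ 0.007  0.005 -1.   ] F [1.7 0.9 0.1] open 0.4 g 0.0
dr [0.01, 0.08, -0.0] xyz [0.31, 0.03, 0.92]
```

Call:
{"method": "send_rows", "body": {"dr": [[0,0.08,0],[0,0.08,0],[0,0.08,0],[0,0.08,0],[0,0.08,0],[0,0.08,0],[0,0.08,0],[0,0.08,0]], "xyz": [[0.15,0,0.3],[0.3,0,0.6],[0.3,0,0.92],[0.3,0,0.92],[0.3,0,0.92],[0.3,0,0.92],[0.3,0,0.92],[0.3,0,0.92]], "jaw": [40,40,40,40,40,0,0,0]}}

```text
time_s: 50.15
eef_pos: [0.4924, 0.1729, 0.0196]
eef_rot: [-0.0, -0.281, 0.96, 0.0]
wrist_force: [0.5, -0.2, 4.3]
opening: 0.306
grasp_force: 59.4
```

Call:
{"method": "send_rows", "body": {"dr": [[0,0,0],[0,0,0],[0,0,0],[0,0,0],[0,0,0],[0,0,0],[0,0,0],[0,0,0]], "xyz": [[0,0,0],[0,0,0],[0,0,0],[0,0,-0.5],[0.5,0,-2],[1.5,0,-4],[3,0,-6.5],[5,0,-9]], "jaw": [0,0,0,0,0,0,0,0]}}

```text
time_s: 51.15
eef_pos: [0.4494, 0.1455, 0.1107]
eef_rot: [-0.0, -0.281, 0.96, 0.0]
wrist_force: [-0.8, -1.0, -0.4]
opening: 0.306
grasp_force: 59.1
```

Run:
```python
from h import *
L,h=state("blue","w18"); print(h[3::5])
go((.40,.08,.2,140),(.39,-.05,.2,75),(.39,-.17,.2,12),(.39,-.25,.18,-37.4))
hung("M")
```

```text
rows 11 317 11:25@260 17:58@260 23:77@260 29:92@260 35:104@260 41:112@260 47:119@260 53:127@260 59:130@260 65:133@260 71:136@260 77:138@260 83:138@260 89:138@260 95:137@260 101:136@260 107:130@260 113:126@260 119:122@260 125:114@260 131:106@260 137:96@260 143:81@260 149:64@260 155:56@260 161:55@260 167:55@260 173:55@260 179:54@259 185:54@259 191:53@260 197:53@260 203:53@260 209:52@259 215:52@259 221:52@259 227:52@259 233:50@259 239:48@259 245:48@259 251:48@259 257:48@259 263:48@259 269:48@259 275:48@259 281:49@258 287:48@259 293:49@258 299:48@259 305:47@258 311:47@258 317:37@264
lens row 84 w 138 [85.1 11.1]
[(np.int64(148), np.int64(67), [58.2, -9.7]), (np.int64(173), np.int64(55), [43.0, 11.3]), (np.int64(198), np.int64(53), [29.2, 12.6]), (np.int64(223), np.int64(52), [15.5, 11.4]), (np.int64(248), np.int64(48), [-3.2, 18.5]), (np.int64(273), np.int64(48), [-17.2, 14.3]), (np.int64(298), np.int64(48), [-31.2, 10.2])]
t 51.2 now [0.449  0.1451 0.113 ] yaw -147.4 tiltz [ 0.001  0.    -1.   ] F [ 1.7  2.  -0.4] open 0.307 g 59.1
dr [0.0, 0.01, 12.1] xyz [7.63, -2.84, -8.7]
dr [0.01, 0.01, 22.94] xyz [15.48, -13.25, -8.71]
dr [-0.01, -0.0, -26.56] xyz [21.95, -23.36, -8.71]
dr [-0.01, 0.0, -18.33] xyz [26.27, -30.09, -6.71]
top peg root,tip,-40,-120: [[167.0, 170.0], [173.0, 190.0], [169.0, 175.0], [174.0, 182.0]] [([165, 175], [22, 15, 88]), ([168, 182], [4, 9, 23])]
scene peg root,tip,-40,-120: [[305.0, 150.0], [287.0, 145.0], [302.0, 159.0], [298.0, 176.0]] [([295, 144], [6, 20, 68]), ([292, 167], [5, 16, 41])]
```

Call:
{"method": "send_rows", "body": {"dr": [[0,0,1],[0,0,2.5],[0,0,4.1],[0,0,5.7],[0,0,7.3],[0,0,8.9],[0,0,10.5],[0,0,12.1]], "xyz": [[0.7,-0.2,-1.5],[1.6,-0.5,-3],[2.6,-0.9,-4.5],[3.6,-1.3,-6],[4.6,-1.7,-7.5],[5.6,-2.1,-8.7],[6.6,-2.5,-8.7],[7.6,-2.8,-8.7]], "jaw": [0,0,0,0,0,0,0,0]}}

```text
time_s: 52.3
eef_pos: [0.4011, 0.0812, 0.1959]
eef_rot: [-0.001, 0.345, 0.939, 0.0]
wrist_force: [-0.7, 0.2, -0.3]
opening: 0.311
grasp_force: 59.1
```

Run:
```python
from h import *
go((.40,-.05,.2,73),(.39,-.17,.2,12))
```

```text
t 52.3 now [0.4011 0.0812 0.1959] yaw 139.7 tiltz [-0.002  0.001 -1.   ] F [-0.7  0.2 -0.3] open 0.311 g 59.1
dr [-0.01, -0.01, 11.11] xyz [-8.41, -10.07, -0.42]
dr [-0.02, -0.0, 21.28] xyz [-15.41, -19.86, -0.43]
```

Call:
{"method": "send_rows", "body": {"dr": [[0,0,1.3],[0,0,2.7],[0,0,4.1],[0,0,5.5],[0,0,6.9],[0,0,8.3],[0,0,9.7],[0,0,11.1]], "xyz": [[-1,-1.2,0],[-2,-2.4,0],[-3,-3.6,0],[-4,-4.9,0],[-5,-6.2,0],[-6.1,-7.5,0],[-7.2,-8.8,0],[-8.4,-10,0]], "jaw": [0,0,0,0,0,0,0,0]}}

```text
time_s: 53.3
eef_pos: [0.4011, -0.0497, 0.1956]
eef_rot: [-0.001, 0.803, 0.596, -0.001]
wrist_force: [-0.4, 0.4, -0.6]
opening: 0.303
grasp_force: 59.1
```

Run:
```python
from h import *
go((.39,-.17,.2,8))
```

```text
t 53.3 now [ 0.4011 -0.0497  0.1956] yaw 73.1 tiltz [-0.002  0.001 -1.   ] F [-0.4  0.4 -0.6] open 0.303 g 59.1
dr [-0.02, 0.01, 10.85] xyz [-11.83, 2.43, -0.45]
```

Call:
{"method": "send_rows", "body": {"dr": [[0,0,1.3],[0,0,2.7],[0,0,4.1],[0,0,5.4],[0,0,6.8],[0,0,8.2],[0,0,9.5],[0,0,10.8]], "xyz": [[-1.4,0.3,0],[-2.9,0.6,0],[-4.4,0.9,0],[-5.9,1.2,0],[-7.4,1.5,0],[-9,1.8,0],[-10.5,2.1,0],[-11.8,2.4,0]], "jaw": [0,0,0,0,0,0,0,0]}}

```text
time_s: 54.3
eef_pos: [0.3904, -0.1696, 0.1955]
eef_rot: [-0.001, 0.997, 0.072, -0.001]
wrist_force: [0.4, 0.1, -0.6]
opening: 0.306
grasp_force: 59.1
```

Run:
```python
from h import *
a=dict(Rr=.117)
go((.395,-.245,.17,-37.4,-15),wall(.04,.04,50,50,**a))
```

```text
t 54.3 now [ 0.3904 -0.1696  0.1955] yaw 8.3 tiltz [-0.002  0.001 -1.   ] F [ 0.4  0.1 -0.6] open 0.306 g 59.1
dr [0.99, -2.34, 7.57] xyz [-0.63, 7.53, 2.54]
dr [3.31, -7.85, 7.12] xyz [1.5, 10.59, 5.57]
```

Call:
{"method": "send_rows", "body": {"dr": [[0.15,-0.3,1.5],[0.35,-0.8,3],[0.6,-1.4,5],[0.99,-2.34,7.5],[1.7,-4,7.4],[2.5,-6,7.3],[3.3,-7.85,7.1],[3.3,-7.85,7.1]], "xyz": [[-0.1,1.5,0.5],[-0.2,3,1],[-0.4,5,1.8],[-0.6,7.5,2.5],[0,8.6,3.6],[0.8,9.6,4.6],[1.5,10.6,5.5],[1.5,10.6,5.5]], "jaw": [0,0,0,0,0,0,0,0]}}

```text
time_s: 55.3
eef_pos: [0.4211, -0.2719, 0.1376]
eef_rot: [-0.135, 0.858, -0.287, -0.403]
wrist_force: [-1.1, 0.8, -0.5]
opening: 0.309
grasp_force: 59.1
```

Run:
```python
from h import *
a=dict(Rr=.117)
go(wall(.03,.012,50,50,**a),wall(.01,.012,50,50,**a),wall(.006,.012,50,50,**a))
```

```text
t 55.3 now [ 0.4211 -0.2719  0.1376] yaw -37.0 tiltz [-0.615  0.464 -0.638] F [-1.1  0.8 -0.5] open 0.309 g 59.1
dr [0.05, 0.06, 0.04] xyz [2.62, 0.08, 0.92]
dr [0.05, 0.06, 0.04] xyz [3.89, 0.09, -0.62]
dr [0.05, 0.06, 0.04] xyz [4.15, 0.09, -0.93]
```

Call:
{"method": "send_rows", "body": {"dr": [[0,0,0],[0,0,0],[0,0,0],[0,0,0],[0,0,0],[0,0,0],[0,0,0],[0,0,0]], "xyz": [[0.9,0,0.3],[1.8,0.08,0.6],[2.62,0.08,0.92],[3,0.08,0.4],[3.4,0.08,-0.05],[3.89,0.08,-0.62],[4.1,0.08,-0.9],[4.1,0.08,-0.9]], "jaw": [0,0,0,0,0,0,0,0]}}

```text
time_s: 56.3
eef_pos: [0.4473, -0.2926, 0.1155]
eef_rot: [-0.134, 0.86, -0.288, -0.4]
wrist_force: [0.5, 0.4, -1.8]
opening: 0.302
grasp_force: 59.2
```

Run:
```python
from h import *
a=dict(Rr=.117)
go(wall(.006,.012,50,50,**a),*[wall(.004-.0005,.012,t,k,**a) for t,k in zip(np.linspace(52,64,7),np.linspace(48,30,7))])
```

```text
t 56.3 now [ 0.4473 -0.2926  0.1155] yaw -37.0 tiltz [-0.611  0.46  -0.644] F [ 0.5  0.4 -1.8] open 0.302 g 59.2
dr [0.05, -0.02, 0.04] xyz [0.32, 0.01, 0.24]
dr [0.05, 0.31, 0.04] xyz [0.43, 0.02, -0.36]
dr [0.05, 0.81, 0.05] xyz [0.37, 0.02, -0.76]
dr [0.05, 1.31, 0.05] xyz [0.33, 0.02, -1.16]
dr [0.05, 1.81, 0.05] xyz [0.3, 0.02, -1.55]
dr [0.05, 2.31, 0.05] xyz [0.28, 0.03, -1.94]
dr [0.04, 2.81, 0.05] xyz [0.28, 0.03, -2.32]
dr [0.04, 3.31, 0.05] xyz [0.3, 0.03, -2.69]
```

Call:
{"method": "send_rows", "body": {"dr": [[0,0,0],[0,0.3,0],[0,0.8,0],[0,1.3,0],[0,1.8,0],[0,2.3,0],[0,2.8,0],[0,3.3,0]], "xyz": [[0.32,0,0.2],[0.43,0,-0.36],[0.37,0,-0.76],[0.33,0,-1.16],[0.3,0,-1.55],[0.28,0,-1.94],[0.28,0,-2.32],[0.3,0,-2.69]], "jaw": [0,0,0,0,0,0,0,0]}}

```text
time_s: 57.3
eef_pos: [0.4643, -0.3051, 0.131]
eef_rot: [-0.083, 0.916, -0.306, -0.247]
wrist_force: [-3.1, 3.0, 0.0]
opening: 0.302
grasp_force: 59.0
```

```bash
cat >> h.py <<'E'
def summ(color,f=None):
    L,h=state(color,f); b=[q for q in h if q[0]>=295 and q[0]<=317]; b=np.array([q[2] for q in b]); 
    E=np.median(b,0); d=L[[0,2]]-E; ph=np.arctan2(d[1],d[0]); u=np.array([np.cos(ph),np.sin(ph)]); nrm=np.array([-u[1],u[0]])
    mid=L[[0,2]]+5*nrm; x15=mid[0]-(mid[1]-15)*u[0]/u[1]; eye=mid-114*u
    print("phi",np.degrees(ph).round(1),"near-eye pt",E,"mid x at z=15:",x15.round(1),"perp off",(x15*u[1]).round(1),"lens from pivot",((mid-[0,15])@u).round(1),"eye",eye.round(1))
E
python3 - <<'E'
from h import *
summ("blue","w19"); go()
E
```

```text
rows 83 321 83:25@260 89:55@260 95:72@259 101:82@259 107:91@260 113:96@259 119:100@259 125:102@259 131:102@259 137:100@259 143:96@259 149:92@259 155:86@259 161:78@259 167:67@258 173:50@259 179:46@259 185:46@259 191:46@259 197:46@259 203:48@259 209:48@259 215:49@258 221:50@258 227:51@258 233:46@259 239:46@259 245:46@259 251:46@259 257:46@259 263:46@259 269:48@259 275:48@259 281:50@259 287:52@259 293:51@258 299:52@259 305:52@259 311:52@259 317:52@259
lens row 128 w 102 [64.2 50.4]
phi 29.7 near-eye pt [-27.   -1.6] mid x at z=15: -8.0 perp off -4.0 lens from pivot 73.3 eye [-37.4  -1.7]
t 57.35 now [ 0.4651 -0.3057  0.132 ] yaw -37.0 tiltz [-0.398  0.3   -0.867] F [ 1.7 -0.3  1.1] open 0.308 g 59.3
```

Run:
```python
from h import *
a=dict(Rr=.108)
go(wall(.03,.03,80,50,**a),wall(.02,.012,80,50,**a),wall(.0075,.012,80,50,**a))
```

```text
t 57.35 now [ 0.4651 -0.3057  0.132 ] yaw -37.0 tiltz [-0.398  0.3   -0.867] F [ 1.7 -0.3  1.1] open 0.308 g 59.3
dr [0.05, -3.35, 0.05] xyz [0.2, 0.06, -1.77]
dr [0.05, -3.35, 0.05] xyz [1.97, 0.07, -0.71]
dr [0.05, -3.35, 0.05] xyz [3.05, 0.08, -1.33]
```

Call:
{"method": "send_rows", "body": {"dr": [[0,0,0],[0,-0.4,0],[0,-1.1,0],[0,-1.9,0],[0,-2.7,0],[0,-3.35,0],[0,-3.35,0],[0,-3.35,0]], "xyz": [[-0.6,0,0],[-1.2,0,-0.2],[-1.2,0,-0.6],[-0.7,0,-1.1],[-0.2,0,-1.5],[0.2,0,-1.77],[0.2,0,-1.77],[0.2,0,-1.77]], "jaw": [0,0,0,0,0,0,0,0]}}

```text
time_s: 58.35
eef_pos: [0.4735, -0.3123, 0.1448]
eef_rot: [-0.134, 0.859, -0.287, -0.402]
wrist_force: [0.5, 0.7, -0.4]
opening: 0.307
grasp_force: 59.2
```

Run:
```python
from h import *
summ("blue","w20")
a=dict(Rr=.108)
go(wall(.02,.012,79,50,**a),wall(.0055,.012,79,50,**a))
```

```text
rows 77 321 77:19@260 83:52@260 89:71@260 95:81@260 101:92@260 107:96@260 113:101@260 119:104@260 125:104@260 131:104@260 137:102@260 143:98@260 149:93@260 155:86@260 161:77@260 167:64@260 173:52@257 179:52@257 185:47@260 191:48@259 197:48@259 203:48@259 209:48@259 215:48@259 221:48@259 227:48@259 233:46@259 239:46@259 245:46@259 251:46@259 257:46@259 263:46@259 269:48@259 275:48@259 281:50@259 287:51@258 293:50@259 299:52@259 305:52@259 311:52@259 317:52@259
lens row 124 w 104 [66.8 47.5]
phi 27.8 near-eye pt [-26.4  -1.6] mid x at z=15: -5.6 perp off -2.6 lens from pivot 74.2 eye [-36.4  -1.2]
t 58.4 now [ 0.4735 -0.3123  0.1453] yaw -37.0 tiltz [-0.613  0.462 -0.641] F [-0.5 -0.1 -0.1] open 0.302 g 59.2
dr [0.05, 0.02, 0.04] xyz [1.84, 0.05, 0.49]
dr [0.05, 0.02, 0.04] xyz [2.77, 0.06, -0.62]
```

Call:
{"method": "send_rows", "body": {"dr": [[0,0,0],[0,0,0],[0,0,0],[0,0,0],[0,0,0],[0,0,0],[0,0,0],[0,0,0]], "xyz": [[0.6,0,0.1],[1.2,0,0.3],[1.84,0.05,0.49],[2.1,0.05,0.2],[2.4,0.05,-0.2],[2.65,0.05,-0.5],[2.7,0.05,-0.57],[2.7,0.05,-0.57]], "jaw": [0,0,0,0,0,0,0,0]}}

```text
time_s: 59.4
eef_pos: [0.4906, -0.3258, 0.1279]
eef_rot: [-0.135, 0.859, -0.287, -0.402]
wrist_force: [-0.6, -0.4, -1.3]
opening: 0.304
grasp_force: 59.1
```

Run:
```python
from h import *
a=dict(Rr=.108)
go(*[wall(.0055,.012,t,k,**a) for t,k in zip(np.linspace(79,86,8),np.linspace(48,24,8))])
```

```text
t 59.4 now [ 0.4906 -0.3258  0.1279] yaw -37.0 tiltz [-0.614  0.462 -0.64 ] F [-0.6 -0.4 -1.3] open 0.304 g 59.1
dr [0.05, 0.37, 0.04] xyz [-0.01, 0.01, -0.07]
dr [0.05, 0.94, 0.05] xyz [-0.01, 0.01, -0.23]
dr [0.05, 1.51, 0.05] xyz [-0.01, 0.01, -0.38]
dr [0.05, 2.08, 0.05] xyz [-0.0, 0.01, -0.52]
dr [0.05, 2.65, 0.05] xyz [0.01, 0.01, -0.66]
dr [0.04, 3.23, 0.05] xyz [0.03, 0.01, -0.79]
dr [0.04, 3.8, 0.05] xyz [0.05, 0.01, -0.91]
dr [0.04, 4.37, 0.05] xyz [0.07, 0.01, -1.03]
```

Call:
{"method": "send_rows", "body": {"dr": [[0,0.4,0],[0,0.95,0],[0,1.5,0],[0,2.1,0],[0,2.65,0],[0,3.2,0],[0,3.8,0],[0,4.2,0]], "xyz": [[0,0,-0.07],[0,0,-0.23],[0,0,-0.38],[0,0,-0.52],[0,0,-0.66],[0,0,-0.79],[0,0,-0.91],[0,0,-1]], "jaw": [0,0,0,0,0,0,0,0]}}

```text
time_s: 60.4
eef_pos: [0.4959, -0.3296, 0.1343]
eef_rot: [-0.069, 0.926, -0.31, -0.206]
wrist_force: [-1.4, 2.0, -0.6]
opening: 0.296
grasp_force: 59.0
```

Run:
```python
from h import *
summ("blue","w21");go()
```

```text
rows 142 322 142:1@248 148:67@260 154:78@259 160:84@259 166:86@259 172:86@259 178:83@260 184:80@259 190:72@259 196:62@259 202:42@259 208:42@259 214:44@259 220:44@259 226:44@259 232:44@259 238:44@259 244:44@259 250:44@259 256:44@259 262:46@259 268:46@259 274:46@259 280:48@259 286:50@259 292:52@259 298:54@259 304:55@258 310:56@259 316:57@258 322:24@259
lens row 169 w 86 [33.2 74. ]
phi 56.7 near-eye pt [-20.7  -7.9] mid x at z=15: -11.6 perp off -9.7 lens from pivot 67.6 eye [-33.6 -18.4]
t 60.45 now [ 0.496  -0.3296  0.1347] yaw -37.0 tiltz [-0.337  0.254 -0.907] F [ 0.1  1.5 -2.3] open 0.294 g 59.0
```

φ≈57°, the same state that worked for red. Lifting and carrying it to the right peg.

Call:
{"method": "send_rows", "body": {"dr": [[0,0,0],[0,0,0],[0,0,0],[0,0,0],[0,0,0],[0,0,0],[0,0,0],[0,0,0]], "xyz": [[-0.2,0,0],[-0.5,0,-0.1],[-1,0,-0.6],[-1.6,0,-1.5],[-2.3,0,-2.5],[-3,0,-3.7],[-3.7,0,-5],[-4.3,0,-6]], "jaw": [0,0,0,0,0,0,0,0]}}

```text
time_s: 61.45
eef_pos: [0.486, -0.3224, 0.2082]
eef_rot: [-0.068, 0.926, -0.31, -0.205]
wrist_force: [0.2, 0.2, -1.3]
opening: 0.296
grasp_force: 58.9
```

Run:
```python
from h import *
summ("blue","w22");go((.46,-.20,.26,26,-20)); hung("M")
```

```text
rows 124 323 124:15@260 130:52@260 136:68@260 142:79@260 148:86@260 154:89@260 160:90@260 166:87@260 172:84@260 178:81@260 184:73@260 190:62@260 196:43@260 202:43@260 208:44@259 214:46@259 220:48@258 226:45@260 232:44@259 238:44@259 244:44@259 250:44@259 256:44@259 262:46@259 268:46@259 274:46@259 280:48@259 286:50@259 292:52@259 298:53@258 304:53@258 310:54@259 316:55@258 322:27@258
lens row 158 w 89 [42.2 69.7]
phi 48.4 near-eye pt [-24.05  -4.8 ] mid x at z=15: -13.1 perp off -9.8 lens from pivot 68.9 eye [-37.3 -12.2]
t 61.5 now [ 0.4864 -0.3228  0.2097] yaw -37.0 tiltz [-0.336  0.252 -0.908] F [ 0.8 -0.2  0.1] open 0.298 g 58.9
dr [-4.0, 0.72, -9.71] xyz [-10.73, -8.21, -0.58]
top peg root,tip,-40,-120: [[167.0, 170.0], [173.0, 190.0], [169.0, 175.0], [174.0, 182.0]] [([165, 175], [22, 15, 129]), ([168, 182], [4, 9, 23])]
scene peg root,tip,-40,-120: [[305.0, 150.0], [287.0, 145.0], [302.0, 159.0], [298.0, 176.0]] [([295, 144], [5, 20, 66]), ([292, 167], [5, 16, 45])]
```

Run:
```python
from h import *
go((.46,-.20,.26,26,-24.8))
```

```text
t 61.6 now [ 0.4862 -0.3225  0.2077] yaw -37.0 tiltz [-0.336  0.253 -0.907] F [ 1.1 -0.  -1.2] open 0.295 g 58.9
dr [-4.41, 0.02, -9.53] xyz [-10.79, -8.21, -0.77]
```

Call:
{"method": "send_rows", "body": {"dr": [[-0.3,0,-0.7],[-0.85,0,-1.8],[-1.45,0,-3.1],[-2.1,0,-4.5],[-2.7,0,-5.9],[-3.35,0,-7.2],[-3.9,0,-8.5],[-4.41,0,-9.5]], "xyz": [[-0.5,-0.4,-1],[-1.8,-1.3,-2.5],[-3.3,-2.5,-3],[-4.8,-3.7,-3],[-6.5,-5,-2.5],[-8.2,-6.3,-2],[-9.8,-7.5,-1.2],[-10.8,-8.2,-0.8]], "jaw": [0,0,0,0,0,0,0,0]}}

```text
time_s: 62.6
eef_pos: [0.4592, -0.1986, 0.2589]
eef_rot: [0.048, 0.951, 0.221, -0.211]
wrist_force: [-0.3, -0.6, -0.6]
opening: 0.297
grasp_force: 59.0
```

Run:
```python
from h import *
go((.43,-.07,.28,88,-24.8))
```

```text
t 62.6 now [ 0.4592 -0.1986  0.2589] yaw 26.2 tiltz [-0.38  -0.184 -0.906] F [-0.3 -0.6 -0.6] open 0.297 g 59.0
dr [-4.36, 0.01, -9.34] xyz [1.89, -12.84, -3.17]
```

Call:
{"method": "send_rows", "body": {"dr": [[-0.5,0,-1.1],[-1.05,0,-2.3],[-1.6,0,-3.5],[-2.15,0,-4.7],[-2.7,0,-5.9],[-3.25,0,-7],[-3.8,0,-8.2],[-4.36,0,-9.3]], "xyz": [[0.2,-1.4,-0.4],[0.4,-3,-0.8],[0.7,-4.7,-1.2],[0.9,-6.4,-1.6],[1.2,-8.1,-2],[1.4,-9.8,-2.4],[1.7,-11.4,-2.8],[1.9,-12.8,-3.2]], "jaw": [0,0,0,0,0,0,0,0]}}

```text
time_s: 63.6
eef_pos: [0.4311, -0.0705, 0.2802]
eef_rot: [0.15, 0.704, 0.677, -0.155]
wrist_force: [0.2, 0.3, -0.4]
opening: 0.292
grasp_force: 59.0
```

Run:
```python
from h import *
go((.42,.06,.29,148,-24.8))
```

```text
t 63.6 now [ 0.4311 -0.0705  0.2802] yaw 87.7 tiltz [-0.016 -0.421 -0.907] F [ 0.2  0.3 -0.4] open 0.292 g 59.0
dr [-4.22, 0.03, -9.11] xyz [11.37, -1.62, -6.37]
```

Call:
{"method": "send_rows", "body": {"dr": [[-0.5,0,-1.1],[-1,0,-2.2],[-1.55,0,-3.35],[-2.1,0,-4.5],[-2.6,0,-5.65],[-3.15,0,-6.8],[-3.7,0,-8],[-4.22,0,-9.1]], "xyz": [[1.3,-0.2,-0.7],[2.7,-0.4,-1.5],[4.1,-0.6,-2.3],[5.6,-0.8,-3.1],[7.1,-1,-4],[8.6,-1.2,-4.8],[10,-1.4,-5.6],[11.4,-1.6,-6.4]], "jaw": [0,0,0,0,0,0,0,0]}}

```text
time_s: 64.6
eef_pos: [0.4207, 0.0602, 0.29]
eef_rot: [0.208, 0.27, 0.938, -0.06]
wrist_force: [-0.8, -0.5, -0.4]
opening: 0.295
grasp_force: 59.0
```

Run:
```python
from h import *
w=hang("R",.12,0,(-.0373,-.0122),-34); print(np.round(w,3))
go((w[0]-.03,w[1]-.01,.28,201.4,-34),w)
```

```text
[ 4.850e-01  1.360e-01  1.810e-01  2.014e+02 -3.400e+01]
t 64.6 now [0.4207 0.0602 0.29  ] yaw 147.9 tiltz [ 0.357 -0.225 -0.907] F [-0.8 -0.5 -0.4] open 0.295 g 59.0
dr [-4.4, -1.4, -7.76] xyz [0.92, 7.38, 0.67]
dr [-4.4, -1.4, -7.76] xyz [3.28, 9.83, 10.52]
```

Call:
{"method": "send_rows", "body": {"dr": [[-0.5,-0.15,-0.9],[-1.05,-0.35,-1.85],[-1.6,-0.5,-2.8],[-2.2,-0.7,-3.8],[-2.75,-0.9,-4.8],[-3.3,-1.05,-5.8],[-3.85,-1.2,-6.8],[-4.4,-1.4,-7.76]], "xyz": [[0.1,0.9,0.1],[0.2,1.8,0.2],[0.3,2.7,0.2],[0.45,3.6,0.3],[0.6,4.5,0.4],[0.7,5.5,0.5],[0.8,6.5,0.6],[0.9,7.4,0.7]], "jaw": [0,0,0,0,0,0,0,0]}}

```text
time_s: 65.6
eef_pos: [0.4561, 0.1252, 0.2799]
eef_rot: [0.288, -0.177, 0.94, 0.054]
wrist_force: [0.2, -0.6, -1.2]
opening: 0.294
grasp_force: 59.0
```

Run:
```python
from h import *
summ("blue","w23")
e=(-.0373,-.0122)
go(hang("R",.12,0,e,-34))
p,r=pose(); 
for cam in("top","scene"):
    im=ctrl.camera(cam); a=im.astype(int); m=(a[:,:,2]>1.7*a[:,:,0])&(a[:,:,2]>50)
    q=w2pix(cam,p+r.apply([[e[0],0,e[1]],[e[0]+.114*np.cos(.845),0,e[1]+.114*np.sin(.845)],[e[0]-.014*np.cos(.845),0,e[1]-.014*np.sin(.845)]])).round(1)
    x0,y0=(q.min(0)-25).astype(int);x1,y1=(q.max(0)+25).astype(int)
    n,l,st,ce=cv2.connectedComponentsWithStats(m[y0:y1,x0:x1].astype(np.uint8)); print(cam,"pred eye,lens,end",q.tolist(),[((st[i,:2]+[x0,y0]).tolist(),st[i,2:].tolist()) for i in range(1,n) if st[i,4]>8])
```

```text
rows 123 324 123:2@265 129:50@260 135:68@260 141:79@260 147:85@260 153:89@260 159:90@260 165:88@260 171:86@260 177:82@260 183:75@260 189:65@260 195:47@260 201:43@260 207:43@260 213:45@260 219:45@260 225:46@259 231:44@259 237:44@259 243:44@259 249:44@259 255:44@259 261:46@259 267:46@259 273:46@259 279:48@259 285:50@259 291:52@259 297:54@259 303:66@259 309:66@259 315:66@259 321:37@258
lens row 158 w 90 [42.  67.7]
phi 62.3 near-eye pt [ -7.8 -27. ] mid x at z=15: 8.6 perp off 7.7 lens from pivot 66.2 eye [-15.5 -30.9]
t 65.65 now [0.4563 0.1253 0.2794] yaw -158.4 tiltz [ 0.521  0.206 -0.828] F [-0.  -1.1 -0.6] open 0.29 g 59.0
dr [0.01, 0.01, 0.03] xyz [2.99, -0.1, 9.89]
top pred eye,lens,end [[215.7, 199.6], [220.2, 207.9], [215.1, 198.5]] [([211, 197], [13, 14, 96]), ([217, 210], [8, 4, 9])]
scene pred eye,lens,end [[256.0, 128.3], [251.7, 157.7], [256.6, 124.5]] [([239, 99], [36, 13, 263]), ([248, 124], [10, 43, 142])]
```

The lens reading is unchanged, and the scene view agrees on the height. Descending to face the right peg.

Call:
{"method": "send_rows", "body": {"dr": [[0,0,0],[0,0,0],[0,0,0],[0,0,0],[0,0,0],[0,0,0],[0,0,0],[0,0,0]], "xyz": [[0.4,0,1.3],[0.9,-0.1,2.9],[1.4,-0.1,4.5],[1.9,-0.1,6.1],[2.4,-0.1,7.9],[2.8,-0.1,9.3],[3,-0.1,9.9],[3,-0.1,9.9]], "jaw": [0,0,0,0,0,0,0,0]}}

```text
time_s: 66.75
eef_pos: [0.4851, 0.1352, 0.1814]
eef_rot: [0.287, -0.175, 0.94, 0.054]
wrist_force: [0.1, -1.4, -1.1]
opening: 0.294
grasp_force: 59.0
```

Run:
```python
from h import *
e=(-.0373,-.0125)
go(*[hang("R",d,0,e,-34) for d in (.09,.07,.058,.045)])
c=cal("scene"); im=ctrl.camera("scene"); h=cv2.cvtColor(im,cv2.COLOR_RGB2HSV)
ro,t=w2pix("scene",PEG["R"],c); print(t,ro)
for f in (0,.15,.3,.5,.7):
    q=t+(ro-t)*f; x,y=np.round(q).astype(int); print((x,y),"brass offs",[(int(im[yy,x,0])-int(im[yy,x,2])) for yy in range(y-4,y+5)])
```

```text
t 66.75 now [0.4851 0.1352 0.1814] yaw -158.9 tiltz [ 0.522  0.202 -0.829] F [ 0.1 -1.4 -1.1] open 0.294 g 59.0
dr [-0.02, 0.0, -0.04] xyz [-2.21, 0.05, 2.11]
dr [-0.02, 0.0, -0.04] xyz [-3.7, 0.06, 3.45]
dr [-0.02, 0.0, -0.04] xyz [-4.59, 0.07, 4.25]
dr [-0.02, 0.0, -0.04] xyz [-5.56, 0.07, 5.12]
[279.99622285 160.61347177] [299.32836342 166.18091389]
(np.int64(280), np.int64(161)) brass offs [1, 1, 4, 29, 29, 10, 4, 3, 5]
(np.int64(283), np.int64(161)) brass offs [1, 2, 8, 29, 45, 37, 8, 2, 3]
(np.int64(286), np.int64(162)) brass offs [2, 3, 8, 53, 70, 36, 9, 1, 0]
(np.int64(290), np.int64(163)) brass offs [1, 3, 12, 54, 71, 38, 7, 2, 3]
(np.int64(294), np.int64(165)) brass offs [26, 31, 53, 65, 51, 38, 38, 41, 45]
```

Peg confirmed in the scene view. Advancing to the tip and 7 mm onto it.

Call:
{"method": "send_rows", "body": {"dr": [[0,0,0],[0,0,0],[0,0,0],[0,0,0],[0,0,0],[0,0,0],[0,0,0],[0,0,0]], "xyz": [[-0.9,0,0.8],[-1.8,0.05,1.7],[-2.5,0.06,2.4],[-3.1,0.06,2.9],[-3.7,0.06,3.45],[-4.2,0.07,3.9],[-4.6,0.07,4.25],[-4.6,0.07,4.25]], "jaw": [0,0,0,0,0,0,0,0]}}

```text
time_s: 67.8
eef_pos: [0.5431, 0.1581, 0.1722]
eef_rot: [0.288, -0.175, 0.94, 0.054]
wrist_force: [0.7, 0.5, -0.6]
opening: 0.296
grasp_force: 59.0
```

Run:
```python
from h import *
e=(-.0373,-.0125)
L,h=state("blue","w24")
go(*[hang("R",d,0,e,-34) for d in (.058,.045,.03)])
```

```text
rows 123 324 123:13@260 129:51@260 135:67@260 141:79@260 147:85@260 153:89@260 159:90@260 165:88@260 171:86@260 177:82@260 183:74@260 189:65@260 195:46@260 201:43@260 207:43@260 213:45@260 219:45@260 225:45@260 231:44@259 237:44@259 243:44@259 249:44@259 255:44@259 261:46@259 267:46@259 273:46@259 279:48@259 285:50@259 291:52@259 297:54@259 303:59@262 309:60@262 315:61@262 321:37@258
lens row 157 w 90 [42.7 67.9]
t 67.85 now [0.5428 0.158  0.1721] yaw -158.9 tiltz [ 0.522  0.202 -0.829] F [ 0.3 -0.3 -0.5] open 0.292 g 59.0
dr [-0.02, 0.01, -0.04] xyz [0.03, 0.02, 0.01]
dr [-0.02, 0.01, -0.04] xyz [-0.93, 0.02, 0.88]
dr [-0.02, 0.01, -0.04] xyz [-2.04, 0.03, 1.88]
```

No contact and no shift. Going on to 30 mm from the root and lowering onto the peg.

Call:
{"method": "send_rows", "body": {"dr": [[0,0,0],[0,0,0],[0,0,0],[0,0,0],[0,0,0],[0,0,0],[0,0,0],[0,0,0]], "xyz": [[-0.45,0,0.44],[-0.93,0,0.88],[-1.3,0,1.22],[-1.7,0,1.55],[-2.04,0,1.88],[-1.93,0,2.05],[-1.87,0,2.13],[-1.87,0,2.13]], "jaw": [0,0,0,0,0,0,0,0]}}

```text
time_s: 68.85
eef_pos: [0.5682, 0.1679, 0.1649]
eef_rot: [0.288, -0.175, 0.94, 0.054]
wrist_force: [0.3, 0.3, 0.2]
opening: 0.292
grasp_force: 59.0
```

Run:
```python
from h import *
e=(-.0373,-.0125)
L,h=state("blue","w25")
go(*[hang("R",.03,z,e,-34) for z in (-.003,-.006)])
```

```text
rows 124 324 124:19@260 130:52@260 136:69@260 142:81@260 148:87@260 154:89@260 160:90@260 166:88@260 172:84@260 178:82@260 184:73@260 190:62@260 196:44@260 202:43@260 208:44@259 214:45@260 220:45@260 226:45@260 232:44@259 238:44@259 244:44@259 250:44@259 256:44@259 262:46@259 268:46@259 274:46@259 280:48@259 286:50@259 292:52@259 298:54@259 304:60@262 310:60@262 316:61@262 322:27@258
lens row 158 w 90 [42.  67.7]
t 68.9 now [0.5683 0.1678 0.165 ] yaw -158.9 tiltz [ 0.522  0.202 -0.828] F [ 0.8 -0.1 -0.5] open 0.296 g 59.0
dr [-0.03, 0.01, -0.04] xyz [-0.01, 0.04, 0.02]
dr [-0.03, 0.01, -0.04] xyz [0.16, 0.04, 0.27]
```

Call:
{"method": "send_rows", "body": {"dr": [[0,0,0],[0,0,0],[0,0,0],[0,0,0],[0,0,0],[0,0,0],[0,0,0],[0,0,0]], "xyz": [[0.05,0,0.08],[0.1,0,0.16],[0.15,0,0.24],[0.18,0,0.3],[0.18,0,0.3],[0.18,0,0.3],[0.18,0,0.3],[0.18,0,0.3]], "jaw": [0,0,0,0,0,0,0,0]}}

```text
time_s: 69.9
eef_pos: [0.5701, 0.1681, 0.1635]
eef_rot: [0.29, -0.175, 0.939, 0.053]
wrist_force: [-0.4, 2.5, 5.8]
opening: 0.297
grasp_force: 59.7
```

Run:
```python
from h import *
e=(-.0373,-.0125)
L,h=state("blue","w26")
go(*[hang("R",.03,z,e,-34) for z in (-.006,-.009)])
```

```text
rows 127 324 127:18@260 133:52@260 139:70@259 145:79@260 151:87@260 157:89@260 163:89@260 169:87@260 175:83@260 181:80@260 187:70@260 193:57@260 199:43@260 205:43@260 211:44@259 217:45@260 223:45@260 229:45@260 235:44@259 241:44@259 247:44@259 253:44@259 259:44@259 265:46@259 271:46@259 277:48@259 283:50@259 289:51@260 295:53@260 301:54@259 307:60@262 313:60@262 319:61@262
lens row 161 w 89 [39.6 69.2]
t 69.95 now [0.5701 0.1681 0.1636] yaw -158.8 tiltz [ 0.526  0.202 -0.826] F [-1.7  1.9  6.6] open 0.294 g 59.7
dr [-0.04, 0.05, -0.03] xyz [0.22, 0.07, 0.04]
dr [-0.04, 0.05, -0.03] xyz [0.39, 0.07, 0.29]
```

The peg takes the load (6.6 N). Releasing and withdrawing along the peg.

Call:
{"method": "send_rows", "body": {"dr": [[0,0,0],[0,0,0],[0,0,0],[0,0,0],[0,0,0],[0,0,0],[0,0,0],[0,0,0]], "xyz": [[0,0,-0.1],[0,0,-0.1],[0,0,-0.1],[0,0,-0.1],[0,0,-0.1],[0,0,-0.1],[0,0,-0.1],[0,0,-0.1]], "jaw": [30,33,36,40,48,55,60,60]}}

```text
time_s: 70.95
eef_pos: [0.5681, 0.1677, 0.1625]
eef_rot: [0.288, -0.175, 0.94, 0.054]
wrist_force: [0.4, -0.5, -0.3]
opening: 0.599
grasp_force: 0.0
```

Call:
{"method": "send_rows", "body": {"dr": [[0,0,0],[0,0,0],[0,0,0],[0,0,0],[0,0,0],[0,0,0],[0,0,0],[0,0,0]], "xyz": [[0.4,0,-0.37],[1,0,-0.9],[2,0,-1.8],[3.3,0,-3],[4.8,0,-4.4],[6.5,0,-6],[8,0,-7.5],[9,0,-10]], "jaw": [60,60,60,60,60,60,60,60]}}

```text
time_s: 71.95
eef_pos: [0.4444, 0.1206, 0.194]
eef_rot: [0.287, -0.175, 0.94, 0.054]
wrist_force: [-0.1, 0.3, 1.0]
opening: 0.599
grasp_force: 0.0
```

Run:
```python
from h import *
hung("M"); hung("R","blue"); go((.40,.05,.3,180))
```

```text
top peg root,tip,-40,-120: [[167.0, 170.0], [173.0, 190.0], [169.0, 175.0], [174.0, 182.0]] [([165, 175], [11, 8, 47]), ([179, 181], [8, 6, 23]), ([168, 185], [4, 5, 15])]
scene peg root,tip,-40,-120: [[305.0, 150.0], [287.0, 145.0], [302.0, 159.0], [298.0, 176.0]] [([295, 144], [6, 20, 71]), ([292, 167], [5, 16, 41])]
top peg root,tip,-40,-120: [[202.0, 157.0], [209.0, 177.0], [203.0, 162.0], [205.0, 170.0]] [([200, 163], [19, 18, 145])]
scene peg root,tip,-40,-120: [[299.0, 166.0], [280.0, 161.0], [296.0, 175.0], [292.0, 193.0]] [([284, 159], [9, 42, 116])]
t 72.15 now [0.4466 0.1203 0.1954] yaw -158.9 tiltz [ 0.525  0.201 -0.827] F [ 0.6 -0.1  0.4] open 0.601 g 0.0
dr [1.04, 5.64, 3.41] xyz [-0.19, -4.9, -12.51]
```

Both magnifiers hang on their pegs. Now I'll park the arm clear of the slabs, re-measure them by template against the first picture, and print the move numbers.

Call:
{"method": "send_rows", "body": {"dr": [[0,0,0],[0.1,0.6,0.4],[0.25,1.5,0.9],[0.4,2.4,1.4],[0.6,3.3,2],[0.8,4.3,2.6],[1.04,5.64,3.41],[1.04,5.64,3.41]], "xyz": [[0,1,-2.5],[-0.5,3,-5],[-1,6,-7],[-1.5,9,-8.5],[-2,12,-9.5],[-2.5,15,-10.5],[-3.1,18.4,-10.5],[-3.1,18.4,-10.5]], "jaw": [60,70,80,80,80,80,80,80]}}

```text
time_s: 73.15
eef_pos: [0.3498, 0.2826, 0.2971]
eef_rot: [-0.004, -0.002, 1.0, -0.001]
wrist_force: [-0.1, 0.8, -0.1]
opening: 0.802
grasp_force: 0.0
```

Call:
{"method": "send_rows", "body": {"dr": [[0,0,0],[0,0,0],[0,0,0],[0,0,0],[0,0,0],[0,0,0],[0,0,0],[0,0,0]], "xyz": [[0,0,0],[0,0,0],[0,0,0],[0,0,0],[0,0,0],[0,0,0],[0,0,0],[0,0,0]], "jaw": [80,80,80,80,80,80,80,80]}}

```text
time_s: 74.15
eef_pos: [0.3491, 0.2803, 0.2992]
eef_rot: [-0.001, -0.0, 1.0, -0.0]
wrist_force: [-0.1, -0.0, -0.3]
opening: 0.801
grasp_force: 0.0
```

```bash
cat >> h.py <<'E'
SL={"orange":([.5523,-.0196],.4),"dark":([.4483,-.0208],0.),"grey":([.5587,-.1433],6.6)}
def find(names):
    """slab poses by matching (turned) templates of the first top picture"""
    ref=cv2.imread("pics/top0.png"); im=cv2.resize(ctrl.camera("top")[:,:,::-1],None,fx=1.56,fy=1.56,interpolation=cv2.INTER_CUBIC); c=cal("top"); out={}
    for n in names:
        (xy,a0)=SL[n]; u=w2pix("top",[*xy,.014],c)[0]*1.56; best=(-1,)
        for da in range(-30,31,3):
            M=cv2.getRotationMatrix2D((float(u[0]),float(u[1])),da,1); t=cv2.warpAffine(ref,M,(ref.shape[1],ref.shape[0])); x,y=np.round(u).astype(int); t=t[y-17:y+18,x-12:x+13]
            s=cv2.matchTemplate(im[y-75:y+75,x-75:x+75],t,cv2.TM_CCOEFF_NORMED); _,v,_,l=cv2.minMaxLoc(s)
            if v>best[0]: best=(v,l[0]-75+12,l[1]-75+17,da)
        v,dx,dy,da=best; P=pix2w("top",(u+[dx,dy])/1.56,.014,c)[0]; out[n]=(P[:2],a0+da); print(n,"score",round(float(v),2),"px",(dx,dy),"turn",da,"->",P[:2].round(4),a0+da)
    return out
def chain(p,*wps):
    p0=p
    for w in wps:
        a=np.radians(p0[3]); d=np.array(w[:3])-p0[:3]; x=np.array([np.cos(a),np.sin(a),0]);y=np.array([np.sin(a),-np.cos(a),0])
        print(np.round(w,3).tolist(),"dr z",round((p0[3]-w[3])/6,2),"xyz",[round(100*float(v),2) for v in (d@x,d@y,-d[2])]); p0=np.array(w)
E
python3 - <<'E'
from h import *
go((.35,.28,.3,180))
F=find(SL); p,r=pose(); w=np.array([*p,np.degrees(np.arctan2(*r.as_matrix()[[1,0],0]))%360])
m=[.6908,.0069]; q=w
o,d,g=F["orange"],F["dark"],F["grey"]
V=(.42,.05,.2,180)
print("chain"); chain(w,V,(*o[0],.12,180+o[1]),(*m,.12,169),(*d[0],.12,180+d[1]),(*m,.12,169),(*g[0],.12,180+g[1]),(*m,.12,169),(.40,.2,.3,180))
hung("R","blue");hung("M")
im=ctrl.camera("top").astype(int); s=im.sum(2)
for n in("orange","dark"):
    x,y=np.round(w2pix("top",[*F[n][0],.014])[0]).astype(int); a=im[y-25:y+25,x-20:x+20]
    mk=((a[:,:,0]-a[:,:,2]>45) if n=="orange" else (a.sum(2)<150)).astype(np.uint8); k,l,st,ce=cv2.connectedComponentsWithStats(mk); i=1+np.argmax(st[1:,4]); rc=cv2.minAreaRect(cv2.findContours((l==i).astype(np.uint8),0,1)[0][0]); print(n,"blob",pix2w("top",ce[i]+[x-20,y-25],.014)[0][:2].round(4),rc[1:],st[i,4])
E
```

```text
t 74.15 now [0.3491 0.2803 0.2992] yaw -179.9 tiltz [-0.003 -0.    -1.   ] F [-0.1 -0.  -0.3] open 0.801 g 0.0
dr [-0.0, -0.03, 0.01] xyz [-0.09, -0.03, -0.08]
orange score 0.98 px (0, 0) turn 0 -> [ 0.5523 -0.0196] 0.4
dark score 0.99 px (0, 0) turn 0 -> [ 0.4483 -0.0208] 0.0
grey score 0.95 px (0, 0) turn 0 -> [ 0.5587 -0.1433] 6.6
chain
[0.42, 0.05, 0.2, 180.0] dr z 0.01 xyz [-7.07, -23.04, 9.92]
[0.552, -0.02, 0.12, 180.4] dr z -0.07 xyz [-13.23, -6.96, 8.0]
[0.691, 0.007, 0.12, 169.0] dr z 1.9 xyz [-13.87, 2.55, -0.0]
[0.448, -0.021, 0.12, 180.0] dr z -1.83 xyz [23.28, -7.35, -0.0]
[0.691, 0.007, 0.12, 169.0] dr z 1.83 xyz [-24.25, 2.77, -0.0]
[0.559, -0.143, 0.12, 186.6] dr z -2.93 xyz [10.1, -17.26, -0.0]
[0.691, 0.007, 0.12, 169.0] dr z 2.93 xyz [-14.85, 13.4, -0.0]
[0.4, 0.2, 0.3, 180.0] dr z -1.83 xyz [32.23, 13.41, -18.0]
top peg root,tip,-40,-120: [[202.0, 157.0], [209.0, 177.0], [203.0, 162.0], [205.0, 170.0]] [([200, 163], [19, 17, 140])]
scene peg root,tip,-40,-120: [[299.0, 166.0], [280.0, 161.0], [296.0, 175.0], [292.0, 193.0]] [([284, 159], [9, 42, 122])]
top peg root,tip,-40,-120: [[167.0, 170.0], [173.0, 190.0], [169.0, 175.0], [174.0, 182.0]] [([165, 175], [22, 16, 156])]
scene peg root,tip,-40,-120: [[305.0, 150.0], [287.0, 145.0], [302.0, 159.0], [298.0, 176.0]] [([295, 144], [5, 20, 67]), ([292, 166], [5, 17, 45])]
orange blob [ 0.5516 -0.0178] ((22.0, 13.0), 90.0) 319
dark blob [ 0.446 -0.021] ((21.0, 15.0), 90.0) 287
```

Nothing has moved. Picking and stacking orange, then dark, then retreating to look.

Call:
{"method": "send_rows", "body": {"dr": [[0,0,0],[0,0,0],[0,0,0],[0,0,0],[0,0,0],[0,0,0],[0,0,0],[0,0,0]], "xyz": [[-0.8,-3,1],[-2,-7,2.5],[-3.5,-11.5,4.5],[-5,-16,6.5],[-6.2,-20,8.5],[-7.1,-23,9.9],[-7.1,-23,9.9],[-7.1,-23,9.9]], "jaw": [80,80,80,80,80,80,80,80]}}

```text
time_s: 75.45
eef_pos: [0.4201, 0.0507, 0.2003]
eef_rot: [-0.001, -0.0, 1.0, 0.0]
wrist_force: [-1.2, -0.2, 0.8]
opening: 0.802
grasp_force: 0.0
```

Call:
{"method": "send_rows", "body": {"dr": [[0,0,0],[0,0,-0.07],[0,0,-0.07],[0,0,-0.07],[0,0,-0.07],[0,0,-0.07],[0,0,-0.07],[0,0,-0.07]], "xyz": [[-2,-1,1],[-5,-2.6,3],[-8.5,-4.4,5],[-11.5,-6,7],[-13.2,-6.9,8],[-13.2,-6.9,8],[-13.2,-6.9,8],[-13.2,-6.9,8]], "jaw": [80,80,80,80,80,80,80,80]}}

```text
time_s: 76.45
eef_pos: [0.5517, -0.0177, 0.1205]
eef_rot: [-0.001, -0.005, 1.0, -0.0]
wrist_force: [-0.7, -0.0, 1.2]
opening: 0.803
grasp_force: 0.0
```

Call:
{"method": "send_rows", "body": {"dr": [[0,0,0],[0,0,0],[0,0,0],[0,0,0],[0,0,0],[0,0,0],[0,0,0],[0,0,0]], "xyz": [[0,0,2],[0,0,4.5],[0,0,7],[0,0,9],[0,0,9.9],[0,0,9.9],[0,0,9.9],[0,0,9.9]], "jaw": [80,80,80,80,80,80,60,30]}}

```text
time_s: 77.45
eef_pos: [0.5528, -0.0187, 0.0222]
eef_rot: [-0.0, -0.004, 1.0, -0.0]
wrist_force: [-0.6, 0.7, 6.2]
opening: 0.563
grasp_force: 62.6
```

Call:
{"method": "send_rows", "body": {"dr": [[0,0,0],[0,0,0],[0,0,0],[0,0,0],[0,0,0],[0,0,0],[0,0,0],[0,0,0]], "xyz": [[0,0,0],[0,0,0],[0,0,0],[0,0,-1],[0,0,-3.5],[0,0,-6.5],[0,0,-9.9],[0,0,-9.9]], "jaw": [10,0,0,0,0,0,0,0]}}

```text
time_s: 78.45
eef_pos: [0.5541, -0.019, 0.1231]
eef_rot: [0.002, -0.004, 1.0, -0.001]
wrist_force: [0.5, -0.3, -2.1]
opening: 0.562
grasp_force: 62.3
```

Call:
{"method": "send_rows", "body": {"dr": [[0,0,0.3],[0,0,0.8],[0,0,1.4],[0,0,1.9],[0,0,1.9],[0,0,1.9],[0,0,1.9],[0,0,1.9]], "xyz": [[-2,0.4,0],[-5,1,0],[-9,1.7,0],[-12.5,2.3,0],[-13.9,2.55,0],[-13.9,2.55,0],[-13.9,2.55,0],[-13.9,2.55,0]], "jaw": [0,0,0,0,0,0,0,0]}}

```text
time_s: 79.45
eef_pos: [0.6898, 0.0081, 0.119]
eef_rot: [-0.002, 0.095, 0.995, -0.0]
wrist_force: [0.3, 0.3, -1.3]
opening: 0.565
grasp_force: 62.2
```

Call:
{"method": "send_rows", "body": {"dr": [[0,0,0],[0,0,0],[0,0,0],[0,0,0],[0,0,0],[0,0,0],[0,0,0],[0,0,0]], "xyz": [[0,0,2],[0,0,4.5],[0,0,7],[0,0,8.5],[0,0,9.2],[0,0,9.5],[0,0,9.5],[0,0,9.5]], "jaw": [0,0,0,0,0,0,0,0]}}

```text
time_s: 80.45
eef_pos: [0.6913, 0.0081, 0.0253]
eef_rot: [-0.0, 0.095, 0.995, -0.0]
wrist_force: [0.1, 1.5, 1.1]
opening: 0.565
grasp_force: 62.5
```

Call:
{"method": "send_rows", "body": {"dr": [[0,0,0],[0,0,0],[0,0,0],[0,0,0],[0,0,0],[0,0,0],[0,0,0],[0,0,0]], "xyz": [[0,0,0],[0,0,0],[0,0,0],[0,0,0],[0,0,-1.5],[0,0,-4.5],[0,0,-7.5],[0,0,-9.5]], "jaw": [62,66,72,80,80,80,80,80]}}

```text
time_s: 81.45
eef_pos: [0.6917, 0.0081, 0.1223]
eef_rot: [0.0, 0.095, 0.995, -0.0]
wrist_force: [1.0, -0.6, 0.4]
opening: 0.8
grasp_force: 0.0
```

Call:
{"method": "send_rows", "body": {"dr": [[0,0,-0.3],[0,0,-0.8],[0,0,-1.3],[0,0,-1.83],[0,0,-1.83],[0,0,-1.83],[0,0,-1.83],[0,0,-1.83]], "xyz": [[3,-1,0],[8,-2.5,0],[13,-4,0],[18,-5.6,0],[22,-7,0],[23.3,-7.35,0],[23.3,-7.35,0],[23.3,-7.35,0]], "jaw": [80,80,80,80,80,80,80,80]}}

```text
time_s: 82.45
eef_pos: [0.4496, -0.0201, 0.1206]
eef_rot: [-0.0, -0.0, 1.0, -0.0]
wrist_force: [-0.2, 0.1, 0.4]
opening: 0.797
grasp_force: 0.0
```

Call:
{"method": "send_rows", "body": {"dr": [[0,0,0],[0,0,0],[0,0,0],[0,0,0],[0,0,0],[0,0,0],[0,0,0],[0,0,0]], "xyz": [[0,0,2],[0,0,4.5],[0,0,7],[0,0,9],[0,0,9.9],[0,0,9.9],[0,0,9.9],[0,0,9.9]], "jaw": [80,80,80,80,80,80,60,30]}}

```text
time_s: 83.45
eef_pos: [0.4487, -0.0201, 0.0223]
eef_rot: [-0.0, -0.001, 1.0, -0.0]
wrist_force: [-2.4, -0.6, 5.3]
opening: 0.565
grasp_force: 61.5
```

Call:
{"method": "send_rows", "body": {"dr": [[0,0,0],[0,0,0],[0,0,0],[0,0,0],[0,0,0],[0,0,0],[0,0,0],[0,0,0]], "xyz": [[0,0,0],[0,0,0],[0,0,0],[0,0,-1],[0,0,-3.5],[0,0,-6.5],[0,0,-9.9],[0,0,-9.9]], "jaw": [10,0,0,0,0,0,0,0]}}

```text
time_s: 84.45
eef_pos: [0.4503, -0.0205, 0.1232]
eef_rot: [0.002, -0.001, 1.0, -0.001]
wrist_force: [-0.7, -0.3, -1.0]
opening: 0.565
grasp_force: 62.1
```

Call:
{"method": "send_rows", "body": {"dr": [[0,0,0.3],[0,0,0.8],[0,0,1.3],[0,0,1.83],[0,0,1.83],[0,0,1.83],[0,0,1.83],[0,0,1.83]], "xyz": [[-3,0.3,0],[-8,0.9,0],[-13,1.5,0],[-18,2.1,0],[-22.5,2.6,0],[-24.3,2.77,0],[-24.3,2.77,0],[-24.3,2.77,0]], "jaw": [0,0,0,0,0,0,0,0]}}

```text
time_s: 85.45
eef_pos: [0.6895, 0.0082, 0.118]
eef_rot: [-0.003, 0.095, 0.995, -0.0]
wrist_force: [-0.5, -0.2, -1.8]
opening: 0.56
grasp_force: 62.1
```

Call:
{"method": "send_rows", "body": {"dr": [[0,0,0],[0,0,0],[0,0,0],[0,0,0],[0,0,0],[0,0,0],[0,0,0],[0,0,0]], "xyz": [[0,0,2],[0,0,4.5],[0,0,6.3],[0,0,7.3],[0,0,7.9],[0,0,8.1],[0,0,8.1],[0,0,8.1]], "jaw": [0,0,0,0,0,0,0,0]}}

```text
time_s: 86.45
eef_pos: [0.6914, 0.008, 0.0394]
eef_rot: [-0.001, 0.095, 0.995, -0.0]
wrist_force: [-1.3, -0.2, 4.0]
opening: 0.563
grasp_force: 62.6
```

Call:
{"method": "send_rows", "body": {"dr": [[0,0,0],[0,0,0],[0,0,0],[0,0,0],[0,0,0],[0,0,0],[0,0,0],[0,0,0]], "xyz": [[0,0,0],[0,0,0],[0,0,0],[0,0,0],[0,0,-1.5],[0,0,-4],[0,0,-6.5],[0,0,-8.1]], "jaw": [62,66,72,80,80,80,80,80]}}

```text
time_s: 87.45
eef_pos: [0.6919, 0.0079, 0.122]
eef_rot: [0.0, 0.095, 0.995, -0.0]
wrist_force: [0.1, -0.8, 0.2]
opening: 0.799
grasp_force: 0.0
```

Call:
{"method": "send_rows", "body": {"dr": [[0,0,0],[0,0,0],[0,0,0],[0,0,0],[0,0,0],[0,0,0],[0,0,0],[0,0,0]], "xyz": [[2,0,-3],[6,-0.5,-6],[11,-1,-9],[16,-1.6,-12],[21,-2.2,-13],[25.5,-2.7,-13],[27,-2.9,-13],[27,-2.9,-13]], "jaw": [80,80,80,80,80,80,80,80]}}

```text
time_s: 88.45
eef_pos: [0.4202, 0.031, 0.2507]
eef_rot: [-0.001, 0.095, 0.995, -0.0]
wrist_force: [0.0, -0.1, 0.0]
opening: 0.798
grasp_force: 0.0
```

Call:
{"method": "send_rows", "body": {"dr": [[0,0,0],[0,0,0],[0,0,0],[0,0,0],[0,0,0],[0,0,0],[0,0,0],[0,0,0]], "xyz": [[2,4,-1],[4,8.5,-2],[6.5,13,-3.5],[8.5,17,-4.5],[10.1,20.4,-5],[10.1,20.4,-5],[10.1,20.4,-5],[10.1,20.4,-5]], "jaw": [80,80,80,80,80,80,80,80]}}

```text
time_s: 89.45
eef_pos: [0.3608, 0.2494, 0.2999]
eef_rot: [-0.002, 0.096, 0.995, -0.0]
wrist_force: [0.1, -0.5, 0.3]
opening: 0.8
grasp_force: 0.0
```

```bash
cat >> h.py <<'E'
def pile(z,kind):
    im=ctrl.camera("top").astype(int); x,y=np.round(w2pix("top",[.6908,.0069,z])[0]).astype(int); a=im[y-25:y+25,x-22:x+22]
    mk={"dark":a.sum(2)<170,"orange":(a[:,:,0]-a[:,:,2]>45)&(a[:,:,1]<.72*a[:,:,0]),"grey":a.max(2)-a.min(2)<18}[kind].astype(np.uint8)
    k,l,st,ce=cv2.connectedComponentsWithStats(mk)
    for i in range(1,k):
        if st[i,4]<60: continue
        b=cv2.boxPoints(cv2.minAreaRect(cv2.findContours((l==i).astype(np.uint8),0,1)[0][0]))+[x-22,y-25]; P=pix2w("top",b,z)[:,:2]
        e=sorted([(np.linalg.norm(P[j]-P[j-1]),np.degrees(np.arctan2(*(P[j]-P[j-1])[::-1]))%180) for j in (1,2)]); print("pile",kind,"area",st[i,4],"cen",pix2w("top",ce[i]+[x-22,y-25],z)[0][:2].round(4),"sides/ang",np.round(e,3).tolist())
E
python3 - <<'E'
from h import *
go(); F=find(["grey"]); pile(.031,"dark"); pile(.02,"orange")
p,r=pose(); w=np.array([*p,np.degrees(np.arctan2(*r.as_matrix()[[1,0],0]))%360]); g=F["grey"]
chain(w,(.42,.03,.2,180),(*g[0],.12,180+g[1]),(.6908,.0069,.12,169))
hung("R","blue");hung("M")
E
```

```text
t 89.45 now [0.3608 0.2494 0.2999] yaw 169.0 tiltz [-0.003 -0.001 -1.   ] F [ 0.1 -0.5  0.3] open 0.8 g 0.0
grey score 0.95 px (0, 0) turn 0 -> [ 0.5587 -0.1433] 6.6
pile dark area 302 cen [0.6869 0.0075] sides/ang [[0.051, 77.285], [0.08, 167.622]]
[0.42, 0.03, 0.2, 180.0] dr z -1.84 xyz [-10.02, -20.42, 10.01]
[0.559, -0.143, 0.12, 186.6] dr z -1.1 xyz [-13.87, -17.33, 8.0]
[0.691, 0.007, 0.12, 169.0] dr z 2.93 xyz [-14.85, 13.4, -0.0]
top peg root,tip,-40,-120: [[202.0, 157.0], [209.0, 177.0], [203.0, 162.0], [205.0, 170.0]] [([200, 163], [19, 17, 137])]
scene peg root,tip,-40,-120: [[299.0, 166.0], [280.0, 161.0], [296.0, 175.0], [292.0, 193.0]] [([284, 159], [9, 42, 122])]
top peg root,tip,-40,-120: [[167.0, 170.0], [173.0, 190.0], [169.0, 175.0], [174.0, 182.0]] [([165, 175], [22, 16, 155])]
scene peg root,tip,-40,-120: [[305.0, 150.0], [287.0, 145.0], [302.0, 159.0], [298.0, 176.0]] [([295, 144], [5, 20, 68]), ([292, 167], [5, 16, 44])]
```

Grey hasn't moved, and the pile is square to within about 1° and 3 mm. Placing the grey slab.

Call:
{"method": "send_rows", "body": {"dr": [[0,0,-0.3],[0,0,-0.7],[0,0,-1.1],[0,0,-1.5],[0,0,-1.84],[0,0,-1.84],[0,0,-1.84],[0,0,-1.84]], "xyz": [[-1.5,-3,1],[-3.5,-7,3],[-5.5,-11,5],[-8,-16,7.5],[-10,-20.4,10],[-10,-20.4,10],[-10,-20.4,10],[-10,-20.4,10]], "jaw": [80,80,80,80,80,80,80,80]}}

```text
time_s: 90.8
eef_pos: [0.4198, 0.0319, 0.2007]
eef_rot: [-0.001, -0.002, 1.0, -0.0]
wrist_force: [0.8, 0.3, -0.7]
opening: 0.798
grasp_force: 0.0
```

Call:
{"method": "send_rows", "body": {"dr": [[0,0,-0.2],[0,0,-0.5],[0,0,-0.8],[0,0,-1.1],[0,0,-1.1],[0,0,-1.1],[0,0,-1.1],[0,0,-1.1]], "xyz": [[-2,-2.5,1],[-5,-6,3],[-8,-10,5],[-11,-14,6.5],[-13.9,-17.3,8],[-13.9,-17.3,8],[-13.9,-17.3,8],[-13.9,-17.3,8]], "jaw": [80,80,80,80,80,80,80,80]}}

```text
time_s: 91.8
eef_pos: [0.5586, -0.1403, 0.1205]
eef_rot: [-0.001, -0.059, 0.998, -0.0]
wrist_force: [0.4, 0.4, -0.7]
opening: 0.8
grasp_force: 0.0
```

Call:
{"method": "send_rows", "body": {"dr": [[0,0,0],[0,0,0],[0,0,0],[0,0,0],[0,0,0],[0,0,0],[0,0,0],[0,0,0]], "xyz": [[0,0,2],[0,0,4.5],[0,0,7],[0,0,9],[0,0,9.9],[0,0,9.9],[0,0,9.9],[0,0,9.9]], "jaw": [80,80,80,80,80,80,60,30]}}

```text
time_s: 92.8
eef_pos: [0.5595, -0.1423, 0.0221]
eef_rot: [-0.0, -0.059, 0.998, -0.001]
wrist_force: [-0.7, -0.3, 5.4]
opening: 0.563
grasp_force: 62.5
```

Call:
{"method": "send_rows", "body": {"dr": [[0,0,0],[0,0,0],[0,0,0],[0,0,0],[0,0,0],[0,0,0],[0,0,0],[0,0,0]], "xyz": [[0,0,0],[0,0,0],[0,0,0],[0,0,-1],[0,0,-3.5],[0,0,-6.5],[0,0,-9.9],[0,0,-9.9]], "jaw": [10,0,0,0,0,0,0,0]}}

```text
time_s: 93.8
eef_pos: [0.5607, -0.1427, 0.123]
eef_rot: [0.001, -0.059, 0.998, -0.002]
wrist_force: [-0.1, -0.2, -2.0]
opening: 0.569
grasp_force: 62.3
```

Call:
{"method": "send_rows", "body": {"dr": [[0,0,0.5],[0,0,1.2],[0,0,2],[0,0,2.93],[0,0,2.93],[0,0,2.93],[0,0,2.93],[0,0,2.93]], "xyz": [[-2.5,2.2,0],[-6,5.4,0],[-9.5,8.6,0],[-13,11.8,0],[-14.7,13.4,0],[-14.7,13.4,0],[-14.7,13.4,0],[-14.7,13.4,0]], "jaw": [0,0,0,0,0,0,0,0]}}

```text
time_s: 94.8
eef_pos: [0.6882, 0.0076, 0.1187]
eef_rot: [-0.002, 0.095, 0.995, -0.0]
wrist_force: [0.4, 0.6, -1.8]
opening: 0.565
grasp_force: 62.3
```

Call:
{"method": "send_rows", "body": {"dr": [[0,0,0],[0,0,0],[0,0,0],[0,0,0],[0,0,0],[0,0,0],[0,0,0],[0,0,0]], "xyz": [[0,0,1.5],[0,0,3.5],[0,0,5],[0,0,6],[0,0,6.5],[0,0,6.7],[0,0,6.7],[0,0,6.7]], "jaw": [0,0,0,0,0,0,0,0]}}

```text
time_s: 95.8
eef_pos: [0.6894, 0.0085, 0.0532]
eef_rot: [-0.001, 0.095, 0.996, -0.0]
wrist_force: [-1.0, 0.4, 3.0]
opening: 0.564
grasp_force: 62.8
```

Call:
{"method": "send_rows", "body": {"dr": [[0,0,0],[0,0,0],[0,0,0],[0,0,0],[0,0,0],[0,0,0],[0,0,0],[0,0,0]], "xyz": [[0,0,0],[0,0,0],[0,0,0],[0,0,0],[0,0,-1.5],[0,0,-3.5],[0,0,-5.5],[0,0,-6.7]], "jaw": [62,66,72,80,80,80,80,80]}}

```text
time_s: 96.8
eef_pos: [0.6902, 0.0084, 0.1223]
eef_rot: [0.0, 0.095, 0.996, -0.0]
wrist_force: [0.9, 0.1, -0.4]
opening: 0.802
grasp_force: 0.0
```

Call:
{"method": "send_rows", "body": {"dr": [[0,0,0],[0,0,0],[0,0,0],[0,0,0],[0,0,0],[0,0,0],[0,0,0],[0,0,0]], "xyz": [[2,0,-3],[6,-0.5,-6],[11,-1,-9],[16,-1.6,-12],[21,-2.2,-13],[25.5,-2.7,-13],[27,-2.9,-13],[27,-2.9,-13]], "jaw": [80,80,80,80,80,80,80,80]}}

```text
time_s: 97.8
eef_pos: [0.4183, 0.0311, 0.2508]
eef_rot: [-0.0, 0.095, 0.996, -0.0]
wrist_force: [-0.2, -1.1, 0.4]
opening: 0.801
grasp_force: 0.0
```

Call:
{"method": "send_rows", "body": {"dr": [[0,0,0],[0,0,0],[0,0,0],[0,0,0],[0,0,0],[0,0,0],[0,0,0],[0,0,0]], "xyz": [[2,4,-1],[4,8.5,-2],[6.5,13,-3.5],[8.5,17,-4.5],[10.1,20.4,-5],[10.1,20.4,-5],[10.1,20.4,-5],[10.1,20.4,-5]], "jaw": [80,80,80,80,80,80,80,80]}}

```text
time_s: 98.8
eef_pos: [0.3586, 0.2495, 0.2999]
eef_rot: [-0.002, 0.095, 0.995, -0.0]
wrist_force: [0.4, -0.1, 0.4]
opening: 0.802
grasp_force: 0.0
```

Run:
```python
from h import *
go(); pile(.045,"grey"); pile(.031,"dark"); pile(.02,"orange"); hung("R","blue");hung("M")
# bystanders: picture against the first one
ref=cv2.imread("pics/top0.png"); im=cv2.resize(ctrl.camera("top")[:,:,::-1],None,fx=1.56,fy=1.56,interpolation=cv2.INTER_CUBIC)
for n,(x,y) in dict(pebble=(353,287),tin=(556,414),dish=(362,190),eraser=(502,377),tray=(580,288)).items():
    t=ref[y-16:y+17,x-16:x+17]; s=cv2.matchTemplate(im[y-40:y+41,x-40:x+41],t,cv2.TM_CCOEFF_NORMED); _,v,_,l=cv2.minMaxLoc(s); print(n,round(v,2),l[0]-24,l[1]-24)
```

```text
t 98.8 now [0.3586 0.2495 0.2999] yaw 169.0 tiltz [-0.003 -0.    -1.   ] F [ 0.4 -0.1  0.4] open 0.802 g 0.0
pile grey area 1503 cen [0.7002 0.0079] sides/ang [[0.148, 90.91], [0.171, 0.027]]
pile grey area 324 cen [0.6855 0.0083] sides/ang [[0.049, 77.536], [0.079, 167.862]]
top peg root,tip,-40,-120: [[202.0, 157.0], [209.0, 177.0], [203.0, 162.0], [205.0, 170.0]] [([200, 163], [19, 17, 139])]
scene peg root,tip,-40,-120: [[299.0, 166.0], [280.0, 161.0], [296.0, 175.0], [292.0, 193.0]] [([284, 159], [9, 42, 124])]
top peg root,tip,-40,-120: [[167.0, 170.0], [173.0, 190.0], [169.0, 175.0], [174.0, 182.0]] [([165, 175], [22, 16, 158])]
scene peg root,tip,-40,-120: [[305.0, 150.0], [287.0, 145.0], [302.0, 159.0], [298.0, 176.0]] [([295, 144], [5, 20, 67]), ([292, 167], [5, 16, 44])]
pebble 0.79 0 0
tin 0.6 0 0
dish 1.0 0 0
eraser 0.73 -1 -1
tray 1.0 0 0
```

The three slabs are stacked squarely (78×50 footprint at about 168° against the mat's 169°, within 5 mm of its centre). Both magnifiers are hanging and the bystanders are in place. Handing in.

```bash
python3 -c "
from bench import ctrl
print(ctrl.hand_in())"
```

```text
the job is handed in; nothing more can be done
None
```

The job is handed in at about 99 s: red magnifier on the middle peg, blue on the right, and the three slabs present (white was absent) stacked on the mat, bystanders seemingly unmoved; I dropped the red one once at the wall and re-gripped it, and the wall push turned each only about 50–60° in the grip, so I leaned the tool to bring them upright.

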